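Set the eccentric of a jar lane with a gauge and load the lane

ROBOT

A 7-joint arm with a two-finger parallel gripper is mounted at the origin on a cart in front of the work surface, level with it; the furniture and walls round the work are solid. World frame = base frame: x ahead of the robot, y to its left, z up, the work surface at z = 0. Lengths are in m, angles in rad, forces in N, time in s.
With the tool pointing down it reaches from about 0.425 to 0.95 m from the base axis. Payload 4.7 kg.
Tool frame: the origin (TCP) lies midway between the tips of the shut fingers; the grasp point (between the pads) lies 19 mm behind it; z points along the fingers, x is the direction in which the jaws open and shut, and the axes are right-handed (so a half turn about z gives the same grasp; the last joint's range is limited). The gripper opens to 87 mm and grips with 3 to 60 N. Pads are 19 mm wide; open, the fingers measure 117 mm over their backs; the gripper's body (75 mm by 190 mm) begins 51 mm behind the grasp point.
Start: joints at [-1.274, 0.469, -0.049, 1.532, 0.024, 1.141, -0.082], TCP at [0.216, 0.64, 0.188] pointing down, gripper open.
Joint ranges: [-2.59, 2.59], [-0.33, 1.99], [-1.39, 1.29], [0.1, 2.45], [-1.04, 4.18], [0.21, 1.99], [-2.66, 2.66]. Speed limits (rad/s): [2.57, 2.57, 3.14, 3.14, 3.14, 3.14, 3.14].

INTERFACE

Orientations are given as a unit quaternion [w, x, y, z].
In Python, from workcell import manip gives the robot as it stands. The module is installed in compiled form; this text tells all that it offers.
- The arm moves only by the tool send_rows, never from a script. Its argument "targets" is a list of rows, each a list of 2 entries, a list of its own where there are three numbers: the shift along the tool's x, y, z in m, then the turn, a rotation vector about the tool's x, y, z in degrees. In form: [[[tx, ty, tz], [rx, ry, rz]], ...]. A call has 1 to 5 rows; each row is the pose to reach, as a shift and turn from the pose commanded when the call began, along the tool's axes at that moment; what a row does not reach only later rows make up. A row lasts 1/10 s, in which the tool goes at most 50 mm and 8.59 degrees, less where a joint would pass 70% of its speed; a pose out of reach is approached as far as the arm can. A call with a gripper value outside its range is refused whole. "grip" is the opening, from 0 (shut) to 1 (fully open), set as the call begins (left out, the last holds). The fingers move at their own pace and stop on an object; "newtons" is the grip in N (left out, the last holds). Time passes only in rows, so rows that repeat a pose let the fingers close. It gives the time, the measured TCP pose, the force and the opening at its end, in the units of the state.
- manip.get_state(): the state, without advancing time (a new reading comes with each control period).
- manip.read_camera(name): name is "side" or "top"; returns a dict with "frame" (480x640x3 uint8, red, green, blue), "fx", "fy", "cx", "cy" (pixels), "k1" (the pictures are not rectified: a ray, as slopes to the right and down, at radius r is drawn at 1 + k1 r^2 times it, then the intrinsics apply), "T" (4x4, takes a point from camera to world coordinates). Camera axes: x right, y down, z forward; pixel columns grow to the right and rows downward; lengths in m; the calibration is good to about 2 mm. A picture is of the moment at which its call begins. There is no depth.
- manip.job_done(): hands the job in, once; it reports no verdict.
The state is a dict: "time": time; "joints": joint angles; "qvel": joint speeds; "joint_efforts": joint torques, N m; "tool_pos": TCP position; "tool_rot": TCP orientation; "wrist_force": force on the tool from outside, world axes, zero at the start; "moment": the same for the moment, N m; "finger_gap": finger opening in m.
Only numpy, scipy, OpenCV 4.12 (cv2) and the standard library are available. Lean on these libraries where they do the work, as an engineer would, in place of code of your own. Each camera call takes 0.05 s, during which the arm holds its last target.

TASK

Set up the jar lane for a run of the squat 52 mm jars: lift lids off the tins until you find the setting gauge (the plain steel disc with a stem), stand it in the infeed of the lane, and turn the eccentric until the gauge just slides past it with no more than 2 mm of play; prove it by sliding the gauge along the lane, past the eccentric, right to the outfeed. Then put the gauge back upright in the tin it came from, leave every tin closed with its own lid and its contents inside, and stand all the squat jars upright in the infeed between the rails, leaving the setting as it is. Do not disturb the other things on the bench.

Things in the scene. Friction and masses are not known exactly. Their poses are not given: they have to be found in the camera images.
- lane: jar lane fixed to the bench: aluminium plate 10 thick with a steel fence and rails whose tops are 32 over the bench. Origin: at bench level, in the lane beside the eccentric; things in the lane stand 10 above it. y axis: along the lane from infeed to outfeed; x: across it, towards the fence (far side). Fence: inner face at x = +27, y -227 to +97. The eccentric takes up y -40 to +20.
- infeed (a point): middle of the infeed, on the plate's top, at x = -5, y = -138 in the lane's frame. The infeed rail faces the fence: inner face at lane x = -37, 10 thick, y -225 to -60; so the infeed is 64 wide. Open at its -y end. It takes three jars in a row, e.g. at lane x = -5, y = -80, -138, -196.
- outfeed (a point): the place of the gauge in the outfeed, on the plate's top, at lane x = -3, y = +55. The outfeed is 64 wide and ends at a stop at lane y = +91; its near rail begins at y = +31. The gauge is in the outfeed once its centre is beyond y = +45.
- eccentric (a joint): turn of the eccentric on the lane's near side (rad, 0 to 2.2; grows clockwise from above): roller disc of radius 20, 12 to 30 over the bench, centre 10 off its upright pivot, which is at lane x = -48, y = -10. Gap to the fence in mm = 55 + 10 cos(value + 0.349): 64 at 0, 56 at 1.12, 54 (the gauge) at 1.32; so 1.12 to 1.32 is right. Starts too wide; friction of 0.18 N m holds it.
- eccentric_grip (a point): grip point of the eccentric's handle, on the pivot axis 72 over the bench: an upright black bar 52 long, 12 thick, 55 to 83 over the bench. A white dot marks the end over the roller's high side. From above, the bar's dot end points at the angle (lane yaw + 2.793 - value) from world x; with the gap right it lies along the lane, dot towards the outfeed.
- gauge: setting gauge: plain steel disc, diameter 54, 20 thick, with a stem of diameter 18 on its top up to 56, 0.3 kg, loose. Starts upright in one of the tins. Origin: centre of its underside; z up along the stem. Take it by the upper stem (about 45 above its underside).
- tin_a: plain round metal tin, outside diameter 90, inside 84, 70 tall, floor 4 thick, fixed to the bench, closed by a lift-off lid at the start. The three tins look the same. Origin: centre of its underside.
- tin_b: plain round metal tin, outside diameter 90, inside 84, 70 tall, floor 4 thick, fixed to the bench, closed by a lift-off lid at the start. The three tins look the same. Origin: centre of its underside.
- tin_c: plain round metal tin, outside diameter 90, inside 84, 70 tall, floor 4 thick, fixed to the bench, closed by a lift-off lid at the start. The three tins look the same. Origin: centre of its underside.
- lid_a: loose round metal lid, 90 g, with an upright black knob (diameter 20, 32 tall). Flange diameter 94, 4 thick; below it a plug (diameter 76, 6 deep) that drops into the tin's mouth with 4 to spare all round. Origin: centre of the plug's underside; flange top 10 above it, knob top 42. Closed, the origin is 64 over the bench. Starts on tin_a.
- lid_b: loose round metal lid, 90 g, with an upright black knob (diameter 20, 32 tall). Flange diameter 94, 4 thick; below it a plug (diameter 76, 6 deep) that drops into the tin's mouth with 4 to spare all round. Origin: centre of the plug's underside; flange top 10 above it, knob top 42. Closed, the origin is 64 over the bench. Starts on tin_b.
- lid_c: loose round metal lid, 90 g, with an upright black knob (diameter 20, 32 tall). Flange diameter 94, 4 thick; below it a plug (diameter 76, 6 deep) that drops into the tin's mouth with 4 to spare all round. Origin: centre of the plug's underside; flange top 10 above it, knob top 42. Closed, the origin is 64 over the bench. Starts on tin_c.
- check_weight: small knobbed check weight, diameter 34, 44 tall, 0.2 kg, in one of the tins. Not needed; stays in its tin. Origin: centre of its underside.
- applicator: square open frame (film applicator), 58 x 58 x 36, in one of the tins. Not needed; stays in its tin. Origin: centre of its underside.
- jar_1: squat sample jar with a screw cap, diameter 52, 62 tall, one of up to three to be run (one that is absent reads None). Origin: centre of its underside.
- jar_2: squat sample jar with a screw cap, diameter 52, 62 tall, one of up to three to be run (one that is absent reads None). Origin: centre of its underside.
- jar_3: squat sample jar with a screw cap, diameter 52, 62 tall, one of up to three to be run (one that is absent reads None). Origin: centre of its underside.
- tall_jar: bystander: slimmer, taller jar, diameter 46, 76 tall. Not to be run; leave it. Origin: centre of its underside.
- big_weight: bystander: large check weight, 44 across, 62 tall, behind the tins; leave it.

How it is judged:
By the outcome, as a careful person would: the job done as asked, in the order asked, and still so for the second after the job is handed in, with the robot touching nothing.
Of jar_1, jar_2, jar_3 only 2 to 3 are there at a start; the rules pass over those that are not, and their reading is None.
At some moment in a run one of jar_1, jar_2, jar_3 may be knocked a few centimetres aside while the robot is not near it.
It also fails if it takes over 210 s, if anything falls off the work surface, if the arm or the gripper's body presses on something with over 40 N, if the wrist force passes 120 N, or if a joint passes its speed limit or range.

## Working session

There is one attempt and no reset: what is moved stays moved. The work goes in short steps, Python scripts to look and compute and a tool call to move; the robot and the scene stay as the last step left them, time stands still between calls to the robot, and variables do not carry over. Pictures are saved under pics/ and viewed, and the job is handed in when it is done.

Besides the shell and the picture viewer there is one more tool, called after "Request:" as name(argument=value, ...) on one line, values as JSON. send_rows: Moves the arm, as the interface text tells. Its arguments: {"type":"object","properties":{"targets":{"type":"array"},"grip":{"type":"number"},"newtons":{"type":"number"}},"required":["targets"]}

```bash
mkdir -p pics; ls; python3 - <<'E'
from workcell import manip
import cv2,numpy as np
s=manip.get_state()
for k,v in s.items(): print(k,np.round(v,4))
for n in("side","top"):
    c=manip.read_camera(n)
    print(n,{k:np.round(c[k],4).tolist() for k in c if k!="frame"})
    cv2.imwrite(f"pics/{n}0.png",c["frame"][:,:,::-1])
E
```

```text
pics
time 0.0
joints [-1.2739  0.4694 -0.0486  1.5337  0.0241  1.141  -0.0823]
qvel [ 0.0007  0.0005  0.0015 -0.0015  0.0001  0.      0.0015]
joint_efforts [-7.00000e-04 -5.07976e+01 -8.14000e-02 -2.36153e+01 -6.14000e-02
  3.82000e-02  2.00000e-04]
tool_pos [0.2158 0.6388 0.1866]
tool_rot [ 6.000e-04  8.124e-01  5.831e-01 -8.000e-04]
wrist_force [0.0775 0.0495 0.615 ]
moment [ 0.0031 -0.0111  0.019 ]
finger_gap 0.0868
side {'fx': 573.8472, 'fy': 573.8472, 'cx': 317.2989, 'cy': 246.8166, 'k1': -0.1078, 'T': [[0.9232, -0.2618, 0.2815, 0.085], [-0.3844, -0.6246, 0.6797, -1.264], [-0.0021, -0.7357, -0.6773, 1.2247], [0.0, 0.0, 0.0, 1.0]]}
top {'fx': 443.0379, 'fy': 443.0379, 'cx': 318.4473, 'cy': 242.2353, 'k1': -0.0298, 'T': [[-0.0105, -0.99, 0.141, 0.3859], [-0.9996, 0.0139, 0.023, -0.0971], [-0.0248, -0.1407, -0.9897, 1.3258], [0.0, 0.0, 0.0, 1.0]]}
```

View pics/top0.png

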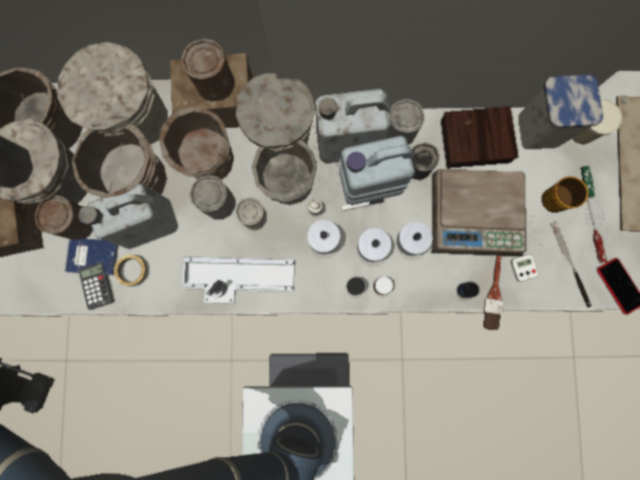

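View pics/side0.png

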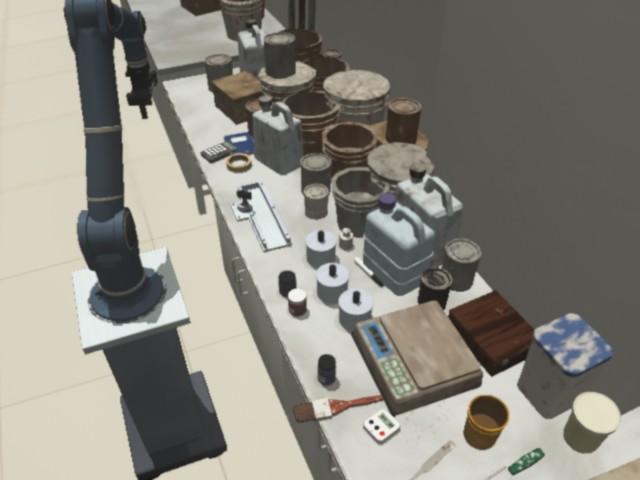

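```bash
cat > h.py <<'E'
from workcell import manip
import cv2,numpy as np
from scipy.spatial.transform import Rotation as R
def cam(n): return manip.read_camera(n)
def ray(c,uv):
    uv=np.atleast_2d(np.float64(uv))
    K=np.array([[c["fx"],0,c["cx"]],[0,c["fy"],c["cy"]],[0,0,1.]])
    p=cv2.undistortPoints(uv[:,None],K,np.array([c["k1"],0,0,0.]))[:,0]
    d=np.c_[p,np.ones(len(p))]@c["T"][:3,:3].T
    return c["T"][:3,3],d
def plane(c,uv,z):
    o,d=ray(c,uv); return o+d*((z-o[2])/d[:,2])[:,None]
def proj(c,P):
    P=np.atleast_2d(np.float64(P)); T=np.linalg.inv(c["T"])
    K=np.array([[c["fx"],0,c["cx"]],[0,c["fy"],c["cy"]],[0,0,1.]])
    return cv2.projectPoints(P,cv2.Rodrigues(T[:3,:3])[0],T[:3,3],K,np.array([c["k1"],0,0,0.]))[0][:,0]
def crop(c,x0,y0,w,h,s,name):
    im=c["frame"][y0:y0+h,x0:x0+w,::-1]
    cv2.imwrite("pics/"+name,cv2.resize(im,None,fx=s,fy=s,interpolation=cv2.INTER_CUBIC))
def yawq(s=None):
    s=s or manip.get_state(); q=s["tool_rot"]; return R.from_quat([q[1],q[2],q[3],q[0]])
def go(p,jaw,s=None,cmdpos=None):
    """tool-axis shift & turn to TCP at p pointing down, tool x at world angle jaw(deg) (mod 180)"""
    s=s or manip.get_state(); r=yawq(s); M=r.as_matrix()
    cur=np.degrees(np.arctan2(M[1,0],M[0,0]))
    d=(jaw-cur+90)%180-90
    a=np.radians(cur+d)
    G=R.from_matrix(np.array([[np.cos(a),np.sin(a),0],[np.sin(a),-np.cos(a),0],[0,0,-1]]))
    rv=(r.inv()*G).as_rotvec(degrees=True)
    sh=M.T@(np.array(p)-np.array(s["tool_pos"]))
    print("t",s["time"],"pos",np.round(s["tool_pos"],4),"cur yaw",round(cur,1),"shift",np.round(sh,4),"turn",np.round(rv,2),"j",np.round(s["joints"],2))
E
python3 - <<'E'
from h import *
c=cam("top"); crop(c,170,180,320,150,2.5,"t1.png")
d=cam("side"); crop(d,200,170,250,250,2.4,"s1.png")
E
```

```text
(no output)
```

View pics/t1.png

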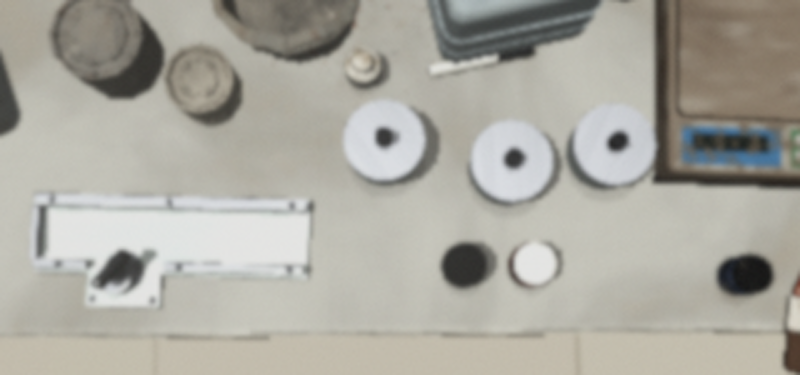

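View pics/s1.png

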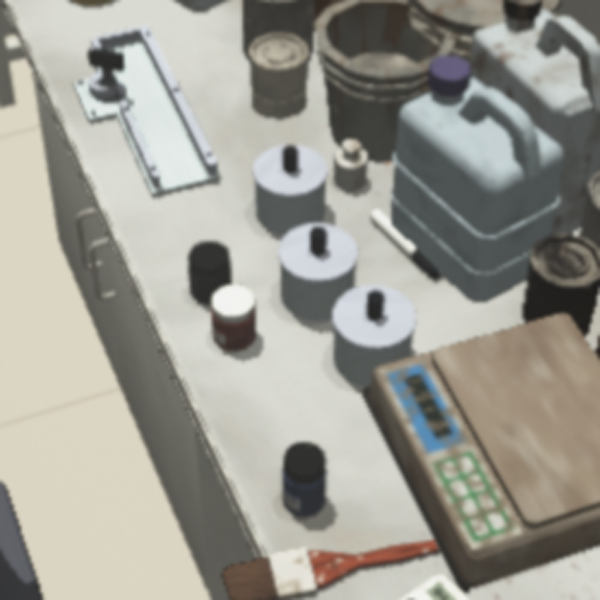

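```bash
cat > meas.py <<'E'
from h import *
c=cam("top"); f=c["frame"].astype(int); hsv=cv2.cvtColor(c["frame"],cv2.COLOR_RGB2HSV)
print("lid rgb",f[232,318],f[250,370],"bench",f[270,330],"plate",f[273,250],"cap",f[285,384])
# lids: bluish bright
m=((f[:,:,2]-f[:,:,0]>4)&(f.sum(2)>480)).astype(np.uint8)
cv2.imwrite("pics/mask.png",cv2.resize(m[180:330,170:490]*255,None,fx=2.5,fy=2.5))
cs,_=cv2.findContours(m,cv2.RETR_EXTERNAL,cv2.CHAIN_APPROX_NONE)
for k in cs:
    if cv2.contourArea(k)<150: continue
    (x,y),r=cv2.minEnclosingCircle(k); P=plane(c,[x,y],.074)[0]; E=plane(c,[x+r,y],.074)[0]
    b=cv2.boundingRect(k)
    print("blue",b,cv2.contourArea(k),np.round([x,y,r],1),P.round(4),"rad",round(np.linalg.norm(E-P),4))
E
python3 meas.py
```

```text
lid rgb [211 214 218] [216 219 223] bench [193 191 182] plate [226 228 226] cap [227 228 226]
blue (359, 229, 32, 32) 744.5 [374.2 244.2  16. ] [ 0.5565 -0.2267  0.074 ] rad 0.0454
blue (400, 222, 32, 32) 731.5 [415.2 237.2  16.1] [ 0.5748 -0.3438  0.074 ] rad 0.0457
blue (308, 221, 32, 31) 706.0 [323.6 235.9  15.8] [ 0.5823 -0.0829  0.074 ] rad 0.0451
blue (349, 158, 62, 28) 833.0 [379.5 170.1  30.9] [ 0.7743 -0.2483  0.074 ] rad 0.0899
blue (344, 138, 62, 20) 579.0 [374.5 152.1  30.6] [ 0.8293 -0.2352  0.074 ] rad 0.0896
```

```bash
cat > meas2.py <<'E'
from h import *
def circ(c,m,z,amin=100,rng=None):
    out=[]
    cs,_=cv2.findContours(m.astype(np.uint8),cv2.RETR_EXTERNAL,cv2.CHAIN_APPROX_NONE)
    for k in cs:
        if cv2.contourArea(k)<amin: continue
        k=cv2.convexHull(k)
        P=plane(c,k[:,0].astype(float),z)[:,:2]*1000
        e=cv2.fitEllipse(P.astype(np.float32))
        if rng and not(rng[0]<max(e[1])/2<rng[1]): continue
        out.append((np.array(e[0])/1000,np.array(e[1])/2))
        print(cv2.boundingRect(k),np.round(e[0],1),"semi",np.round(np.array(e[1])/2,1))
    return out
if __name__=="__main__":
    for n in("top","side"):
        c=cam(n); f=c["frame"].astype(int)
        print(n,"lids"); circ(c,(f[:,:,2]-f[:,:,0]>4)&(f.sum(2)>480),.074,rng=(40,55))
        print("dark z62"); circ(c,(f.sum(2)<150),.062,rng=(18,36),amin=40)
        print("dark z76"); circ(c,(f.sum(2)<150),.076,rng=(18,36),amin=40)
        print("white z62"); circ(c,(f.min(2)>208)&(abs(f[:,:,2]-f[:,:,0])<6),.062,rng=(18,40),amin=40)
E
python3 meas2.py
python3 - <<'E'
from h import *
c=cam("top"); crop(c,180,250,120,60,6.6,"t2.png")
E
```

```text
top lids
(359, 229, 32, 32) [ 556.6 -227.1] semi [44.3 45.6]
(400, 222, 32, 32) [ 574.1 -343.7] semi [44.4 44.9]
(308, 221, 31, 31) [582.7 -82.6] semi [44.5 44.6]
dark z62
(458, 283, 20, 14) [ 424.9 -488.2] semi [19.3 28.5]
(349, 279, 14, 14) [ 439.4 -171.7] semi [18.8 20.4]
(543, 189, 21, 23) [ 679.6 -753.4] semi [31.1 34. ]
(413, 169, 17, 10) [ 768.4 -369. ] semi [15.7 26.7]
(414, 155, 17, 10) [ 810.2 -376.4] semi [15.9 24.4]
dark z76
(458, 283, 20, 14) [ 424.5 -483.9] semi [19.  28.2]
(349, 279, 14, 14) [ 438.8 -170.9] semi [18.6 20.2]
(543, 189, 21, 23) [ 676.3 -746.1] semi [30.7 33.6]
(413, 169, 17, 10) [ 764.1 -366. ] semi [15.6 26.5]
(414, 155, 17, 10) [ 805.5 -373.3] semi [15.7 24.1]
white z62
(377, 278, 15, 15) [ 441.2 -251.5] semi [20.7 21. ]
side lids
(339, 289, 34, 26) [ 575.2 -347.7] semi [45.4 46. ]
(316, 263, 33, 24) [ 557.7 -229.9] semi [45.5 46.4]
(306, 231, 30, 20) [583.5 -85.7] semi [45.  45.3]
dark z62
(320, 373, 14, 11) [ 411.2 -531.2] semi [17.7 20. ]
(319, 356, 15, 16) [ 425.9 -497.6] semi [18.7 24.3]
(480, 291, 19, 10) [ 930.8 -464.9] semi [10.7 31.2]
(115, 199, 8, 13) [ 41.8 345.1] semi [13.8 34.2]
(238, 192, 12, 7) [440.  233.9] semi [14.3 24.4]
dark z76
(320, 373, 14, 11) [ 407.3 -540. ] semi [17.5 19.8]
(319, 356, 15, 16) [ 421.8 -506.8] semi [18.5 24. ]
(480, 291, 19, 10) [ 920.6 -474.6] semi [10.5 30.8]
(115, 199, 8, 13) [ 42.4 325.7] semi [13.7 33.7]
(238, 192, 12, 7) [435.7 215.9] semi [14.1 24.1]
(411, 170, 14, 9) [1027.5  106.7] semi [23.2 35.7]
white z62
(365, 416, 28, 19) [ 466.8 -698.9] semi [20.7 31.6]
(289, 289, 16, 12) [ 441.7 -253.7] semi [20.9 22.3]
```

View pics/t2.png

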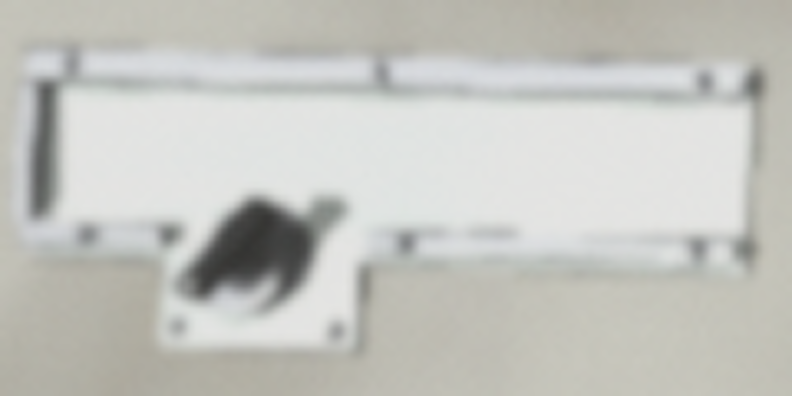

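```bash
python3 - <<'E'
from h import *
c=cam("side"); crop(c,225,175,75,80,7.5,"s2.png")
c=cam("top")
t=lambda x,y:(180+x/6.6-.42,250+y/6.6-.42)
for nm,p,z in [("fence in L",t(60,82),.032),("fence in R",t(750,98),.032),("fence out L",t(25,48),.032),("fence out R",t(757,66),.032),("nearrail in R",t(745,238),.032),("nearrail in L",t(375,230),.032),("near rail out R",t(745,270),.032),("outrail out L",t(25,250),.032),("plate R top",t(750,98),.01),("pl R bot",t(748,236),.01),("tab bl",t(160,346),.01),("tab br",t(355,350),.01),("dot?",t(330,205),.083),("otherend?",t(185,285),.083),("stop in",t(58,150),.032),("blob left",t(190,285),.083),("blob top",t(258,198),.083),("blob right",t(305,240),.083)]:
    print(nm,plane(c,[p],z)[0].round(4))
E
```

```text
fence in L [0.5165 0.3181 0.032 ]
fence in R [0.5055 0.0078 0.032 ]
fence out L [0.532  0.3345 0.032 ]
fence out R [0.5197 0.0046 0.032 ]
nearrail in R [0.4435 0.0102 0.032 ]
nearrail in L [0.4488 0.1747 0.032 ]
near rail out R [0.4294 0.0102 0.032 ]
outrail out L [0.4415 0.3316 0.032 ]
plate R top [0.5075 0.0096 0.01  ]
pl R bot [0.4453 0.0106 0.01  ]
tab bl [0.3988 0.276  0.01  ]
tab br [0.3962 0.1876 0.01  ]
dot? [0.4572 0.1835 0.083 ]
otherend? [0.4238 0.2452 0.083 ]
stop in [0.486 0.318 0.032]
blob left [0.4238 0.243  0.083 ]
blob top [0.4605 0.2145 0.083 ]
blob right [0.4424 0.194  0.083 ]
```

View pics/s2.png

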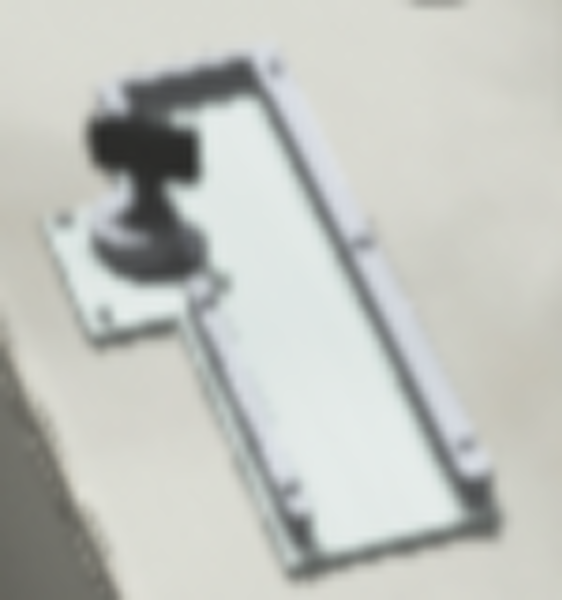

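```bash
python3 - <<'E'
from h import *
c=cam("side")
t=lambda x,y:(225+x/7.5-.43,175+y/7.5-.43)
for nm,p,z in [("fence out R",t(490,462),.032),("fence in R",t(462,482),.032),("fence in L",t(252,62),.032),("fence outL",t(285,58),.032),("rail in R",t(308,508),.032),("bar c",t(145,135),.075)]:
    print(nm,plane(c,[p],z)[0].round(4))
d=cam("top")
print("greytin",plane(d,[(250,212)],.06)[0].round(3),"can front",plane(d,[(378,203)],.0)[0].round(3),plane(d,[(345,203),(412,190)],.0).round(3).tolist())
crop(d,195,268,50,40,15,"t3.png")
# predicted
o=np.array([.4881,.2335,0]);th=-.036;X=np.array([np.cos(th),np.sin(th),0]);Y=np.array([-np.sin(th),np.cos(th),0])
for k in(c,d):
  print(proj(k,[o-.048*X-.010*Y+[0,0,.083], o+.037*X-.227*Y+[0,0,.032],o+.037*X+.097*Y+[0,0,.032],o-.037*X-.225*Y+[0,0,.032]]).round(1).tolist())
go([.583,-.084,.25],90)
E
```

```text
fence out R [0.5206 0.0117 0.032 ]
fence in R [0.5054 0.0044 0.032 ]
fence in L [0.517  0.3186 0.032 ]
fence outL [0.5322 0.3155 0.032 ]
rail in R [0.4411 0.014  0.032 ]
bar c [0.4408 0.2283 0.075 ]
greytin [0.658 0.132 0.06 ] can front [ 0.693 -0.249  0.   ] [[0.695, -0.149, 0.0], [0.732, -0.355, 0.0]]
[[243.7, 191.2], [289.5, 237.7], [260.4, 180.4], [266.6, 242.9]]
[[214.8, 287.0], [294.0, 260.5], [185.1, 258.0], [292.5, 285.8]]
t 0.6 pos [0.216  0.6395 0.1877] cur yaw 71.3 shift [-0.568   0.5793 -0.0624] turn [ -0.    -0.   -18.67] j [-1.27  0.47 -0.05  1.53  0.02  1.14 -0.08]
```

View pics/t3.png

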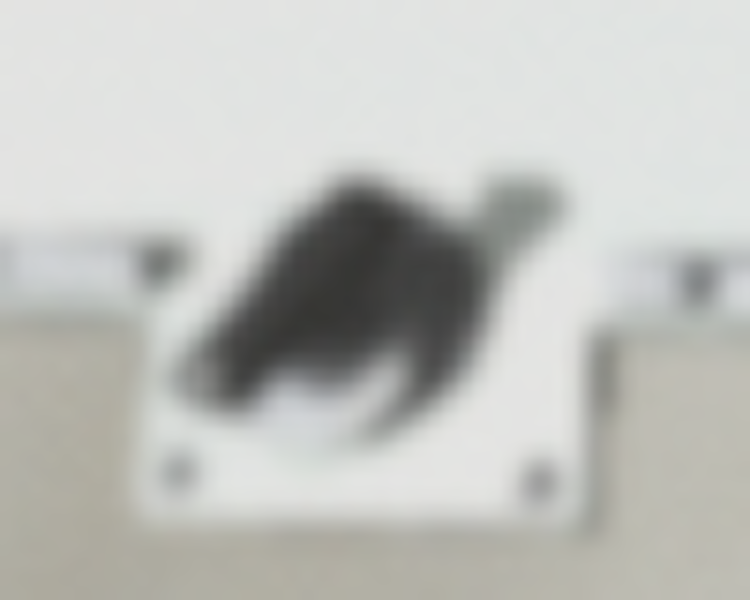

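Request:
send_rows(targets=[[[-0.568,0.579,-0.062],[0,0,-18.67]],[[-0.568,0.579,-0.062],[0,0,-18.67]],[[-0.568,0.579,-0.062],[0,0,-18.67]],[[-0.568,0.579,-0.062],[0,0,-18.67]],[[-0.568,0.579,-0.062],[0,0,-18.67]]])

```text
time: 1.1
tool_pos: [0.3295, 0.4153, 0.2071]
tool_rot: [-0.0, 0.707, 0.707, 0.0]
wrist_force: [1.4, -0.6, 0.6]
finger_gap: 0.0873
```

```bash
python3 -c "
from h import *
go([.583,-.084,.25],90)"
```

```text
t 1.1 pos [0.3295 0.4153 0.2071] cur yaw 90.0 shift [-0.4993  0.2534 -0.0431] turn [ 0.03 -0.04  0.  ] j [-0.93  0.22 -0.06  1.85  0.01  1.07  0.58]
```

Request:
send_rows(targets=[[[-0.499,0.253,-0.043],[0,0,0]],[[-0.499,0.253,-0.043],[0,0,0]],[[-0.499,0.253,-0.043],[0,0,0]],[[-0.499,0.253,-0.043],[0,0,0]],[[-0.499,0.253,-0.043],[0,0,0]]])

```text
time: 1.6
tool_pos: [0.4421, 0.193, 0.2265]
tool_rot: [0.0, 0.707, 0.707, 0.001]
wrist_force: [0.7, -0.2, -1.0]
finger_gap: 0.0874
```

Request:
send_rows(targets=[[[-0.275,0.14,-0.02],[0,0,0]],[[-0.275,0.14,-0.02],[0,0,0]],[[-0.275,0.14,-0.02],[0,0,0]],[[-0.275,0.14,-0.02],[0,0,0]],[[-0.275,0.14,-0.02],[0,0,0]]])

```text
time: 2.1
tool_pos: [0.5554, -0.0292, 0.2426]
tool_rot: [0.0, 0.707, 0.707, 0.001]
wrist_force: [1.2, 0.1, -1.5]
finger_gap: 0.0869
```

```bash
python3 -c "
from h import *
go([.583,-.084,.25],90)"
```

```text
t 2.1 pos [ 0.5554 -0.0292  0.2426] cur yaw 90.0 shift [-0.0548  0.0276 -0.0074] turn [ 0.06 -0.03  0.01] j [-0.28  0.23  0.31  1.76 -0.08  1.16  1.63]
```

Request:
send_rows(targets=[[[-0.052,0.028,0.04],[0,0,0]],[[-0.052,0.028,0.04],[0,0,0]],[[-0.052,0.028,0.08],[0,0,0]],[[-0.052,0.028,0.12],[0,0,0]],[[-0.052,0.028,0.12],[0,0,0]]])

```text
time: 2.6
tool_pos: [0.5783, -0.0788, 0.117]
tool_rot: [-0.004, 0.707, 0.707, -0.004]
wrist_force: [-0.4, 0.3, -0.8]
finger_gap: 0.0871
```

```bash
python3 -c "
from h import *
go([.583,-.084,.080],90)"
```

```text
t 2.6 pos [ 0.5783 -0.0788  0.117 ] cur yaw 90.0 shift [-0.0052  0.0051  0.0369] turn [-0.64 -0.04 -0.01] j [-0.18  0.41  0.32  1.84 -0.15  0.93  1.78]
```

Request:
send_rows(targets=[[[-0.002,0.0,0.02],[0,0,0]],[[-0.002,0,0.02],[0,0,0]],[[-0.002,0,0.02],[0,0,0]]])

```text
time: 2.9
tool_pos: [0.5836, -0.0814, 0.1037]
tool_rot: [0.001, 0.707, 0.707, 0.001]
wrist_force: [0.0, 0.4, 0.3]
finger_gap: 0.0867
```

```bash
python3 -c "
from h import *
go([.583,-.084,.080],90)
c=cam('side');crop(c,270,170,130,130,4.5,'s3.png')"
```

```text
t 2.9 pos [ 0.5836 -0.0814  0.1037] cur yaw 90.0 shift [-0.0026 -0.0006  0.0237] turn [ 0.11 -0.    0.02] j [-0.17  0.42  0.31  1.85 -0.16  0.89  1.79]
```

View pics/s3.png

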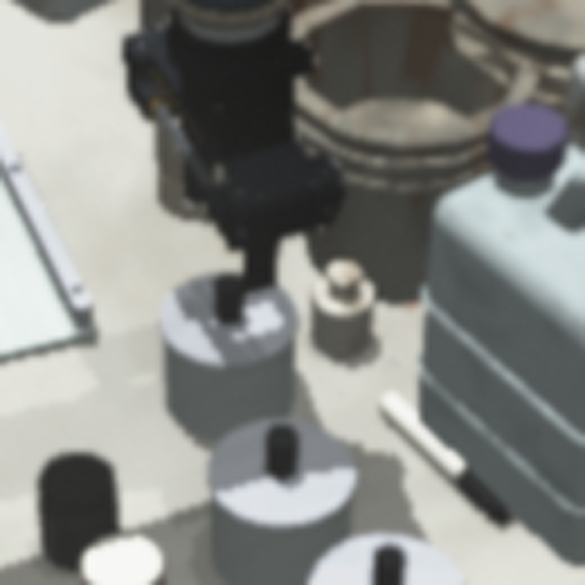

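Request:
send_rows(targets=[[[-0.003,0,0.024],[0,0,0]],[[-0.003,0,0.024],[0,0,0]],[[-0.003,0,0.024],[0,0,0]]])

```text
time: 3.25
tool_pos: [0.5831, -0.0844, 0.0791]
tool_rot: [0.0, 0.707, 0.707, 0.0]
wrist_force: [0.3, -0.6, 0.6]
finger_gap: 0.0868
```

Request:
send_rows(targets=[[[0,0,0],[0,0,0]],[[0,0,0],[0,0,0]],[[0,0,0],[0,0,0]],[[0,0,0],[0,0,0]],[[0,0,0],[0,0,0]]], grip=0, newtons=20)

```text
time: 3.75
tool_pos: [0.5827, -0.0844, 0.0781]
tool_rot: [0.0, 0.707, 0.707, 0.0]
wrist_force: [-0.3, 0.1, -0.9]
finger_gap: 0.0548
```

Request:
send_rows(targets=[[[0,0,0],[0,0,0]],[[0,0,0],[0,0,0]],[[0,0,0],[0,0,0]],[[0,0,0],[0,0,0]],[[0,0,0],[0,0,0]]])

```text
time: 4.25
tool_pos: [0.5826, -0.0844, 0.078]
tool_rot: [-0.0, 0.707, 0.707, 0.0]
wrist_force: [-0.3, -0.2, 0.3]
finger_gap: 0.0148
```

Request:
send_rows(targets=[[[0,0,-0.04],[0,0,0]],[[0,0,-0.09],[0,0,0]],[[0.06,0,-0.12],[0,0,0]],[[0.1,0,-0.12],[0,0,0]],[[0.13,0,-0.12],[0,0,0]]])

```text
time: 4.75
tool_pos: [0.5835, 0.0491, 0.2]
tool_rot: [0.0, 0.706, 0.708, 0.002]
wrist_force: [0.6, -0.1, 0.5]
finger_gap: 0.0003
```

```bash
python3 -c "
from h import *
go([.59,.05,.016],90)
c=cam('top');crop(c,270,180,200,130,4,'t4.png')"
```

```text
t 4.75 pos [0.5835 0.0491 0.2   ] cur yaw 90.1 shift [0.0004 0.0059 0.1841] turn [ 0.21 -0.14  0.12] j [-0.38  0.31  0.29  1.76 -0.1   1.08  1.51]
```

View pics/t4.png

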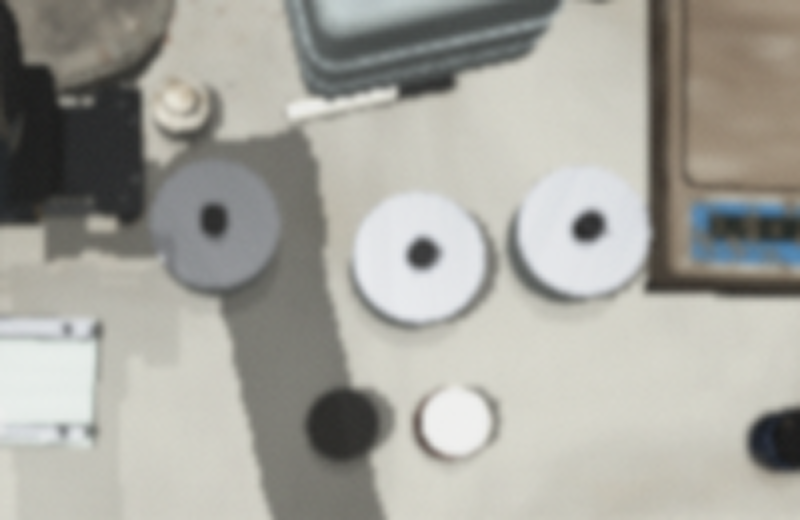

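```bash
cat > knob.py <<'E'
from h import *
# knobs: dark small blobs
def knobs(c,thr=200):
    f=c["frame"].astype(int); m=(f.sum(2)<thr).astype(np.uint8); out=[]
    cs,_=cv2.findContours(m,cv2.RETR_EXTERNAL,cv2.CHAIN_APPROX_NONE)
    for k in cs:
        b=cv2.boundingRect(k)
        if 5<=b[2]<=16 and 5<=b[3]<=20:
            uv=np.array([b[0]+b[2]/2-.5,b[1]+b[3]/2-.5]); P=plane(c,[uv],.09)[0]
            if .4<P[0]<.7 and -.5<P[1]<.35: print(b,P.round(4))
for n in("top","side"): print(n); knobs(cam(n))
E
python3 knob.py
```

```text
top
(373, 241, 5, 5) [ 0.5575 -0.2272  0.09  ]
(459, 235, 12, 5) [ 0.571  -0.4788  0.09  ]
(448, 234, 9, 5) [ 0.5744 -0.4439  0.09  ]
(414, 234, 6, 5) [ 0.5758 -0.3443  0.09  ]
(321, 232, 5, 6) [ 0.5838 -0.0814  0.09  ]
side
(354, 292, 5, 11) [ 0.5759 -0.3477  0.09  ]
(372, 275, 11, 11) [ 0.6563 -0.313   0.09  ]
(330, 266, 5, 10) [ 0.557  -0.2313  0.09  ]
(318, 231, 6, 11) [ 0.5838 -0.0849  0.09  ]
(238, 191, 13, 14) [0.4287 0.1835 0.09  ]
```

```bash
python3 -c "
from h import *
s=manip.get_state()
c=cam('side');p=proj(c,[s['tool_pos']])[0];print(p,proj(c,[[.5836,-.0814,.1037]]),s['tool_pos'])
x,y=int(p[0])-60,int(p[1])-70
crop(c,x,y,130,100,6,'s4.png');print(x,y,(p-[x,y])*6)
d=cam('top');p=proj(d,[s['tool_pos']])[0];x,y=int(p[0])-70,int(p[1])-50
crop(d,x,y,130,100,6,'t5.png');print((p-[x,y])*6)"
```

```text
[302.87738866 182.10517244] [[319.99007781 231.83510652]] [0.58244375 0.04922696 0.19800465]
242 112 [365.26433196 420.63103464]
[425.85295299 301.02345036]
```

View pics/s4.png

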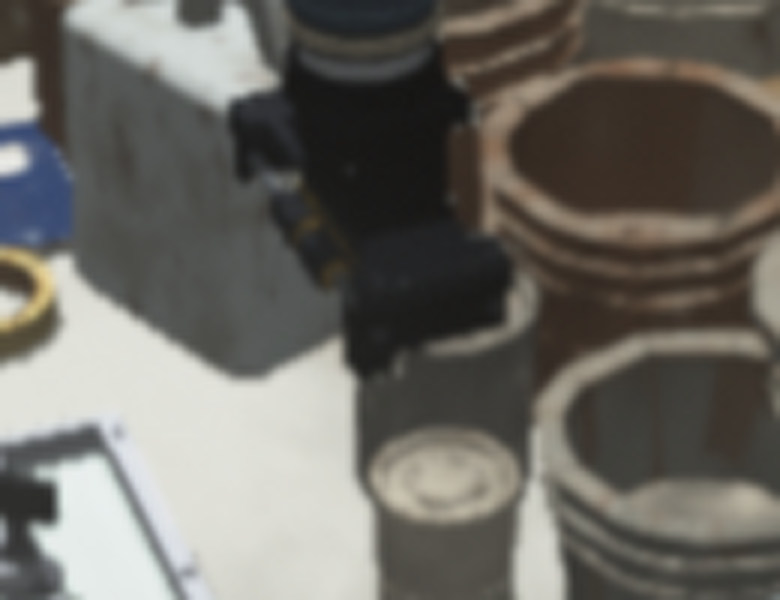

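View pics/t5.png

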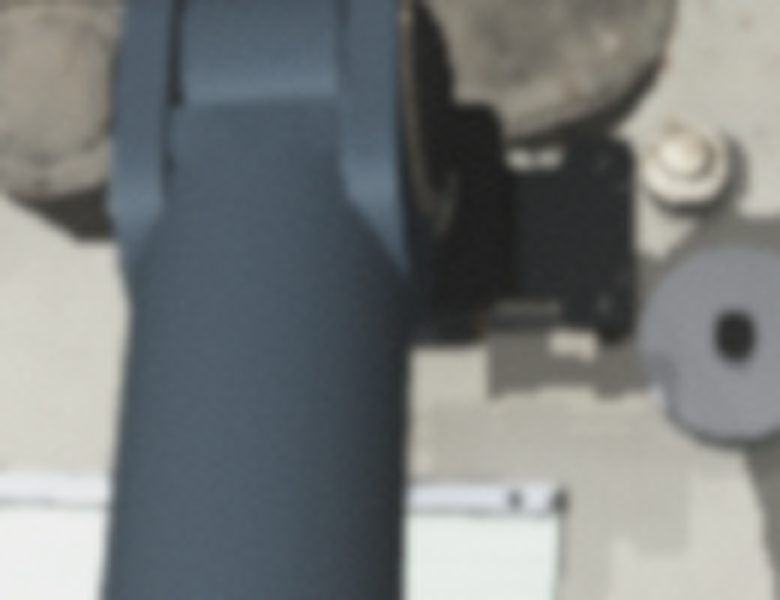

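```bash
python3 -c "
from h import *
c=cam('side')
for z in (.104,.124,.134):
  print(z,((proj(c,[[.5836,-.0814+d,z] for d in(-.05,0,.05)])-[270,170])*4.5).round(0).tolist())
for z in (.198,.208,.218,.228): print(z,((proj(c,[[.5824,.0492,z]])-[242,112])*6).round(0))
"
```

```text
0.104 [[255.0, 325.0], [225.0, 278.0], [196.0, 233.0]]
0.124 [[255.0, 302.0], [225.0, 255.0], [196.0, 210.0]]
0.134 [[255.0, 290.0], [225.0, 243.0], [196.0, 198.0]]
0.198 [[365. 421.]]
0.208 [[365. 405.]]
0.218 [[364. 388.]]
0.228 [[364. 372.]]
```

Request:
send_rows(targets=[[[-0.05,0,0],[0,0,0]],[[-0.1,0.001,0],[0,0,0]],[[-0.132,0.001,0.04],[0,0,0]],[[-0.132,0.001,0.09],[0,0,0]],[[-0.132,0.001,0.11],[0,0,0]]], grip=0.7)

```text
time: 5.55
tool_pos: [0.5801, -0.0902, 0.0841]
tool_rot: [-0.002, 0.709, 0.705, -0.003]
wrist_force: [-1.1, 0.8, -0.1]
finger_gap: 0.0327
```

Request:
send_rows(targets=[[[0,0,0.01],[0,0,0]],[[0,0,0.01],[0,0,0]],[[0,0,0.01],[0,0,0]]])

```text
time: 5.85
tool_pos: [0.5847, -0.0872, 0.0793]
tool_rot: [0.001, 0.707, 0.707, 0.001]
wrist_force: [0.3, -0.0, 1.1]
finger_gap: 0.0556
```

```bash
python3 -c "
from h import *
go([.584,-.083,.055],90);print(manip.get_state()['finger_gap'])
c=cam('side');crop(c,290,190,70,60,10,'s5.png')"
```

```text
t 5.85 pos [ 0.5847 -0.0872  0.0793] cur yaw 90.0 shift [ 0.0042 -0.0008  0.0243] turn [ 0.13  0.02 -0.04] j [-0.16  0.46  0.31  1.86 -0.18  0.85  1.81]
0.05563578385562284
```

View pics/s5.png

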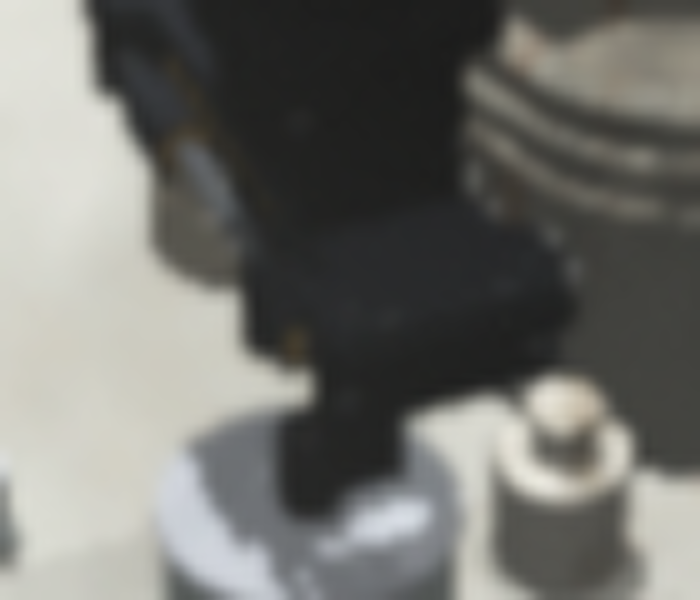

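```bash
python3 -c "
from h import *
c=cam('side')
for z in (.069,.079,.089,.099,.109,.149): print(z,((proj(c,[[.5847,-.115,z],[.5847,-.125,z],[.584,-.083,z],[.68,-.087,z]])-[290,190])*10).round(0).tolist())
"
```

```text
0.069 [[347.0, 574.0], [360.0, 595.0], [303.0, 508.0], [598.0, 435.0]]
0.079 [[347.0, 549.0], [361.0, 570.0], [303.0, 483.0], [599.0, 410.0]]
0.089 [[347.0, 524.0], [361.0, 545.0], [303.0, 458.0], [600.0, 385.0]]
0.099 [[348.0, 499.0], [361.0, 520.0], [303.0, 433.0], [602.0, 360.0]]
0.109 [[348.0, 473.0], [361.0, 495.0], [303.0, 408.0], [603.0, 335.0]]
0.149 [[349.0, 370.0], [363.0, 391.0], [303.0, 304.0], [608.0, 232.0]]
```

Request:
send_rows(targets=[[[0.004,-0.001,0.01],[0,0,0]],[[0.004,-0.001,0.02],[0,0,0]],[[0.004,-0.001,0.02],[0,0,0]]])

```text
time: 6.25
tool_pos: [0.5813, -0.0817, 0.0564]
tool_rot: [-0.001, 0.707, 0.707, -0.001]
wrist_force: [-0.8, -0.0, 0.5]
finger_gap: 0.0605
```

```bash
python3 -c "
from h import *
go([.584,-.083,.055],90);print(manip.get_state()['wrist_force'])
c=cam('side');crop(c,290,190,70,60,10,'s6.png')"
```

```text
t 6.25 pos [ 0.5813 -0.0817  0.0564] cur yaw 90.1 shift [-0.0013  0.0027  0.0014] turn [-0.18 -0.03  0.05] j [-0.16  0.48  0.3   1.88 -0.19  0.81  1.82]
[-0.84107388 -0.01057939  0.54173928]
```

View pics/s6.png

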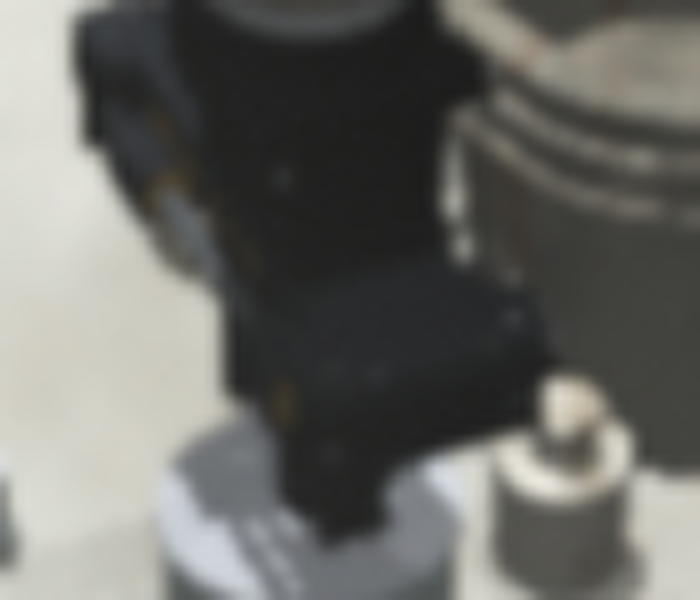

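Request:
send_rows(targets=[[[-0.001,0.002,0.001],[0,0,0]],[[-0.001,0.002,0.001],[0,0,0]],[[-0.001,0.002,0.001],[0,0,0]],[[-0.001,0.002,0.001],[0,0,0]],[[-0.001,0.002,0.001],[0,0,0]]], grip=0)

```text
time: 6.8
tool_pos: [0.5847, -0.0835, 0.0571]
tool_rot: [0.0, 0.707, 0.707, 0.0]
wrist_force: [-0.4, 0.2, 0.1]
finger_gap: 0.0285
```

Request:
send_rows(targets=[[[0,0,0],[0,0,0]],[[0,0,0],[0,0,0]],[[0,0,0],[0,0,0]],[[0,0,0],[0,0,0]]])

```text
time: 7.2
tool_pos: [0.5847, -0.0833, 0.0571]
tool_rot: [-0.0, 0.707, 0.707, 0.0]
wrist_force: [-0.5, 1.5, 1.8]
finger_gap: 0.0191
```

Request:
send_rows(targets=[[[0,0,-0.03],[0,0,0]],[[0,0,-0.07],[0,0,0]],[[0.04,0,-0.1],[0,0,0]],[[0.09,0,-0.1],[0,0,0]],[[0.13,0.005,-0.1],[0,0,0]]])

```text
time: 7.7
tool_pos: [0.5897, 0.0491, 0.1583]
tool_rot: [0.0, 0.707, 0.707, 0.001]
wrist_force: [0.3, -0.1, -1.8]
finger_gap: 0.0197
```

```bash
python3 -c "
from h import *
s=manip.get_state();go([.59,.05,.0],90);print(s['finger_gap'],s['wrist_force'])
c=cam('top');crop(c,230,180,200,130,4,'t6.png')"
```

```text
t 7.7 pos [0.5897 0.0491 0.1583] cur yaw 90.0 shift [0.0006 0.     0.1583] turn [ 0.11 -0.1   0.03] j [-0.38  0.36  0.3   1.79 -0.13  1.01  1.53]
0.01965244531036641 [ 0.275428   -0.13487306 -1.79262117]
```

View pics/t6.png

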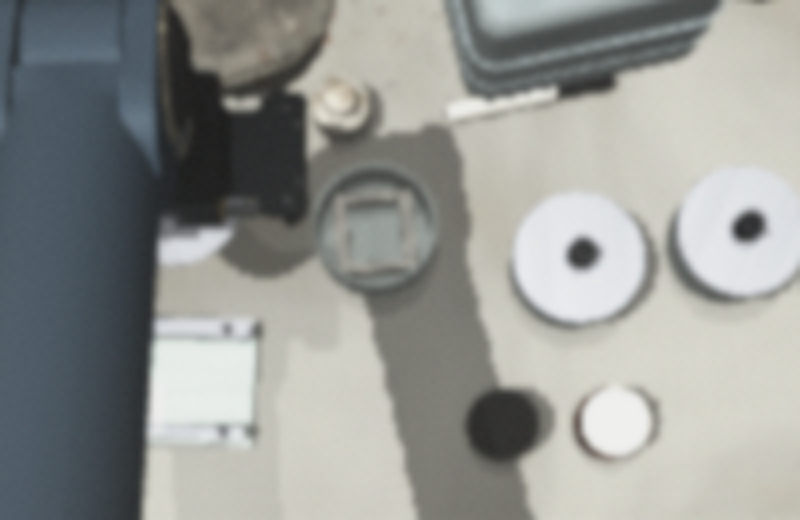

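Request:
send_rows(targets=[[[-0.05,-0.003,0],[0,0,0]],[[-0.1,-0.005,0],[0,0,0]],[[-0.1325,-0.005,0],[0,0,0]],[[-0.1325,-0.005,0.04],[0,0,0]],[[-0.1325,-0.005,0.07],[0,0,0]]])

```text
time: 8.25
tool_pos: [0.5842, -0.0882, 0.086]
tool_rot: [0.0, 0.708, 0.706, 0.0]
wrist_force: [-0.4, 0.3, -1.9]
finger_gap: 0.0193
```

Request:
send_rows(targets=[[[0,0,0],[0,0,0]],[[0,0,0],[0,0,0]]])

```text
time: 8.45
tool_pos: [0.5846, -0.0861, 0.087]
tool_rot: [-0.0, 0.707, 0.707, -0.0]
wrist_force: [0.2, -0.2, -0.6]
finger_gap: 0.0191
```

```bash
python3 -c "
from h import *
go([.5847,-.0833,.059],90)
c=cam('top')
P=plane(c,[(230+377/4-.4,180+230/4-.4)],.07);print(P)"
```

```text
t 8.45 pos [ 0.5846 -0.0861  0.087 ] cur yaw 90.0 shift [0.0028 0.0001 0.028 ] turn [-0.04  0.01  0.01] j [-0.17  0.45  0.32  1.85 -0.18  0.87  1.81]
[[ 0.57945552 -0.08350553  0.07      ]]
```

Request:
send_rows(targets=[[[0.003,0,0.01],[0,0,0]],[[0.003,0,0.02],[0,0,0]],[[0.003,0,0.029],[0,0,0]],[[0.003,0,0.029],[0,0,0]]])

```text
time: 8.9
tool_pos: [0.5841, -0.0826, 0.057]
tool_rot: [-0.001, 0.707, 0.707, -0.0]
wrist_force: [-0.3, 0.5, -1.6]
finger_gap: 0.0195
```

Request:
send_rows(targets=[[[0,0,0],[0,0,0]],[[0,0,0],[0,0,0]],[[0,0,0],[0,0,0]],[[0,0,0],[0,0,0]]], grip=0.6)

```text
time: 9.3
tool_pos: [0.5849, -0.083, 0.0583]
tool_rot: [0.0, 0.707, 0.707, 0.0]
wrist_force: [-0.2, 1.2, 0.0]
finger_gap: 0.043
```

```bash
python3 -c "
from h import *
go([.557,-.2285,.2],90);s=manip.get_state();print(s['wrist_force'],s['finger_gap'])
c=cam('side');crop(c,290,190,70,60,10,'s7.png')"
```

```text
t 9.3 pos [ 0.5849 -0.083   0.0583] cur yaw 90.0 shift [-0.1455 -0.0278 -0.1417] turn [ 0.03 -0.   -0.  ] j [-0.16  0.48  0.31  1.88 -0.2   0.81  1.82]
[-0.22183929  1.1930534   0.04389145] 0.042964659014663516
```

View pics/s7.png

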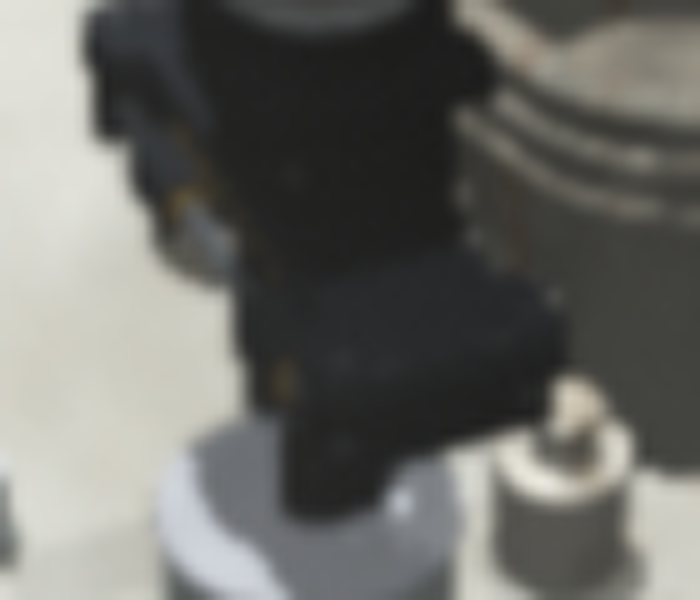

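Request:
send_rows(targets=[[[0,0,-0.05],[0,0,0]],[[-0.04,-0.01,-0.07],[0,0,0]],[[-0.09,-0.02,-0.07],[0,0,0]],[[-0.13,-0.028,-0.06],[0,0,0]],[[-0.146,-0.028,-0.04],[0,0,0]]])

```text
time: 9.85
tool_pos: [0.5559, -0.2356, 0.1001]
tool_rot: [0.003, 0.71, 0.705, -0.0]
wrist_force: [0.6, -0.1, 0.1]
finger_gap: 0.0519
```

Request:
send_rows(targets=[[[0,0,0.01],[0,0,0]],[[0,0,0.01],[0,0,0]]])

```text
time: 10.05
tool_pos: [0.5556, -0.2277, 0.0863]
tool_rot: [-0.002, 0.707, 0.707, -0.0]
wrist_force: [-0.3, 1.0, 0.2]
finger_gap: 0.0524
```

```bash
python3 -c "
from h import *
go([.5575,-.229,.058],90);s=manip.get_state();print(s['wrist_force'],s['finger_gap'])
c=cam('side');crop(c,290,190,90,90,6,'s8.png')
d=cam('top');crop(d,230,180,200,130,4,'t8.png')"
```

```text
t 10.05 pos [ 0.5556 -0.2277  0.0863] cur yaw 90.0 shift [-0.0013  0.002   0.0283] turn [-0.19 -0.11  0.  ] j [ 0.06  0.47  0.35  1.83 -0.2   0.88  2.07]
[-0.31226691  1.04919276  0.17389139] 0.05241952793720459
```

View pics/s8.png

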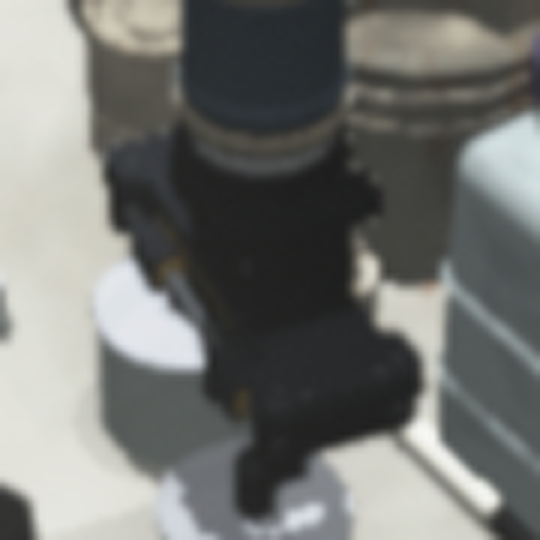

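View pics/t8.png

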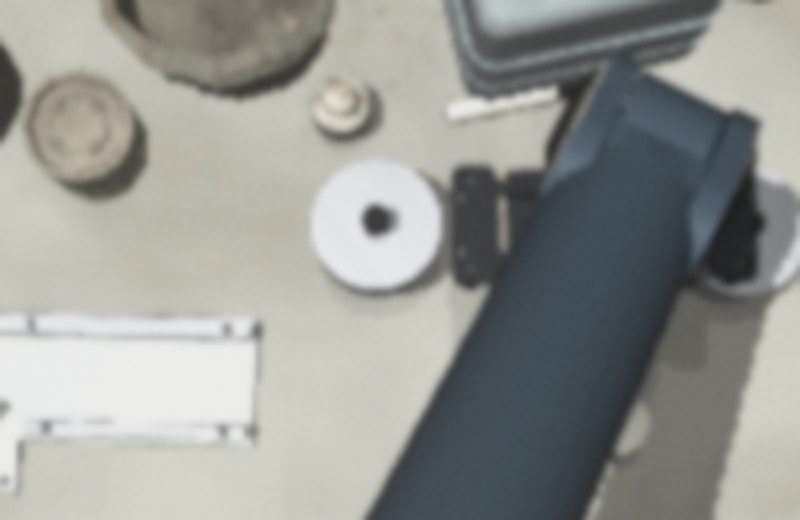

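Left lid back flat on its tin (crop 377,225). Gripper straddles the middle knob; go down and grip.

Request:
send_rows(targets=[[[-0.001,0.001,0.01],[0,0,0]],[[-0.001,0.001,0.02],[0,0,0]],[[-0.001,0.001,0.028],[0,0,0]],[[-0.001,0.001,0.028],[0,0,0]]])

```text
time: 10.55
tool_pos: [0.5566, -0.2291, 0.0583]
tool_rot: [-0.001, 0.707, 0.707, -0.001]
wrist_force: [-1.0, 0.5, -0.7]
finger_gap: 0.0522
```

Request:
send_rows(targets=[[[0,0,0],[0,0,0]],[[0,0,0],[0,0,0]],[[0,0,0],[0,0,0]],[[0,0,0],[0,0,0]],[[0,0,0],[0,0,0]]], grip=0)

```text
time: 11.05
tool_pos: [0.5578, -0.2298, 0.0602]
tool_rot: [0.0, 0.707, 0.707, 0.0]
wrist_force: [0.6, 1.7, 0.1]
finger_gap: 0.0199
```

Request:
send_rows(targets=[[[0,0,0],[0,0,0]],[[0,0,0],[0,0,0]]])

```text
time: 11.25
tool_pos: [0.5578, -0.2298, 0.0602]
tool_rot: [-0.0, 0.707, 0.707, 0.0]
wrist_force: [-0.5, 0.9, 1.3]
finger_gap: 0.019
```

Request:
send_rows(targets=[[[0,0,-0.04],[0,0,0]],[[0,0,-0.09],[0,0,0]],[[0.04,0.005,-0.1],[0,0,0]],[[0.09,0.01,-0.1],[0,0,0]],[[0.14,0.02,-0.1],[0,0,0]]])

```text
time: 11.75
tool_pos: [0.5772, -0.0904, 0.1607]
tool_rot: [0.0, 0.708, 0.706, 0.0]
wrist_force: [1.2, 0.1, -1.1]
finger_gap: 0.019
```

```bash
python3 -c "
from h import *
s=manip.get_state();go([.59,.05,.0],90);print(s['finger_gap'],s['wrist_force'])
c=cam('top');crop(c,290,180,200,130,4,'t9.png')"
```

```text
t 11.75 pos [ 0.5772 -0.0904  0.1607] cur yaw 89.9 shift [0.1404 0.0123 0.1607] turn [ 0.07 -0.   -0.13] j [-0.18  0.35  0.34  1.8  -0.14  1.01  1.78]
0.019030487499581306 [ 1.18263055  0.06964393 -1.07206455]
```

View pics/t9.png

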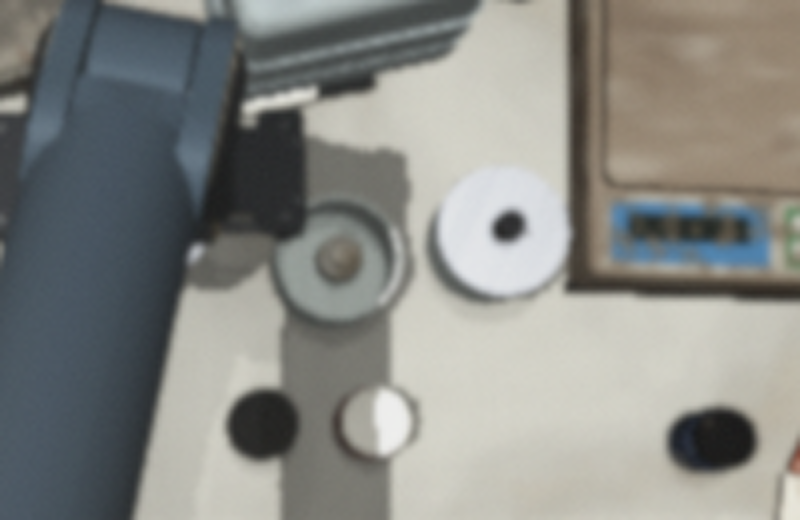

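Request:
send_rows(targets=[[[-0.05,-0.01,0],[0,0,0]],[[-0.1,-0.02,0],[0,0,0]],[[-0.139,-0.02,0],[0,0,0]],[[-0.139,-0.02,0.04],[0,0,0]],[[-0.139,-0.02,0.07],[0,0,0]]])

```text
time: 12.3
tool_pos: [0.5565, -0.2326, 0.0889]
tool_rot: [0.0, 0.708, 0.706, -0.0]
wrist_force: [0.2, 0.7, -1.3]
finger_gap: 0.0188
```

Request:
send_rows(targets=[[[0,0,0],[0,0,0]],[[0,0,0],[0,0,0]]])

```text
time: 12.5
tool_pos: [0.5574, -0.2303, 0.09]
tool_rot: [-0.0, 0.707, 0.707, -0.0]
wrist_force: [1.0, -0.4, -0.0]
finger_gap: 0.0192
```

```bash
python3 -c "
from h import *
go([.5578,-.2298,.061],90)"
```

```text
t 12.5 pos [ 0.5574 -0.2303  0.09  ] cur yaw 90.0 shift [0.0005 0.0005 0.029 ] turn [-0.05  0.    0.02] j [ 0.05  0.47  0.36  1.83 -0.2   0.89  2.08]
```

Request:
send_rows(targets=[[[0.001,0,0.01],[0,0,0]],[[0.001,0,0.02],[0,0,0]],[[0.001,0,0.03],[0,0,0]],[[0.001,0,0.03],[0,0,0]]])

```text
time: 12.9
tool_pos: [0.5573, -0.2289, 0.0593]
tool_rot: [-0.0, 0.707, 0.707, -0.0]
wrist_force: [-1.2, 0.2, -1.4]
finger_gap: 0.0187
```

Request:
send_rows(targets=[[[0,0,0],[0,0,0]],[[0,0,0],[0,0,0]],[[0,0,0],[0,0,0]],[[0,0,0],[0,0,0]]], grip=0.6)

```text
time: 13.3
tool_pos: [0.5575, -0.2292, 0.0602]
tool_rot: [0.0, 0.707, 0.707, 0.0]
wrist_force: [0.4, -0.3, 0.1]
finger_gap: 0.0433
```

Request:
send_rows(targets=[[[0,0,-0.05],[0,0,0]],[[-0.03,0.008,-0.07],[0,0,0]],[[-0.08,0.018,-0.07],[0,0,0]],[[-0.116,0.018,-0.06],[0,0,0]],[[-0.116,0.018,-0.04],[0,0,0]]])

```text
time: 13.8
tool_pos: [0.5746, -0.354, 0.1021]
tool_rot: [0.004, 0.71, 0.704, -0.001]
wrist_force: [-0.6, -0.1, 0.7]
finger_gap: 0.0522
```

Request:
send_rows(targets=[[[0,0,0.01],[0,0,0]],[[0,0,0.01],[0,0,0]]])

```text
time: 14.0
tool_pos: [0.5745, -0.3432, 0.088]
tool_rot: [-0.002, 0.707, 0.708, -0.0]
wrist_force: [-1.2, 0.6, -0.8]
finger_gap: 0.0525
```

```bash
python3 -c "
from h import *
go([.576,-.346,.058],90);s=manip.get_state();print(s['wrist_force'],s['finger_gap'])
c=cam('side');crop(c,290,220,110,100,6,'s9.png')
d=cam('top');crop(d,290,180,200,130,4,'t10.png')"
```

```text
t 14.0 pos [ 0.5745 -0.3432  0.088 ] cur yaw 90.1 shift [-0.0029  0.0016  0.0299] turn [-0.19 -0.17  0.07] j [ 0.22  0.57  0.37  1.66 -0.24  0.96  2.25]
[-1.15974793  0.56007277 -0.759589  ] 0.05247478382999909
```

View pics/s9.png

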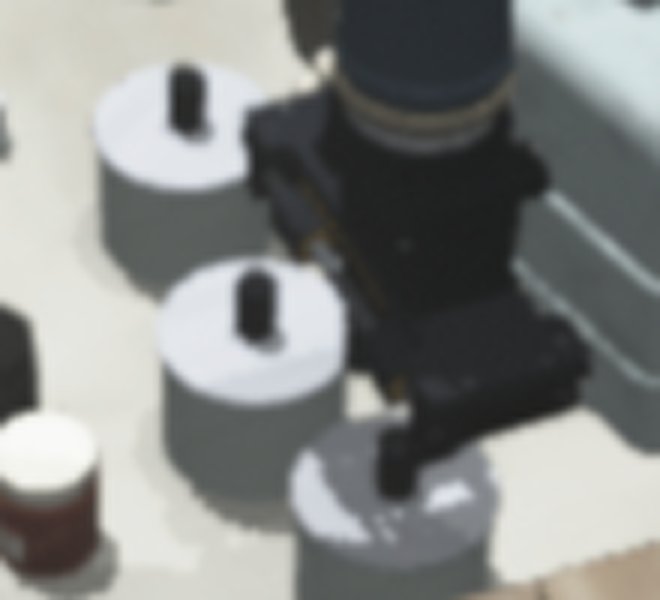

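View pics/t10.png

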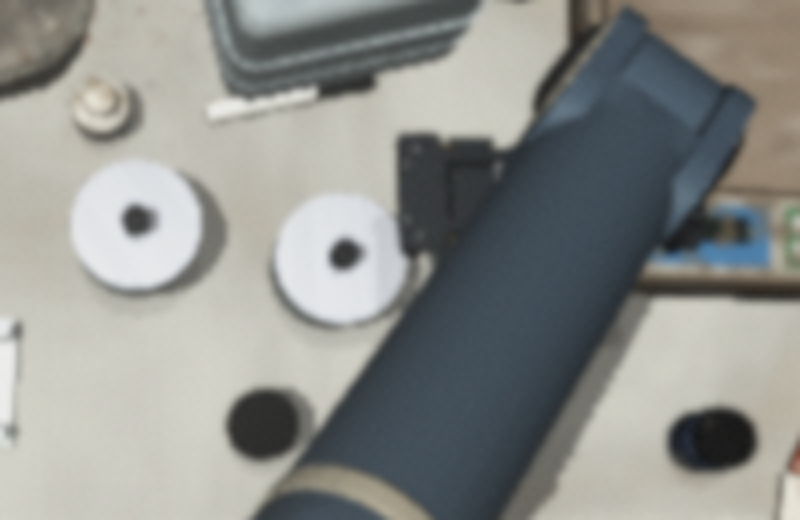

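Request:
send_rows(targets=[[[-0.001,0.001,0.01],[0,0,0]],[[-0.001,0.001,0.02],[0,0,0]],[[-0.001,0.001,0.029],[0,0,0]],[[-0.001,0.001,0.029],[0,0,0]]])

```text
time: 14.5
tool_pos: [0.5753, -0.3451, 0.059]
tool_rot: [-0.002, 0.707, 0.707, -0.0]
wrist_force: [0.3, 1.0, 0.9]
finger_gap: 0.0523
```

Request:
send_rows(targets=[[[0,0,0],[0,0,0]],[[0,0,0],[0,0,0]],[[0,0,0],[0,0,0]],[[0,0,0],[0,0,0]],[[0,0,0],[0,0,0]]], grip=0)

```text
time: 15.0
tool_pos: [0.5765, -0.3461, 0.0612]
tool_rot: [0.0, 0.707, 0.707, 0.0]
wrist_force: [0.8, 0.1, -0.1]
finger_gap: 0.0205
```

Request:
send_rows(targets=[[[0,0,0],[0,0,0]],[[0,0,0],[0,0,0]]])

```text
time: 15.2
tool_pos: [0.5766, -0.3461, 0.0612]
tool_rot: [0.0, 0.707, 0.707, 0.0]
wrist_force: [-0.5, 0.6, 2.2]
finger_gap: 0.019
```

Request:
send_rows(targets=[[[0,0,-0.04],[0,0,0]],[[0,0,-0.09],[0,0,0]],[[0.04,0,-0.1],[0,0,0]],[[0.09,0,-0.1],[0,0,0]],[[0.14,0,-0.1],[0,0,0]]])

```text
time: 15.7
tool_pos: [0.5763, -0.2052, 0.1615]
tool_rot: [0.001, 0.708, 0.706, 0.0]
wrist_force: [0.7, 0.9, -1.0]
finger_gap: 0.0191
```

```bash
python3 -c "
from h import *
s=manip.get_state();go([.59,.05,.16],90);print(s['finger_gap'],s['wrist_force'])
c=cam('top');crop(c,340,180,160,100,5,'t11.png')"
```

```text
t 15.7 pos [ 0.5763 -0.2052  0.1615] cur yaw 89.9 shift [0.2552 0.0132 0.0015] turn [ 0.08  0.01 -0.1 ] j [-0.01  0.4   0.38  1.74 -0.17  1.03  2.  ]
0.019063761367533977 [ 0.67501329  0.85138604 -0.98300644]
```

View pics/t11.png

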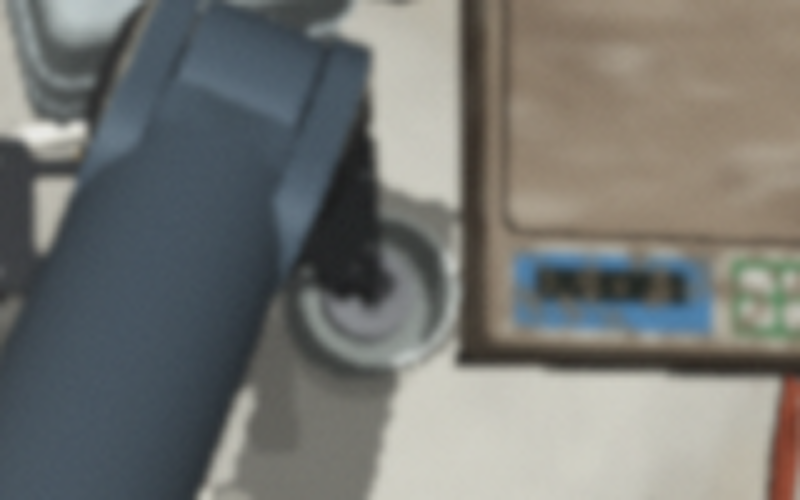

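The gauge disc is in the right tin (crop 380,300). I park the lid left of the tins.

Request:
send_rows(targets=[[[0.05,0.002,0],[0,0,0]],[[0.1,0.006,0],[0,0,0]],[[0.15,0.01,0],[0,0,0]],[[0.2,0.013,0],[0,0,0]],[[0.25,0.013,0],[0,0,0]]])

```text
time: 16.25
tool_pos: [0.5894, 0.0451, 0.1609]
tool_rot: [0.0, 0.707, 0.707, 0.0]
wrist_force: [0.6, 0.2, -1.6]
finger_gap: 0.0193
```

Request:
send_rows(targets=[[[0.004,0.001,0.05],[0,0,0]],[[0.004,0.001,0.1],[0,0,0]],[[0.004,0.001,0.13],[0,0,0]],[[0.004,0.001,0.15],[0,0,0]],[[0.004,0.001,0.15],[0,0,0]]])

```text
time: 16.75
tool_pos: [0.5875, 0.0469, 0.0077]
tool_rot: [-0.002, 0.707, 0.707, -0.003]
wrist_force: [0.4, 0.1, -1.2]
finger_gap: 0.019
```

```bash
python3 -c "
from h import *
s=manip.get_state();go([.59,.05,-.003],90);print(s['finger_gap'],s['wrist_force'])
c=cam('side');crop(c,260,150,100,100,6,'s10.png')
c=cam('top');crop(c,270,180,200,130,4,'t12.png')"
```

```text
t 16.75 pos [0.5875 0.0469 0.0077] cur yaw 90.0 shift [0.0031 0.0025 0.0107] turn [-0.4   0.07  0.01] j [-0.34  0.55  0.26  1.9  -0.2   0.72  1.6 ]
0.01903824974401776 [ 0.38833404  0.13450707 -1.22191221]
```

View pics/s10.png

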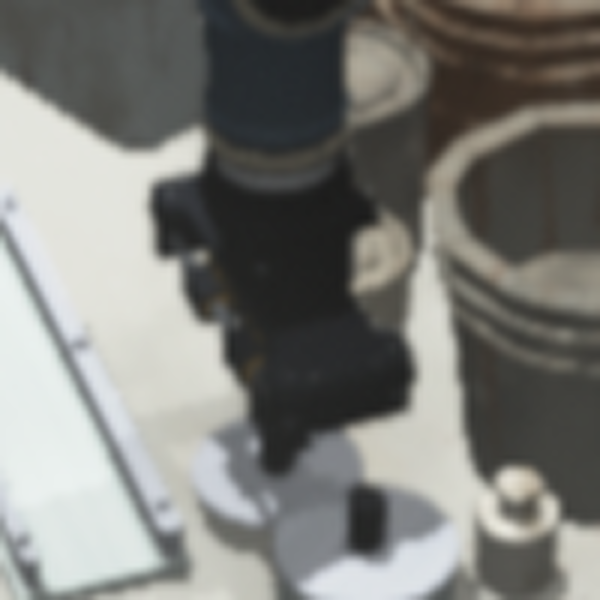

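View pics/t12.png

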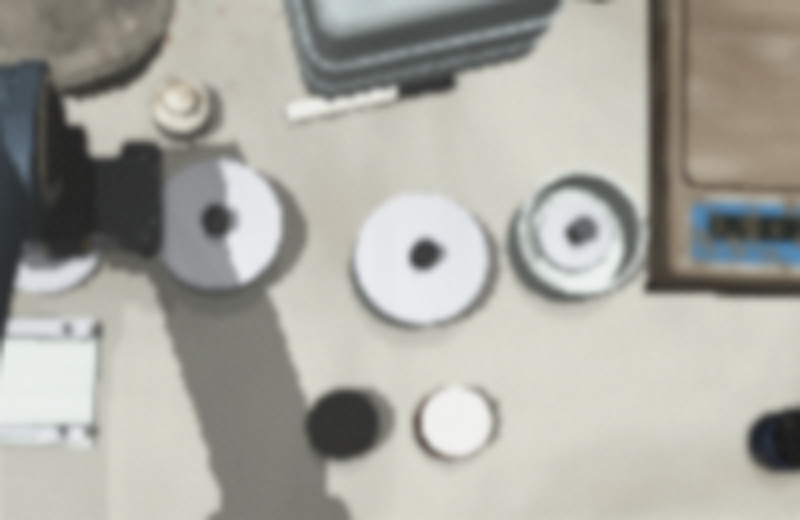

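Request:
send_rows(targets=[[[0,0,0.005],[0,0,0]],[[0,0,0.01],[0,0,0]],[[0,0,0.01],[0,0,0]],[[0,0,0.01],[0,0,0]]])

```text
time: 17.25
tool_pos: [0.5906, 0.0475, 0.0014]
tool_rot: [0.0, 0.707, 0.707, 0.0]
wrist_force: [-0.1, -0.3, -1.2]
finger_gap: 0.0187
```

```bash
python3 -c "
from h import *
s=manip.get_state();go([.59,.05,-.003],90);print(s['finger_gap'],s['wrist_force'])
c=cam('top')
print(plane(c,[(270+573/4-.4,180+230/4-.4)],.024),plane(c,[(270+581/4-.4,180+230/4-.4)],.06))"
```

```text
t 17.25 pos [0.5906 0.0475 0.0014] cur yaw 90.0 shift [ 0.0025 -0.0006  0.0044] turn [ 0.03 -0.02  0.01] j [-0.34  0.56  0.25  1.9  -0.21  0.7   1.61]
0.01865440397770001 [-0.08748083 -0.34588026 -1.17767882]
[[ 0.58277989 -0.34662446  0.024     ]] [[ 0.57725414 -0.34547028  0.06      ]]
```

Request:
send_rows(targets=[[[0,0,0.004],[0,0,0]],[[0,0,0.005],[0,0,0]],[[0,0,0.005],[0,0,0]]])

```text
time: 17.6
tool_pos: [0.591, 0.0475, -0.0031]
tool_rot: [0.0, 0.707, 0.707, 0.001]
wrist_force: [-0.7, 0.1, 4.5]
finger_gap: 0.0192
```

Request:
send_rows(targets=[[[0,0,0],[0,0,0]],[[0,0,0],[0,0,0]],[[0,0,0],[0,0,0]],[[0,0,0],[0,0,0]]], grip=0.6)

```text
time: 18.0
tool_pos: [0.5902, 0.0474, -0.0042]
tool_rot: [-0.0, 0.707, 0.707, -0.0]
wrist_force: [-0.2, -0.3, -0.4]
finger_gap: 0.0428
```

Request:
send_rows(targets=[[[0,0,-0.05],[0,0,0]],[[0,0,-0.1],[0,0,0]],[[-0.04,0,-0.15],[0,0,0]],[[-0.09,0,-0.16],[0,0,0]],[[-0.14,0,-0.16],[0,0,0]]])

```text
time: 18.5
tool_pos: [0.5925, -0.0812, 0.1585]
tool_rot: [0.002, 0.706, 0.708, 0.002]
wrist_force: [1.2, -0.1, -0.1]
finger_gap: 0.0523
```

```bash
python3 -c "
from h import *
s=manip.get_state();go([.579,-.347,.16],90);print(s['finger_gap'],s['wrist_force'])
c=cam('side');crop(c,240,170,160,150,4,'s11.png')
f=c['frame']
"
```

```text
t 18.5 pos [ 0.5925 -0.0812  0.1585] cur yaw 90.2 shift [-0.2657 -0.0143 -0.0017] turn [ 0.36 -0.03  0.19] j [-0.2   0.38  0.34  1.78 -0.15  1.01  1.78]
0.052301602536587596 [ 1.21282541 -0.13688308 -0.14766774]
```

View pics/s11.png

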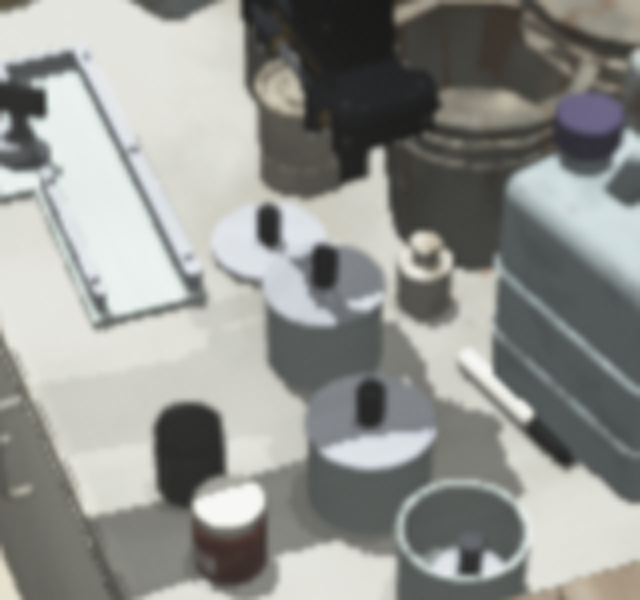

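```bash
python3 -c "
from h import *
c=cam('side')
for z in (.106,.126,.154): print(z,((proj(c,[[.5813+a,-.0817+b,z] for a in(-.095,-.0375,.0375,.095) for b in (-.095,-.0375,.0375)])-[290,190])*10).round(0).tolist())
print(plane(c,[(240+470/4-.4,170+542/4-.4)],.06))
"
```

```text
0.106 [[112.0, 707.0], [39.0, 578.0], [-51.0, 420.0], [301.0, 652.0], [224.0, 526.0], [129.0, 371.0], [542.0, 583.0], [460.0, 460.0], [359.0, 309.0], [722.0, 531.0], [637.0, 410.0], [532.0, 262.0]]
0.126 [[110.0, 655.0], [37.0, 527.0], [-54.0, 369.0], [301.0, 600.0], [223.0, 475.0], [128.0, 320.0], [544.0, 531.0], [462.0, 409.0], [360.0, 258.0], [725.0, 479.0], [640.0, 359.0], [534.0, 211.0]]
0.154 [[108.0, 581.0], [34.0, 453.0], [-58.0, 296.0], [301.0, 527.0], [223.0, 401.0], [126.0, 247.0], [547.0, 457.0], [463.0, 335.0], [361.0, 185.0], [730.0, 406.0], [644.0, 286.0], [537.0, 138.0]]
[[ 0.57894777 -0.35134227  0.06      ]]
```

Request:
send_rows(targets=[[[-0.05,-0.003,0],[0,0,0]],[[-0.1,-0.006,0],[0,0,0]],[[-0.15,-0.01,0],[0,0,0]],[[-0.2,-0.014,0],[0,0,0]],[[-0.25,-0.014,0],[0,0,0]]], grip=0.45)

```text
time: 19.1
tool_pos: [0.5756, -0.332, 0.1549]
tool_rot: [-0.0, 0.707, 0.707, -0.0]
wrist_force: [0.3, 0.4, 1.3]
finger_gap: 0.04
```

Request:
send_rows(targets=[[[-0.014,0,0.03],[0,0,0]],[[-0.014,0,0.06],[0,0,0]],[[-0.014,0,0.07],[0,0,0]],[[-0.014,0,0.07],[0,0,0]]])

```text
time: 19.5
tool_pos: [0.5755, -0.3428, 0.0831]
tool_rot: [-0.002, 0.707, 0.707, -0.0]
wrist_force: [0.3, -0.1, -0.2]
finger_gap: 0.0391
```

```bash
python3 -c "
from h import *
s=manip.get_state();go([.579,-.347,.01],90);print(s['finger_gap'],s['wrist_force'])
c=cam('side');crop(c,310,220,110,100,6,'s12.png')
"
```

```text
t 19.5 pos [ 0.5755 -0.3428  0.0831] cur yaw 90.0 shift [-0.0044  0.0038  0.0731] turn [-0.22 -0.14  0.05] j [ 0.22  0.58  0.37  1.66 -0.25  0.95  2.25]
0.03910077639544116 [ 0.26091119 -0.05555973 -0.23912268]
```

View pics/s12.png

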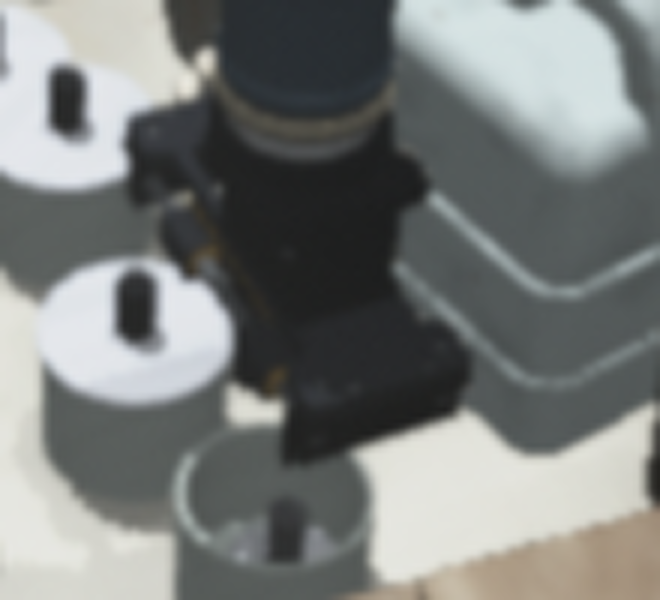

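Request:
send_rows(targets=[[[-0.004,0.003,0.02],[0,0,0]],[[-0.004,0.003,0.04],[0,0,0]],[[-0.004,0.003,0.04],[0,0,0]],[[-0.004,0.003,0.04],[0,0,0]]])

```text
time: 19.95
tool_pos: [0.5799, -0.3483, 0.0456]
tool_rot: [0.0, 0.707, 0.707, 0.0]
wrist_force: [-0.6, 0.1, 1.4]
finger_gap: 0.0389
```

```bash
python3 -c "
from h import *
s=manip.get_state();go([.579,-.347,.01],90);print(s['finger_gap'],s['wrist_force'])
c=cam('side');crop(c,330,260,60,60,10,'s13.png')
print(((proj(c,[[.579,-.3485,.06]])-[330,260])*10))
"
```

```text
t 19.95 pos [ 0.5799 -0.3483  0.0456] cur yaw 90.0 shift [ 0.0013 -0.001   0.0356] turn [0.03 0.01 0.04] j [ 0.24  0.63  0.36  1.67 -0.27  0.89  2.27]
0.03885436268490967 [-0.62061662  0.06194263  1.40234444]
[[266.65569435 443.67898279]]
```

View pics/s13.png

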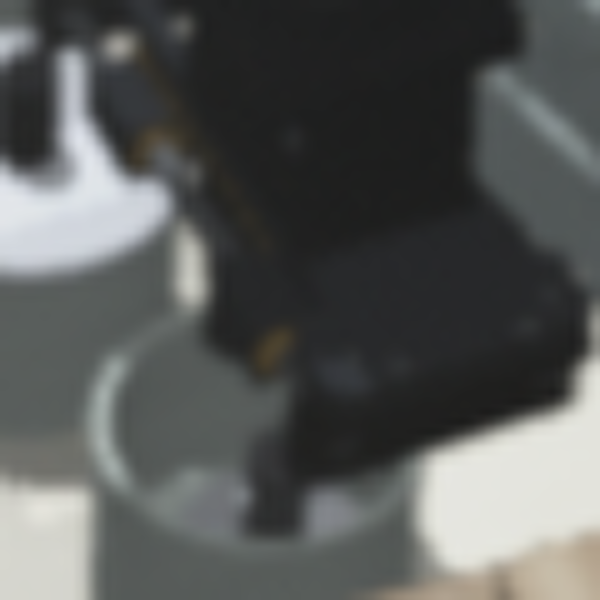

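Request:
send_rows(targets=[[[0.001,-0.001,0.012],[0,0,0]],[[0.001,-0.001,0.024],[0,0,0]],[[0.001,-0.001,0.03],[0,0,0]],[[0.001,-0.001,0.03],[0,0,0]]])

```text
time: 20.4
tool_pos: [0.5775, -0.3466, 0.0136]
tool_rot: [-0.001, 0.707, 0.707, -0.0]
wrist_force: [0.1, 0.3, 0.6]
finger_gap: 0.0394
```

```bash
python3 -c "
from h import *
s=manip.get_state();go([.579,-.347,.005],90);print(s['finger_gap'],s['wrist_force'])
c=cam('side');crop(c,330,260,60,60,10,'s14.png')
c=cam('top');crop(c,380,190,80,80,8,'t14.png')
"
```

```text
t 20.4 pos [ 0.5775 -0.3466  0.0136] cur yaw 90.0 shift [-0.0004  0.0016  0.0086] turn [-0.14 -0.08  0.01] j [ 0.25  0.66  0.34  1.7  -0.28  0.83  2.28]
0.03935984434209147 [0.14672077 0.27180051 0.59539394]
```

View pics/s14.png

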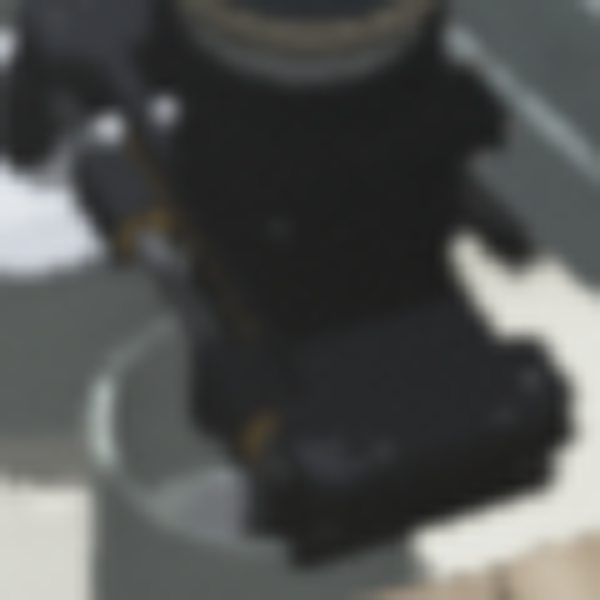

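Request:
send_rows(targets=[[[0,0,0.007],[0,0,0]],[[0,0,0.007],[0,0,0]],[[0,0,0.007],[0,0,0]]])

```text
time: 20.8
tool_pos: [0.5784, -0.3473, 0.008]
tool_rot: [-0.0, 0.707, 0.707, -0.0]
wrist_force: [-0.3, 0.3, -0.6]
finger_gap: 0.0396
```

Request:
send_rows(targets=[[[0,0,0],[0,0,0]],[[0,0,0],[0,0,0]],[[0,0,0],[0,0,0]],[[0,0,0],[0,0,0]],[[0,0,0],[0,0,0]]], grip=0)

```text
time: 21.3
tool_pos: [0.5786, -0.3478, 0.0084]
tool_rot: [0.0, 0.707, 0.707, -0.0]
wrist_force: [0.7, -1.2, 0.9]
finger_gap: 0.0171
```

Request:
send_rows(targets=[[[0,0,0],[0,0,0]],[[0,0,0],[0,0,0]]])

```text
time: 21.5
tool_pos: [0.5785, -0.3477, 0.0083]
tool_rot: [0.0, 0.707, 0.707, -0.0]
wrist_force: [-0.6, -1.8, 0.8]
finger_gap: 0.0173
```

Request:
send_rows(targets=[[[0,0,-0.04],[0,0,0]],[[0,0,-0.09],[0,0,0]],[[0.02,0,-0.13],[0,0,0]],[[0.065,-0.01,-0.13],[0,0,0]],[[0.11,-0.02,-0.13],[0,0,0]]])

```text
time: 22.0
tool_pos: [0.5582, -0.2366, 0.1391]
tool_rot: [0.001, 0.708, 0.706, 0.001]
wrist_force: [0.0, 2.0, -3.4]
finger_gap: 0.0171
```

Request:
send_rows(targets=[[[0.045,-0.01,0],[0,0,0]],[[0.09,-0.02,0],[0,0,0]],[[0.135,-0.03,0],[0,0,0]],[[0.18,-0.04,0],[0,0,0]],[[0.225,-0.055,0],[0,0,0]]])

```text
time: 22.5
tool_pos: [0.5023, -0.0101, 0.1378]
tool_rot: [-0.0, 0.707, 0.707, -0.0]
wrist_force: [1.4, 0.2, -2.3]
finger_gap: 0.0173
```

```bash
python3 -c "
from h import *
s=manip.get_state();go([.478,.096,.13],88);print(s['finger_gap'],s['wrist_force'])
c=cam('side');crop(c,230,150,160,130,4,'s15.png')
"
```

```text
t 22.5 pos [ 0.5023 -0.0101  0.1378] cur yaw 90.0 shift [ 0.1061 -0.0243  0.0079] turn [-0.05 -0.02  2.03] j [-0.34  0.25  0.33  2.01 -0.1   0.9   1.61]
0.017337095883145928 [ 1.39679689  0.24587621 -2.26375823]
```

View pics/s15.png

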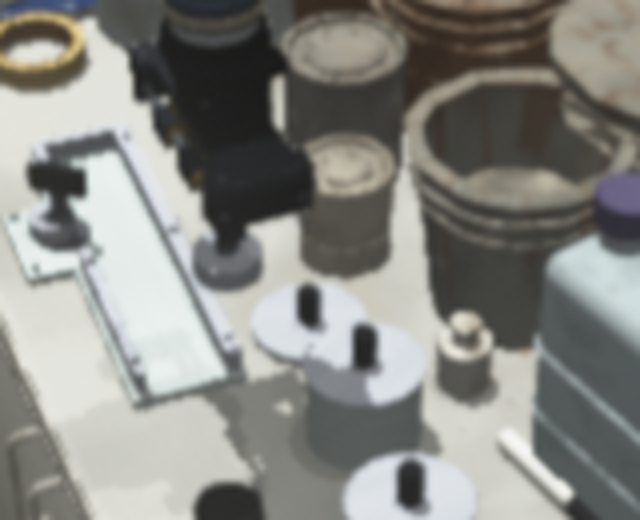

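Request:
send_rows(targets=[[[0.04,-0.01,0],[0,0,1]],[[0.08,-0.02,0],[0,0,2]],[[0.106,-0.0243,0],[0,0,2]],[[0.106,-0.0243,0.04],[0,0,2]],[[0.106,-0.0243,0.08],[0,0,2]]])

```text
time: 23.05
tool_pos: [0.4794, 0.0954, 0.058]
tool_rot: [0.0, 0.718, 0.696, 0.001]
wrist_force: [0.6, -0.7, -3.1]
finger_gap: 0.0174
```

Request:
send_rows(targets=[[[0,0,0],[0,0,0]],[[0,0,0],[0,0,0]]])

```text
time: 23.25
tool_pos: [0.4786, 0.0933, 0.0581]
tool_rot: [-0.0, 0.719, 0.695, -0.001]
wrist_force: [0.8, 0.7, -1.8]
finger_gap: 0.0173
```

```bash
python3 -c "
from h import *
s=manip.get_state();go([.478,.096,.0143],88);print(s['finger_gap'],s['wrist_force'])
c=cam('side');crop(c,220,160,90,90,6,'s16.png')
c=cam('top');crop(c,180,240,130,70,6,'t16.png')
"
```

```text
t 23.25 pos [0.4786 0.0933 0.0581] cur yaw 88.0 shift [ 0.0028 -0.0006  0.0438] turn [-0.11  0.04 -0.02] j [-0.49  0.34  0.25  2.11 -0.13  0.71  1.38]
0.01725410743259498 [ 0.82856662  0.65828512 -1.77469804]
```

View pics/s16.png

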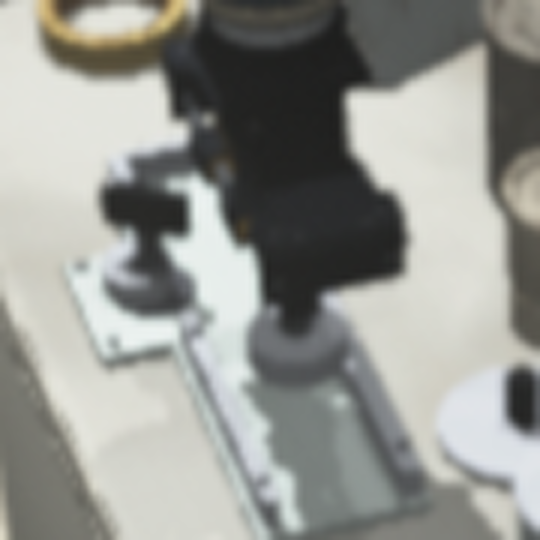

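View pics/t16.png

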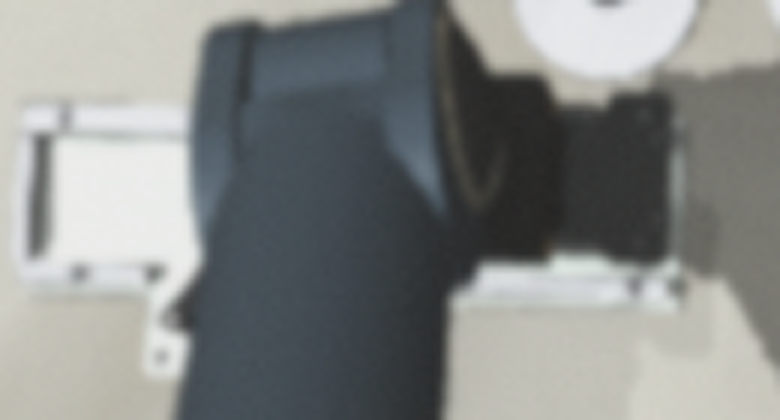

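Request:
send_rows(targets=[[[0.001,-0.001,0.02],[0,0,0]],[[0.001,-0.001,0.03],[0,0,0]],[[0.001,-0.001,0.037],[0,0,0]],[[0.001,-0.001,0.037],[0,0,0]]])

```text
time: 23.75
tool_pos: [0.478, 0.0945, 0.0211]
tool_rot: [-0.0, 0.719, 0.695, -0.0]
wrist_force: [-0.7, 0.0, -2.4]
finger_gap: 0.0173
```

Request:
send_rows(targets=[[[0,0,0.003],[0,0,0]],[[0,0,0.006],[0,0,0]],[[0,0,0.007],[0,0,0]],[[0,0,0.007],[0,0,0]]])

```text
time: 24.15
tool_pos: [0.4782, 0.0948, 0.0144]
tool_rot: [-0.0, 0.719, 0.695, 0.0]
wrist_force: [-0.9, -0.4, -0.8]
finger_gap: 0.0175
```

```bash
python3 -c "
from h import *
s=manip.get_state();go([.478,.096,.0143],88);print(s['finger_gap'],s['wrist_force'])
c=cam('side');crop(c,220,160,90,90,6,'s17.png')
"
```

```text
t 24.15 pos [0.4782 0.0948 0.0144] cur yaw 88.0 shift [ 0.0012 -0.0002  0.0001] turn [ 0.   -0.01  0.01] j [-0.47  0.41  0.23  2.14 -0.16  0.61  1.41]
0.017476603278439976 [-0.85828032 -0.38094525 -0.81900237]
```

View pics/s17.png

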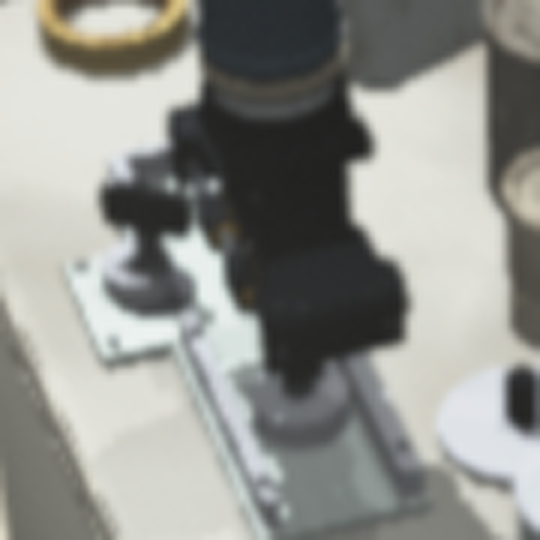

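Request:
send_rows(targets=[[[0,0,0.001],[0,0,0]],[[0,0,0.001],[0,0,0]],[[0,0,0.001],[0,0,0]],[[0,0,0.001],[0,0,0]],[[0,0,0.001],[0,0,0]]], grip=0.5)

```text
time: 24.7
tool_pos: [0.4783, 0.0947, 0.0133]
tool_rot: [0.0, 0.719, 0.695, 0.0]
wrist_force: [-1.0, 0.6, -0.0]
finger_gap: 0.0419
```

Request:
send_rows(targets=[[[0,0,-0.04],[0,0,0]],[[0,0,-0.09],[0,0,0]],[[-0.02,0,-0.12],[0,0,0]],[[-0.07,0.01,-0.12],[0,0,0]],[[-0.12,0.02,-0.12],[0,0,0]]])

```text
time: 25.2
tool_pos: [0.4947, -0.0242, 0.1348]
tool_rot: [0.001, 0.718, 0.696, 0.002]
wrist_force: [0.6, 0.0, -0.8]
finger_gap: 0.0434
```

```bash
python3 -c "
from h import *
s=manip.get_state();print(s['finger_gap'],s['wrist_force'],s['tool_pos'])
c=cam('top');crop(c,180,240,130,70,6,'t18.png')
print(plane(c,[(213.4,286.5)],.083))
c=cam('side');crop(c,220,160,90,90,6,'s18.png')
"
```

```text
0.04344519834123384 [ 0.63481111  0.00823886 -0.83418516] [ 0.49473093 -0.02421639  0.13481553]
[[0.44118612 0.2291183  0.083     ]]
```

View pics/t18.png

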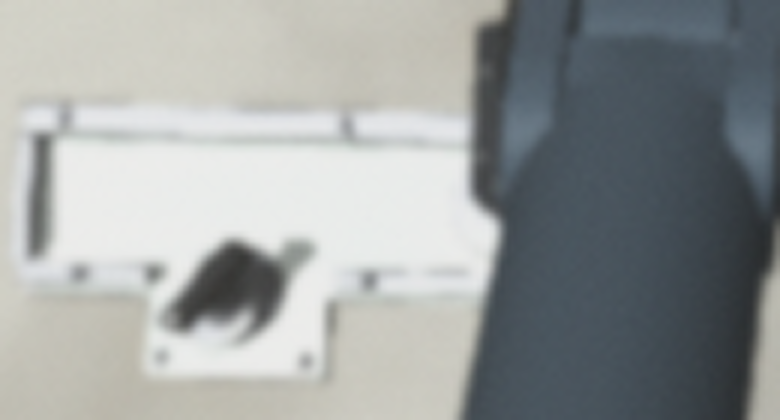

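View pics/s18.png

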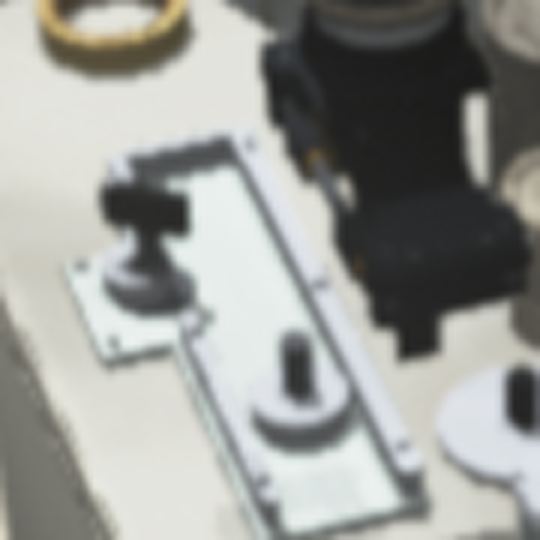

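```bash
python3 -c "
from h import *
go([.4405,.2275,.135],49)"
```

```text
t 25.3 pos [ 0.4943 -0.0316  0.1341] cur yaw 87.3 shift [ 0.2564 -0.0657 -0.0018] turn [ 0.2   0.12 38.34] j [-0.33  0.24  0.36  2.03 -0.1   0.89  1.61]
```

Request:
send_rows(targets=[[[0.05,-0.012,0],[0,0,8]],[[0.098,-0.025,0],[0,0,16]],[[0.146,-0.037,0],[0,0,24]],[[0.195,-0.05,0],[0,0,31]],[[0.24,-0.063,0],[0,0,38]]])

```text
time: 25.8
tool_pos: [0.4462, 0.1892, 0.1333]
tool_rot: [-0.0, 0.903, 0.431, 0.0]
wrist_force: [0.4, -0.9, -0.7]
finger_gap: 0.0437
```

Request:
send_rows(targets=[[[0,0,0],[0,0,0]],[[0,0,0],[0,0,0]]])

```text
time: 26.0
tool_pos: [0.4463, 0.1885, 0.133]
tool_rot: [0.0, 0.9, 0.435, -0.0]
wrist_force: [-0.1, -0.6, -0.6]
finger_gap: 0.0433
```

```bash
python3 -c "
from h import *
go([.4405,.2275,.065],49)"
```

```text
t 26.0 pos [0.4463 0.1885 0.133 ] cur yaw 51.6 shift [ 0.027  -0.0287  0.068 ] turn [-0.    0.04  2.57] j [-0.77  0.22  0.33  2.05 -0.09  0.88  0.51]
```

Request:
send_rows(targets=[[[0.027,-0.029,0.0],[0,0,2.5]],[[0.027,-0.029,0.0],[0,0,2.5]],[[0.027,-0.029,0.03],[0,0,2.5]],[[0.027,-0.029,0.045],[0,0,2.5]],[[0.027,-0.029,0.045],[0,0,2.5]]])

```text
time: 26.5
tool_pos: [0.44, 0.2239, 0.0864]
tool_rot: [0.001, 0.911, 0.412, -0.002]
wrist_force: [0.2, -0.7, 0.4]
finger_gap: 0.0435
```

```bash
python3 -c "
from h import *
go([.4405,.2275,.034],49)
c=cam('side');crop(c,215,150,80,80,7.5,'s19.png')
"
```

```text
t 26.5 pos [0.44   0.2239 0.0864] cur yaw 48.7 shift [ 0.0033 -0.002   0.0524] turn [-0.04  0.29 -0.28] j [-0.81  0.31  0.3   2.07 -0.13  0.79  0.42]
```

View pics/s19.png

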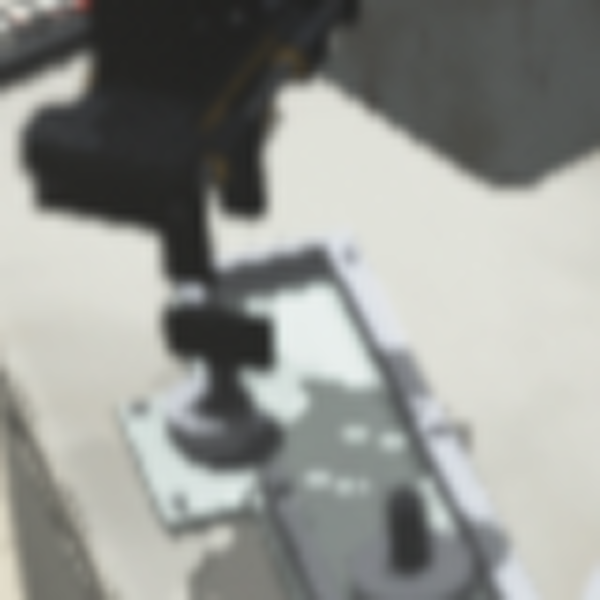

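Request:
send_rows(targets=[[[0.001,-0.001,0.02],[0,0,0]],[[0.001,-0.001,0.035],[0,0,0]],[[0.001,-0.001,0.035],[0,0,0]]])

```text
time: 26.85
tool_pos: [0.4408, 0.2269, 0.0528]
tool_rot: [0.0, 0.911, 0.413, -0.001]
wrist_force: [-1.1, -0.2, -0.4]
finger_gap: 0.0435
```

```bash
python3 -c "
from h import *
go([.4405,.2275,.034],49);print(manip.get_state()['wrist_force'])
c=cam('side');crop(c,215,150,80,80,7.5,'s20.png')
"
```

```text
t 26.85 pos [0.4408 0.2269 0.0528] cur yaw 48.8 shift [ 0.0003 -0.0006  0.0188] turn [-0.02  0.11 -0.23] j [-0.8   0.36  0.29  2.1  -0.15  0.71  0.44]
[-1.05827238 -0.24171269 -0.35307517]
```

View pics/s20.png

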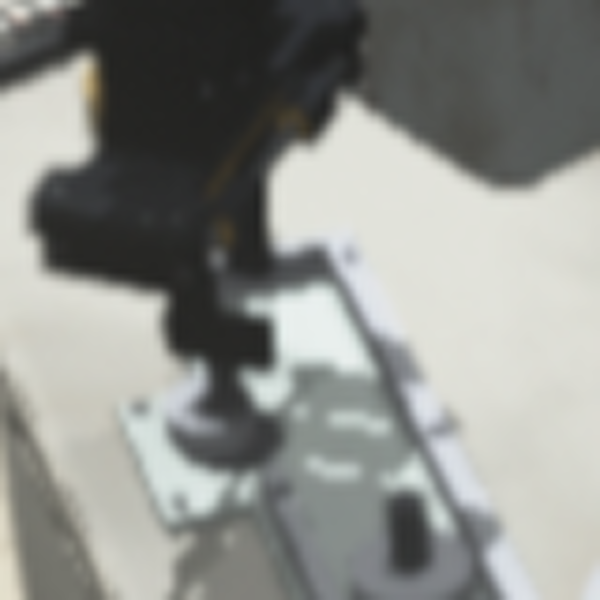

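Request:
send_rows(targets=[[[0,0,0.01],[0,0,0]],[[0,0,0.02],[0,0,0]],[[0,0,0.02],[0,0,0]]])

```text
time: 27.2
tool_pos: [0.4403, 0.2275, 0.0323]
tool_rot: [0.0, 0.911, 0.413, -0.001]
wrist_force: [-0.9, -0.2, -0.1]
finger_gap: 0.0436
```

Request:
send_rows(targets=[[[0,0,0],[0,0,0]],[[0,0,0],[0,0,0]],[[0,0,0],[0,0,0]],[[0,0,0],[0,0,0]],[[0,0,0],[0,0,0]]], grip=0, newtons=12)

```text
time: 27.7
tool_pos: [0.4414, 0.2283, 0.0334]
tool_rot: [-0.0, 0.911, 0.413, 0.0]
wrist_force: [0.3, 1.4, -4.0]
finger_gap: 0.0121
```

```bash
python3 -c "
from h import *
go([.4405,.2275,.034],49);s=manip.get_state();print(s['wrist_force'],s['moment'],s['finger_gap'])
c=cam('side');crop(c,215,150,80,80,7.5,'s21.png')
"
```

```text
t 27.7 pos [0.4414 0.2283 0.0334] cur yaw 48.8 shift [-0.0012 -0.0001 -0.0006] turn [ 0.01 -0.06 -0.17] j [-0.79  0.39  0.28  2.11 -0.17  0.66  0.46]
[ 0.33742567  1.40734817 -3.96412453] [0.0459829  0.12854478 0.12576504] 0.012089695204898589
```

View pics/s21.png

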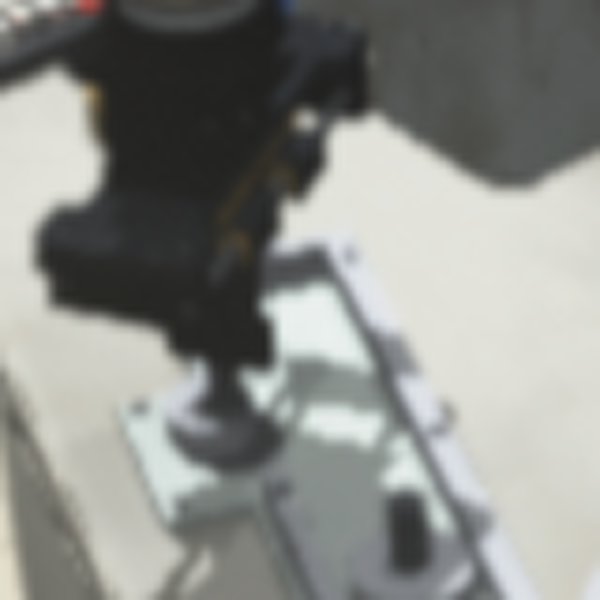

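Request:
send_rows(targets=[[[0,0,0],[0,0,0]],[[0,0,0],[0,0,0]],[[0,0,0],[0,0,5]],[[0,0,0],[0,0,11]],[[0,0,0],[0,0,17]]], grip=0, newtons=40)

```text
time: 28.25
tool_pos: [0.4405, 0.2276, 0.0334]
tool_rot: [0.0, 0.962, 0.272, -0.001]
wrist_force: [-2.7, -0.0, 3.5]
finger_gap: 0.0116
```

```bash
python3 -c "
from h import *
go([.4405,.2275,.034],-2);s=manip.get_state();print(s['wrist_force'],s['moment'],s['finger_gap'])
"
```

```text
t 28.25 pos [0.4405 0.2276 0.0334] cur yaw 31.6 shift [-0.0001  0.0001 -0.0006] turn [1.000e-02 8.000e-02 3.361e+01] j [-0.85  0.4   0.35  2.11 -0.22  0.67  0.21]
[-2.73619186 -0.00562403  3.4871789 ] [-0.34204956  0.42022855  0.18885682] 0.01156954177325466
```

Request:
send_rows(targets=[[[0,0,0],[0,0,6]],[[0,0,0],[0,0,12]],[[0,0,0],[0,0,18]],[[0,0,0],[0,0,24]],[[0,0,0],[0,0,30]]])

```text
time: 28.75
tool_pos: [0.4387, 0.2271, 0.0334]
tool_rot: [0.001, 1.0, 0.014, -0.003]
wrist_force: [-5.7, -2.1, 8.5]
finger_gap: 0.0111
```

Request:
send_rows(targets=[[[0,0,0],[0,0,2]],[[0,0,0],[0,0,3.5]],[[0,0,0],[0,0,3.5]],[[0,0,0],[0,0,3.5]]])

```text
time: 29.15
tool_pos: [0.4384, 0.227, 0.0334]
tool_rot: [0.001, 1.0, -0.014, -0.003]
wrist_force: [-6.3, -2.8, 9.9]
finger_gap: 0.0118
```

```bash
python3 -c "
from h import *
go([.4405,.2275,.034],-2);s=manip.get_state();print(s['wrist_force'],s['moment'],s['finger_gap'])
"
```

```text
t 29.15 pos [0.4384 0.227  0.0334] cur yaw -1.7 shift [ 0.002  -0.0005 -0.0007] turn [0.09 0.32 0.35] j [-0.97  0.42  0.51  2.12 -0.32  0.68 -0.27]
[-6.3197986  -2.75556205  9.86934596] [-0.55756101  1.24518393  0.16630837] 0.011786594348978942
```

Request:
send_rows(targets=[[[0,0,0],[0,0,0.4]],[[0,0,0],[0,0,0.4]],[[0,0,0],[0,0,0.4]],[[0,0,0],[0,0,0.4]],[[0,0,0],[0,0,0.4]]], grip=0.5)

```text
time: 29.65
tool_pos: [0.4412, 0.2281, 0.0332]
tool_rot: [-0.0, 1.0, -0.018, 0.0]
wrist_force: [0.1, 0.4, -0.3]
finger_gap: 0.0405
```

Request:
send_rows(targets=[[[0,0,-0.03],[0,0,0]],[[0,0,-0.07],[0,0,0]],[[0,0,-0.1],[0,0,0]],[[0.02,0.05,-0.12],[0,0,-8]],[[0.04,0.1,-0.12],[0,0,-16]]])

```text
time: 30.15
tool_pos: [0.4745, 0.1419, 0.1552]
tool_rot: [-0.001, 0.993, 0.121, 0.003]
wrist_force: [0.6, -1.1, -0.2]
finger_gap: 0.0436
```

```bash
python3 -c "
from h import *
go([.478,.095,.135],88)
c=cam('top');crop(c,180,240,130,70,6,'t22.png');crop(c,195,265,50,45,15,'t23.png')
"
```

```text
t 30.15 pos [0.4745 0.1419 0.1552] cur yaw 13.9 shift [-0.008   0.0464  0.0201] turn [  0.13  -0.34 -74.13] j [-0.88  0.23  0.6   2.02 -0.16  0.94  0.04]
```

View pics/t23.png

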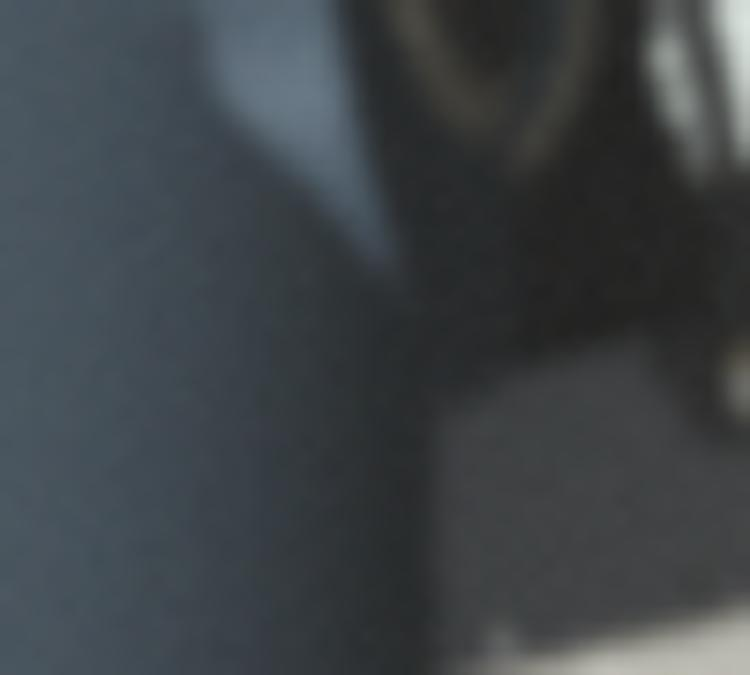

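Request:
send_rows(targets=[[[-0.002,0.01,0],[0,0,-8.5]],[[-0.004,0.02,0],[0,0,-17]],[[-0.008,0.03,0],[0,0,-25.5]],[[-0.008,0.04,0],[0,0,-34]],[[-0.008,0.046,0],[0,0,-42.5]]])

```text
time: 30.7
tool_pos: [0.4752, 0.0933, 0.1524]
tool_rot: [0.0, 0.883, 0.47, -0.0]
wrist_force: [-0.0, -0.0, 0.1]
finger_gap: 0.0436
```

Request:
send_rows(targets=[[[0,0,0],[0,0,-8.5]],[[0,0,0],[0,0,-17]],[[0,0,0],[0,0,-25.5]],[[0,0,0],[0,0,-30]],[[0,0,0],[0,0,-30]]])

```text
time: 31.2
tool_pos: [0.4752, 0.0941, 0.1524]
tool_rot: [-0.0, 0.733, 0.68, -0.0]
wrist_force: [0.4, -1.3, 1.0]
finger_gap: 0.0432
```

```bash
python3 -c "
from h import *
go([.478,.0955,.08],88)
c=cam('top');crop(c,180,240,130,70,6,'t22.png');crop(c,195,265,50,45,15,'t23.png')
c=cam('side');crop(c,220,160,90,90,6,'s22.png')
"
```

```text
t 31.2 pos [0.4752 0.0941 0.1524] cur yaw 85.7 shift [0.0016 0.0027 0.0724] turn [-0.02  0.   -2.29] j [-0.64  0.2   0.41  2.03 -0.1   0.93  1.32]
```

View pics/t22.png

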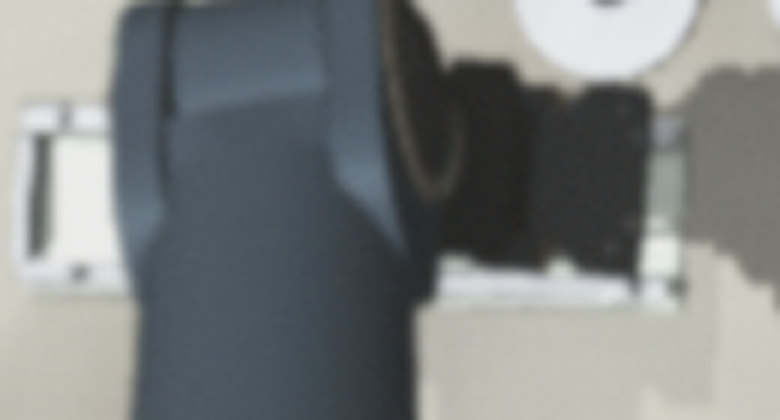

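View pics/s22.png

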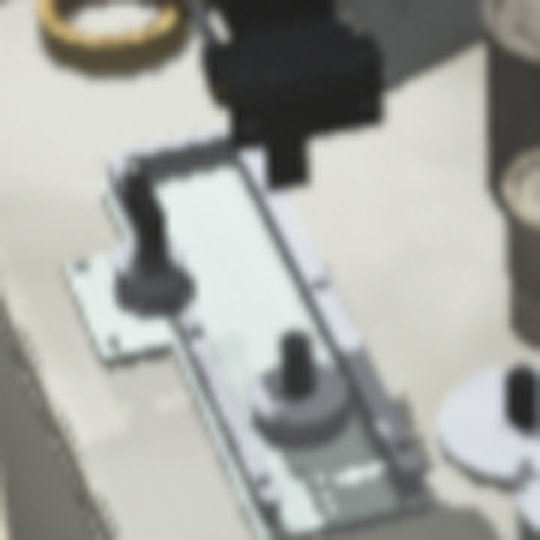

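Request:
send_rows(targets=[[[0.001,0.003,0.03],[0,0,-2.3]],[[0.001,0.003,0.08],[0,0,-2.3]],[[0.001,0.003,0.11],[0,0,-2.3]],[[0.001,0.003,0.125],[0,0,-2.3]],[[0.001,0.003,0.135],[0,0,-2.3]]])

```text
time: 31.8
tool_pos: [0.4776, 0.0947, 0.0161]
tool_rot: [-0.0, 0.719, 0.695, -0.001]
wrist_force: [-0.1, 1.7, -0.9]
finger_gap: 0.0433
```

Request:
send_rows(targets=[[[0,0,0],[0,0,0]],[[0,0,0],[0,0,0]]])

```text
time: 32.0
tool_pos: [0.4791, 0.0951, 0.0182]
tool_rot: [0.0, 0.719, 0.695, 0.001]
wrist_force: [-0.6, 0.4, 0.8]
finger_gap: 0.0436
```

```bash
python3 -c "
from h import *
go([.4782,.0948,.0145],88);s=manip.get_state();print(s['wrist_force'],s['finger_gap'])"
```

```text
t 32.0 pos [0.4791 0.0951 0.0182] cur yaw 88.0 shift [-0.0003 -0.0009  0.0037] turn [ 0.07 -0.02  0.05] j [-0.56  0.41  0.35  2.14 -0.24  0.62  1.49]
[-0.55528865  0.42325464  0.79540639] 0.04356251485454385
```

Request:
send_rows(targets=[[[0,0,0.004],[0,0,0]],[[0,0,0.004],[0,0,0]],[[0,0,0.004],[0,0,0]],[[0,0,0.004],[0,0,0]],[[0,0,0.004],[0,0,0]]], grip=0, newtons=6)

```text
time: 32.5
tool_pos: [0.4786, 0.0949, 0.0139]
tool_rot: [0.0, 0.719, 0.695, 0.0]
wrist_force: [-0.1, -0.7, 1.6]
finger_gap: 0.0177
```

Request:
send_rows(targets=[[[0,0,0],[0,0,0]],[[0,0,0],[0,0,0]]])

```text
time: 32.7
tool_pos: [0.4786, 0.0949, 0.0138]
tool_rot: [0.0, 0.719, 0.695, 0.0]
wrist_force: [-0.4, -0.7, 3.2]
finger_gap: 0.0176
```

```bash
python3 -c "
from h import *
go([.4782,.0948,.0145],88);s=manip.get_state();print(s['wrist_force'],s['finger_gap'])"
```

```text
t 32.7 pos [0.4786 0.0949 0.0138] cur yaw 88.1 shift [-0.0001 -0.0004 -0.0007] turn [ 0.02 -0.01  0.07] j [-0.56  0.42  0.34  2.14 -0.24  0.61  1.49]
[-0.35230181 -0.72711713  3.22060708] 0.01759549926587723
```

Request:
send_rows(targets=[[[0.015,0.001,-0.001],[0,0,0]],[[0.03,0.002,-0.001],[0,0,0]],[[0.045,0.003,-0.001],[0,0,0]],[[0.06,0.0035,-0.001],[0,0,0]],[[0.07,0.0035,-0.001],[0,0,0]]])

```text
time: 33.2
tool_pos: [0.4839, 0.1673, 0.0143]
tool_rot: [-0.0, 0.718, 0.696, -0.0]
wrist_force: [0.2, 0.5, -3.3]
finger_gap: 0.0181
```

```bash
python3 -c "
from h import *
go([.4782,.0948,.0145],88);s=manip.get_state();print(s['wrist_force'],s['finger_gap'])
c=cam('side');crop(c,220,160,70,70,8,'s23.png')"
```

```text
t 33.2 pos [0.4839 0.1673 0.0143] cur yaw 88.2 shift [-0.0726 -0.0035 -0.0003] turn [-0.03 -0.02  0.23] j [-0.68  0.45  0.34  2.09 -0.24  0.64  1.36]
[ 0.1680655   0.50804289 -3.34541268] 0.018089626793400624
```

View pics/s23.png

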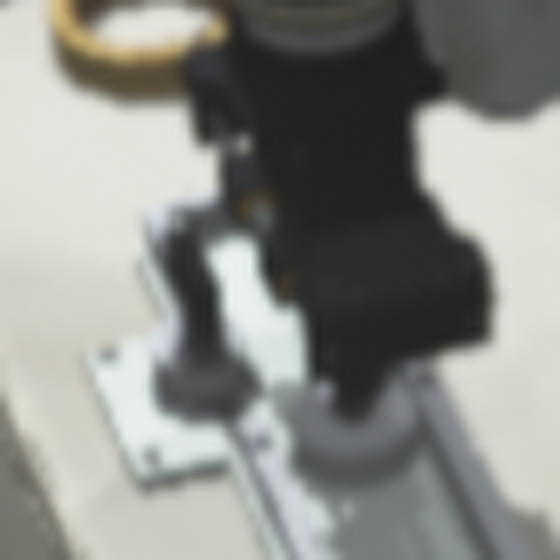

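Request:
send_rows(targets=[[[0.004,0,0.001],[0,0,0]],[[0.012,0,0.001],[0,0,0]],[[0.02,0,0.001],[0,0,0]],[[0.028,0,0.001],[0,0,0]],[[0.036,0,0.001],[0,0,0]]])

```text
time: 33.75
tool_pos: [0.4853, 0.2003, 0.0137]
tool_rot: [0.0, 0.719, 0.695, -0.001]
wrist_force: [-3.0, -4.5, 5.0]
finger_gap: 0.0178
```

```bash
python3 -c "
from h import *
go([.4782,.0948,.0145],88);s=manip.get_state();print(s['wrist_force'],s['finger_gap'])
c=cam('side');crop(c,220,160,70,70,8,'s24.png')"
```

```text
t 33.75 pos [0.4853 0.2003 0.0137] cur yaw 88.0 shift [-0.1057 -0.0034 -0.0007] turn [-0.04  0.05  0.02] j [-0.74  0.47  0.33  2.06 -0.25  0.65  1.3 ]
[-2.96650455 -4.51722576  4.95938791] 0.01780233323645419
```

View pics/s24.png

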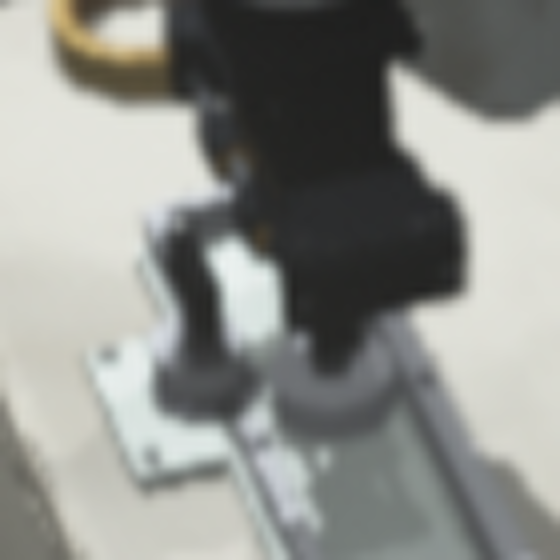

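Request:
send_rows(targets=[[[0.003,-0.001,0],[0,0,0]],[[0.008,-0.0015,0],[0,0,0]],[[0.014,-0.0015,0],[0,0,0]],[[0.02,-0.0015,0],[0,0,0]]])

```text
time: 34.2
tool_pos: [0.4849, 0.2216, 0.0137]
tool_rot: [0.0, 0.719, 0.695, 0.0]
wrist_force: [0.7, -1.8, 2.0]
finger_gap: 0.0176
```

Request:
send_rows(targets=[[[0.005,0,0],[0,0,0]],[[0.011,0,0],[0,0,0]]])

```text
time: 34.4
tool_pos: [0.4851, 0.2321, 0.0137]
tool_rot: [0.0, 0.719, 0.695, 0.0]
wrist_force: [0.1, -1.6, 2.0]
finger_gap: 0.0174
```

```bash
python3 -c "
from h import *
go([.4782,.0948,.0145],88);s=manip.get_state();print(s['wrist_force'],s['finger_gap'])
c=cam('side');crop(c,220,160,70,70,8,'s25.png')"
```

```text
t 34.4 pos [0.4851 0.2321 0.0137] cur yaw 88.1 shift [-0.1374 -0.0023 -0.0008] turn [0.01 0.01 0.07] j [-0.78  0.48  0.33  2.03 -0.25  0.67  1.25]
[ 0.12799779 -1.59643947  1.99973573] 0.017406816490925882
```

View pics/s25.png

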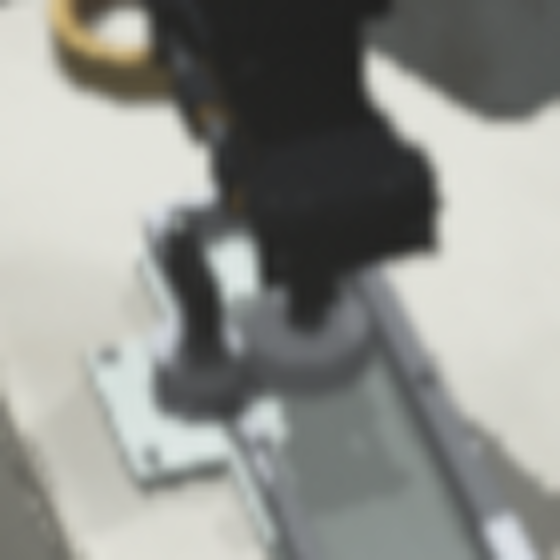

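Request:
send_rows(targets=[[[0.008,0,0],[0,0,0]],[[0.016,0,0],[0,0,0]],[[0.024,0,0],[0,0,0]],[[0.034,0,0],[0,0,0]],[[0.042,0,0],[0,0,0]]])

```text
time: 34.95
tool_pos: [0.4864, 0.275, 0.0136]
tool_rot: [-0.0, 0.719, 0.695, 0.0]
wrist_force: [-0.1, -3.8, 3.9]
finger_gap: 0.0174
```

Request:
send_rows(targets=[[[0.008,-0.001,0],[0,0,0]],[[0.015,-0.0015,0],[0,0,0]],[[0.017,-0.0015,0],[0,0,0]]])

```text
time: 35.25
tool_pos: [0.4853, 0.292, 0.0137]
tool_rot: [-0.0, 0.718, 0.696, 0.0]
wrist_force: [-1.3, -3.8, 4.8]
finger_gap: 0.0174
```

```bash
python3 -c "
from h import *
go([.4782,.0948,.0145],88);s=manip.get_state();print(s['wrist_force'],s['finger_gap'])
c=cam('side');crop(c,220,160,70,70,8,'s26.png')
c=cam('top');crop(c,180,240,130,70,6,'t26.png')"
```

```text
t 35.25 pos [0.4853 0.292  0.0137] cur yaw 88.2 shift [-0.1973 -0.0008 -0.0009] turn [ 0.   -0.02  0.16] j [-0.87  0.52  0.33  1.96 -0.25  0.7   1.16]
[-1.25202556 -3.82196526  4.79174239] 0.01736340588936388
```

View pics/s26.png

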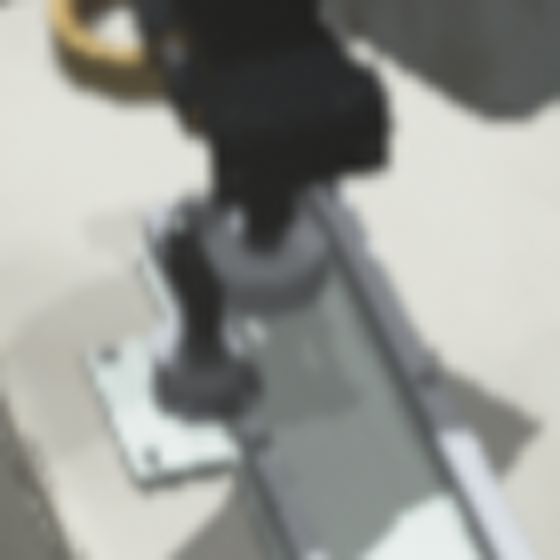

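View pics/t26.png

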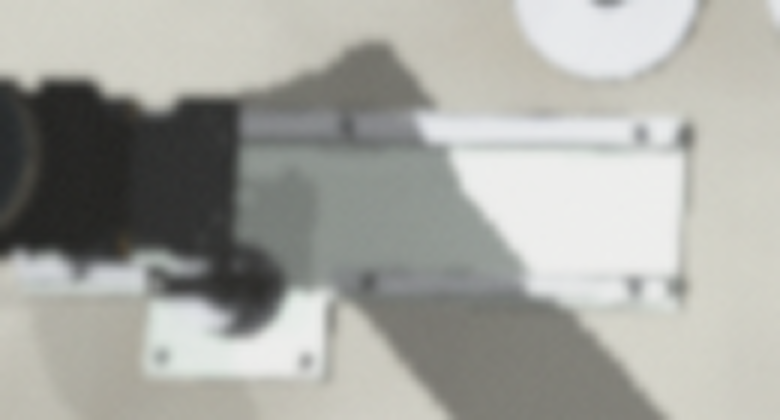

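Request:
send_rows(targets=[[[0,0,0],[0,0,0]],[[0,0,0],[0,0,0]],[[0,0,-0.04],[0,0,0]],[[0,0,-0.09],[0,0,0]],[[0,0,-0.14],[0,0,0]]], grip=0, newtons=20)

```text
time: 35.85
tool_pos: [0.4841, 0.2902, 0.1537]
tool_rot: [-0.0, 0.719, 0.695, -0.002]
wrist_force: [1.0, 0.4, -2.9]
finger_gap: 0.0173
```

```bash
python3 -c "
from h import *
go([.577,-.347,.16],90);s=manip.get_state();print(s['wrist_force'],s['finger_gap'])
c=cam('side');crop(c,210,130,90,90,6,'s27.png')"
```

```text
t 35.85 pos [0.4841 0.2902 0.1537] cur yaw 88.1 shift [-0.6338  0.1143 -0.0054] turn [-0.16  0.11 -1.93] j [-0.93  0.34  0.4   1.86 -0.16  0.98  1.07]
[ 1.03308801  0.41115717 -2.90066059] 0.01729621147315106
```

View pics/s27.png

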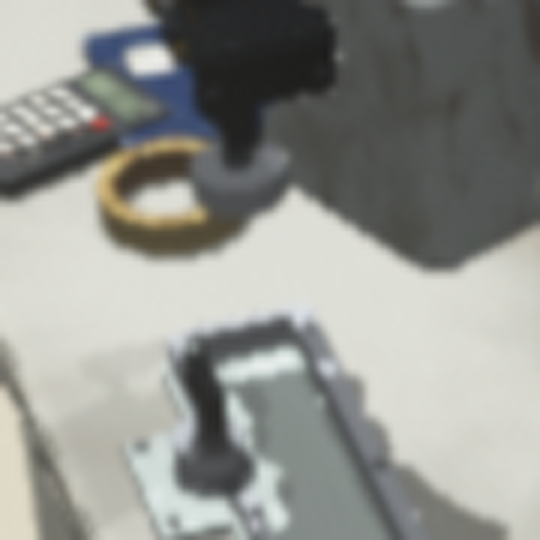

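Gauge is held upright and the bar stays along the lane. Carry it back to the right tin.

Request:
send_rows(targets=[[[-0.047,0.008,-0.005],[0,0,-1]],[[-0.095,0.017,-0.005],[0,0,-1.9]],[[-0.143,0.026,-0.005],[0,0,-1.9]],[[-0.19,0.034,-0.005],[0,0,-1.9]],[[-0.238,0.043,-0.005],[0,0,-1.9]]])

```text
time: 36.4
tool_pos: [0.5195, 0.05, 0.1576]
tool_rot: [-0.001, 0.707, 0.707, -0.0]
wrist_force: [1.5, 0.2, -2.1]
finger_gap: 0.0174
```

```bash
python3 -c "
from h import *
go([.577,-.347,.16],90)"
```

```text
t 36.4 pos [0.5195 0.05   0.1576] cur yaw 90.0 shift [-0.397   0.0574 -0.0027] turn [-0.08 -0.03  0.01] j [-0.59  0.27  0.5   1.95 -0.15  0.96  1.55]
```

Request:
send_rows(targets=[[[-0.048,0.007,-0.003],[0,0,0]],[[-0.096,0.014,-0.003],[0,0,0]],[[-0.144,0.021,-0.003],[0,0,0]],[[-0.192,0.028,-0.003],[0,0,0]],[[-0.24,0.035,-0.003],[0,0,0]]])

```text
time: 36.9
tool_pos: [0.5548, -0.1897, 0.1604]
tool_rot: [-0.001, 0.707, 0.707, -0.0]
wrist_force: [0.3, 0.2, -2.0]
finger_gap: 0.0173
```

Request:
send_rows(targets=[[[-0.048,0.007,0],[0,0,0]],[[-0.096,0.014,0],[0,0,0]],[[-0.144,0.021,0],[0,0,0]],[[-0.154,0.022,0],[0,0,0]],[[-0.154,0.022,0],[0,0,0]]])

```text
time: 37.4
tool_pos: [0.5756, -0.345, 0.1599]
tool_rot: [-0.001, 0.709, 0.705, -0.001]
wrist_force: [0.1, 0.3, -2.8]
finger_gap: 0.0172
```

```bash
python3 -c "
from h import *
go([.577,-.347,.16],90)
c=cam('side');crop(c,310,220,110,100,6,'s28.png')"
```

```text
t 37.4 pos [ 0.5756 -0.345   0.1599] cur yaw 89.7 shift [-0.002   0.0014 -0.0001] turn [-0.14  0.01 -0.3 ] j [ 0.08  0.53  0.58  1.6  -0.31  1.11  2.31]
```

View pics/s28.png

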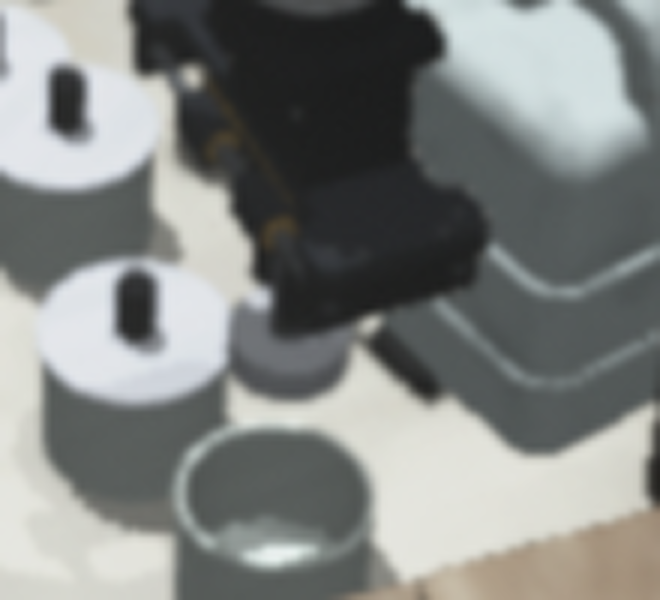

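```bash
python3 -c "
from h import *
c=cam('side')
print(plane(c,[(310+290/6-.4,220+345/6-.4)],.176), plane(c,[(310+272/6-.4,220+497/6-.4)],.07))"
```

```text
[[ 0.57273138 -0.35701105  0.176     ]] [[ 0.57344547 -0.34827182  0.07      ]]
```

Request:
send_rows(targets=[[[-0.001,0.001,0.04],[0,0,-0.3]],[[-0.001,0.001,0.08],[0,0,-0.3]],[[-0.001,0.001,0.1],[0,0,-0.3]],[[-0.001,0.001,0.115],[0,0,-0.3]],[[-0.001,0.001,0.13],[0,0,-0.3]]])

```text
time: 38.0
tool_pos: [0.5794, -0.3416, 0.031]
tool_rot: [0.0, 0.704, 0.71, 0.001]
wrist_force: [-0.1, 0.3, -1.8]
finger_gap: 0.0175
```

Request:
send_rows(targets=[[[0,0,0],[0,0,0]],[[0,0,0.007],[0,0,0]],[[0,0,0.014],[0,0,0]],[[0,0,0.018],[0,0,0]],[[0,0,0.018],[0,0,0]]])

```text
time: 38.5
tool_pos: [0.578, -0.3433, 0.0131]
tool_rot: [-0.0, 0.705, 0.709, -0.0]
wrist_force: [-0.1, -0.3, -1.7]
finger_gap: 0.017
```

```bash
python3 -c "
from h import *
go([.577,-.347,.0078],90);s=manip.get_state();print(s['wrist_force'],s['finger_gap'])
"
```

```text
t 38.5 pos [ 0.578  -0.3433  0.0131] cur yaw 90.3 shift [-0.0037 -0.001   0.0053] turn [-0.04 -0.03  0.27] j [ 0.14  0.69  0.5   1.71 -0.41  0.85  2.39]
[-0.08431176 -0.26369273 -1.6788545 ] 0.016955230867940454
```

Request:
send_rows(targets=[[[-0.002,0,0.003],[0,0,0]],[[-0.003,0,0.005],[0,0,0]],[[-0.003,0,0.006],[0,0,0]],[[-0.003,0,0.006],[0,0,0]]])

```text
time: 38.9
tool_pos: [0.5784, -0.3471, 0.0079]
tool_rot: [0.0, 0.705, 0.709, -0.0]
wrist_force: [-0.7, -0.5, -0.9]
finger_gap: 0.0171
```

Request:
send_rows(targets=[[[0,0,0],[0,0,0]],[[0,0,0],[0,0,0]],[[0,0,0],[0,0,0]],[[0,0,0],[0,0,0]]], grip=0.45)

```text
time: 39.3
tool_pos: [0.5786, -0.3464, 0.0077]
tool_rot: [0.0, 0.705, 0.709, 0.0]
wrist_force: [-0.6, -0.0, 0.2]
finger_gap: 0.037
```

Request:
send_rows(targets=[[[0,0,-0.03],[0,0,0]],[[0,0,-0.08],[0,0,0]],[[0,0,-0.13],[0,0,0]],[[0.02,0,-0.16],[0,0,0]],[[0.07,0,-0.16],[0,0,0]]])

```text
time: 39.8
tool_pos: [0.5794, -0.2836, 0.1738]
tool_rot: [0.006, 0.708, 0.706, 0.001]
wrist_force: [0.8, 0.5, 0.2]
finger_gap: 0.039
```

Request:
send_rows(targets=[[[0.05,0,0],[0,0,0]],[[0.1,0.003,0],[0,0,0]],[[0.15,0.006,0],[0,0,0]],[[0.2,0.01,0],[0,0,0]],[[0.25,0.012,0],[0,0,0]]])

```text
time: 40.3
tool_pos: [0.5888, -0.0247, 0.1679]
tool_rot: [0.0, 0.705, 0.709, 0.0]
wrist_force: [0.9, 0.1, -0.5]
finger_gap: 0.039
```

```bash
python3 -c "
from h import *
go([.5905,.0475,.05],90);s=manip.get_state();print(s['wrist_force'],s['finger_gap'])
c=cam('side');crop(c,250,190,170,150,4,'s29.png')
c=cam('top');crop(c,300,180,190,130,4,'t29.png')
"
```

```text
t 40.3 pos [ 0.5888 -0.0247  0.1679] cur yaw 90.3 shift [0.0721 0.0019 0.118 ] turn [ 0.05 -0.02  0.28] j [-0.45  0.38  0.55  1.79 -0.23  1.03  1.76]
[ 0.88530324  0.14066497 -0.51708058] 0.038990892079150734
```

View pics/s29.png

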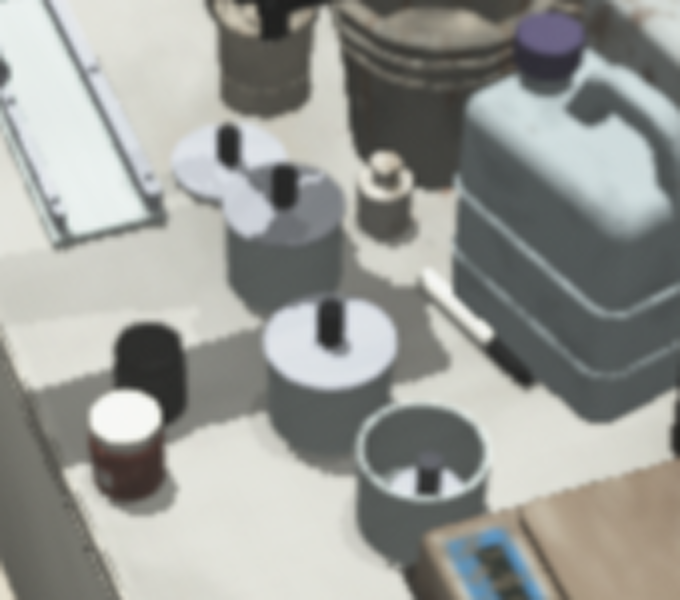

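View pics/t29.png

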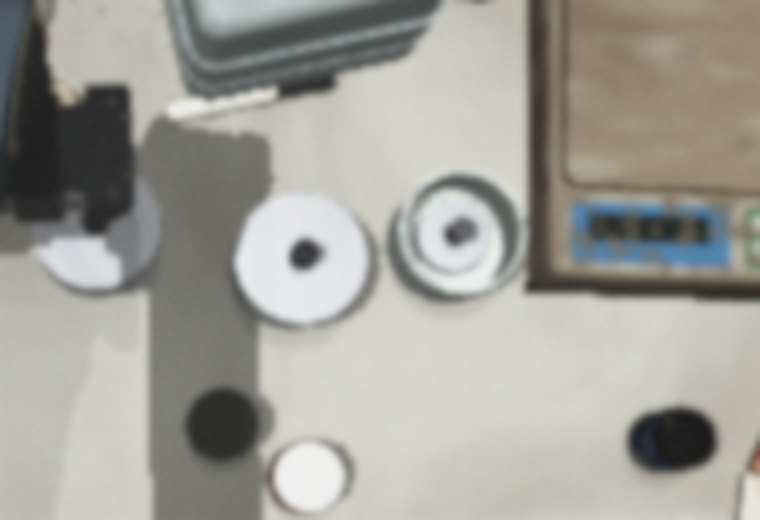

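Request:
send_rows(targets=[[[0.05,0.001,0.0],[0,0,0]],[[0.074,0.002,0.04],[0,0,0]],[[0.074,0.002,0.09],[0,0,0]],[[0.074,0.002,0.12],[0,0,0]],[[0.074,0.002,0.14],[0,0,0]]], grip=0.6)

```text
time: 40.9
tool_pos: [0.5886, 0.0473, 0.0249]
tool_rot: [-0.001, 0.705, 0.709, -0.002]
wrist_force: [0.4, 0.2, 0.4]
finger_gap: 0.0518
```

Request:
send_rows(targets=[[[0,0,0],[0,0,0]],[[0,0,0],[0,0,0]]])

```text
time: 41.1
tool_pos: [0.5908, 0.0468, 0.0281]
tool_rot: [0.0, 0.706, 0.709, 0.0]
wrist_force: [0.9, -0.2, 0.7]
finger_gap: 0.0522
```

```bash
python3 -c "
from h import *
go([.5905,.0475,-.003],90);s=manip.get_state();print(s['wrist_force'],s['finger_gap'])
c=cam('side');crop(c,260,170,90,80,7,'s30.png')
"
```

```text
t 41.1 pos [0.5908 0.0468 0.0281] cur yaw 90.3 shift [ 0.0007 -0.0004  0.0311] turn [0.02 0.01 0.26] j [-0.49  0.55  0.46  1.9  -0.34  0.77  1.73]
[ 0.91224405 -0.22583074  0.67921139] 0.05219586938336896
```

View pics/s30.png

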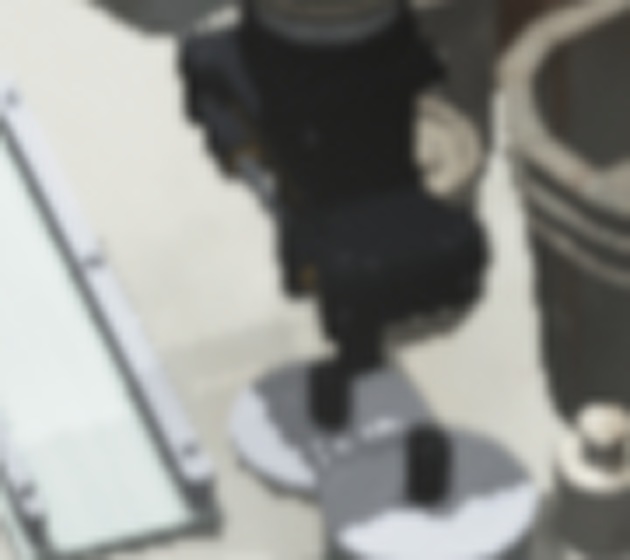

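Request:
send_rows(targets=[[[0.001,0,0.015],[0,0,0]],[[0.001,0,0.03],[0,0,0]],[[0.001,0,0.031],[0,0,0]],[[0.001,0,0.031],[0,0,0]]])

```text
time: 41.55
tool_pos: [0.5898, 0.0481, -0.0042]
tool_rot: [-0.0, 0.705, 0.709, -0.001]
wrist_force: [0.8, -0.3, -0.1]
finger_gap: 0.0524
```

Request:
send_rows(targets=[[[0,0,0],[0,0,0]],[[0,0,0],[0,0,0]],[[0,0,0],[0,0,0]],[[0,0,0],[0,0,0]],[[0,0,0],[0,0,0]]], grip=0)

```text
time: 42.05
tool_pos: [0.5905, 0.0482, -0.0033]
tool_rot: [0.0, 0.705, 0.709, 0.0]
wrist_force: [0.5, 0.2, -0.0]
finger_gap: 0.02
```

Request:
send_rows(targets=[[[0,0,0],[0,0,0]],[[0,0,0],[0,0,0]],[[0,0,-0.04],[0,0,0]],[[0,0,-0.09],[0,0,0]],[[0,0,-0.14],[0,0,0]]])

```text
time: 42.55
tool_pos: [0.5895, 0.048, 0.1374]
tool_rot: [-0.001, 0.705, 0.709, -0.001]
wrist_force: [0.4, 0.6, -0.9]
finger_gap: 0.0188
```

Request:
send_rows(targets=[[[-0.05,-0.002,-0.025],[0,0,0.3]],[[-0.1,-0.005,-0.025],[0,0,0.3]],[[-0.15,-0.008,-0.025],[0,0,0.3]],[[-0.2,-0.01,-0.025],[0,0,0.3]],[[-0.25,-0.014,-0.025],[0,0,0.3]]])

```text
time: 43.05
tool_pos: [0.5777, -0.1977, 0.1615]
tool_rot: [-0.0, 0.707, 0.707, 0.0]
wrist_force: [0.3, 0.2, -1.4]
finger_gap: 0.019
```

```bash
python3 -c "
from h import *
go([.5765,-.346,.16],90);s=manip.get_state();print(s['wrist_force'],s['finger_gap'])
"
```

```text
t 43.05 pos [ 0.5777 -0.1977  0.1615] cur yaw 90.0 shift [-0.1483 -0.0012  0.0015] turn [ 0.01 -0.02  0.01] j [-0.17  0.43  0.59  1.75 -0.27  1.04  2.08]
[ 0.25305556  0.1733642  -1.41740718] 0.019022347806778646
```

Request:
send_rows(targets=[[[-0.048,0,0],[0,0,0]],[[-0.096,-0.001,0],[0,0,0]],[[-0.135,-0.001,0],[0,0,0]],[[-0.148,-0.001,0],[0,0,0]],[[-0.148,-0.001,0.03],[0,0,0]]])

```text
time: 43.55
tool_pos: [0.5781, -0.3498, 0.1351]
tool_rot: [0.005, 0.709, 0.705, 0.0]
wrist_force: [0.5, -1.0, -1.2]
finger_gap: 0.0191
```

Request:
send_rows(targets=[[[0,0,0.02],[0,0,0]],[[0,0,0.038],[0,0,0]],[[0,0,0.038],[0,0,0]],[[0,0,0.038],[0,0,0]]])

```text
time: 43.95
tool_pos: [0.5772, -0.3435, 0.0935]
tool_rot: [-0.0, 0.707, 0.707, 0.0]
wrist_force: [0.4, 0.2, -0.1]
finger_gap: 0.019
```

```bash
python3 -c "
from h import *
go([.5765,-.346,.0607],90);s=manip.get_state();print(s['wrist_force'],s['finger_gap'])
c=cam('side');crop(c,310,220,110,100,6,'s31.png')
"
```

```text
t 43.95 pos [ 0.5772 -0.3435  0.0935] cur yaw 90.0 shift [-0.0025 -0.0007  0.0328] turn [-0.03 -0.03  0.02] j [ 0.1   0.6   0.56  1.66 -0.37  0.99  2.35]
[ 0.36270679  0.17522757 -0.09757581] 0.01896712407429845
```

View pics/s31.png

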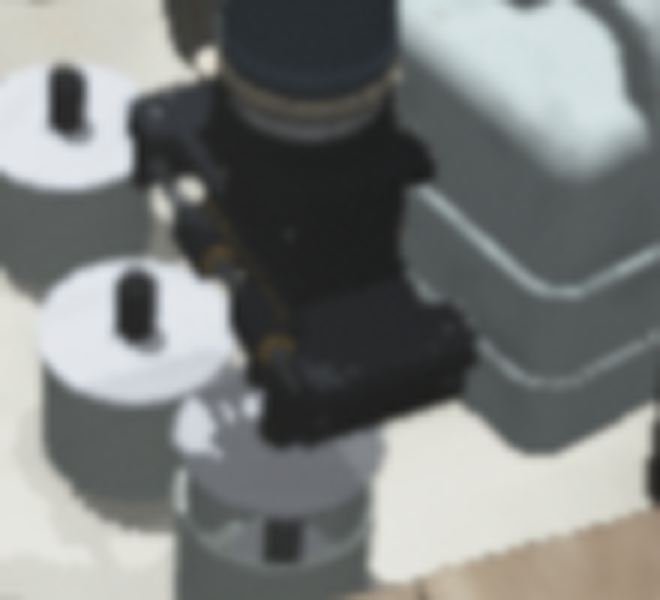

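Request:
send_rows(targets=[[[-0.0025,-0.002,0.01],[0,0,0]],[[-0.0025,-0.002,0.02],[0,0,0]],[[-0.0025,-0.002,0.028],[0,0,0]],[[-0.0025,-0.002,0.033],[0,0,0]],[[-0.0025,-0.002,0.033],[0,0,0]]])

```text
time: 44.5
tool_pos: [0.5749, -0.3466, 0.0605]
tool_rot: [-0.0, 0.707, 0.707, 0.0]
wrist_force: [-1.2, 0.6, 1.6]
finger_gap: 0.0189
```

```bash
python3 -c "
from h import *
go([.575,-.346,.0607],90);s=manip.get_state();print(s['wrist_force'],s['finger_gap'])
c=cam('side');crop(c,310,220,110,100,6,'s32.png')
"
```

```text
t 44.5 pos [ 0.5749 -0.3466  0.0605] cur yaw 90.0 shift [ 0.0006  0.0001 -0.0002] turn [-0.01 -0.03 -0.02] j [ 0.12  0.63  0.54  1.68 -0.39  0.93  2.38]
[-1.2072491   0.59340672  1.55383845] 0.018924526027409322
```

View pics/s32.png

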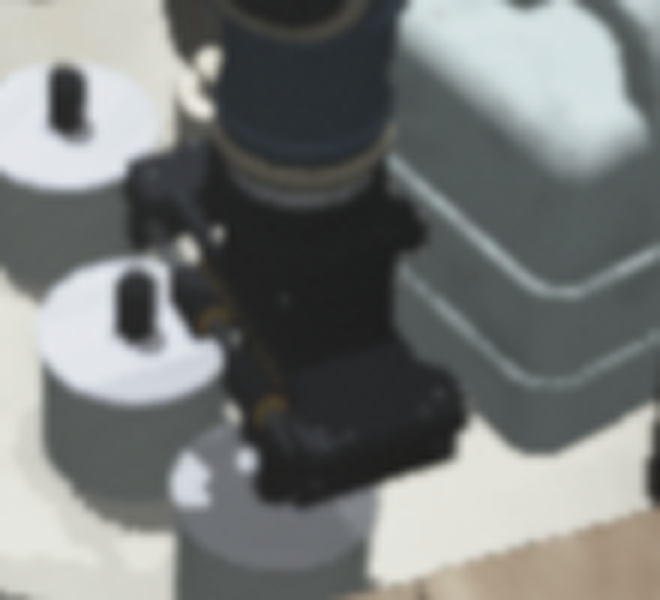

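Lid seated on the right tin. Release, retreat, and remeasure the jars.

Request:
send_rows(targets=[[[0,0,0],[0,0,0]],[[0,0,0],[0,0,0]],[[0,0,0],[0,0,0]],[[0,0,0],[0,0,0]],[[0,0,0],[0,0,0]]], grip=0.6)

```text
time: 45.05
tool_pos: [0.575, -0.3467, 0.0605]
tool_rot: [-0.0, 0.707, 0.707, 0.0]
wrist_force: [-0.6, -0.1, -0.2]
finger_gap: 0.049
```

Request:
send_rows(targets=[[[0,0,-0.04],[0,0,0]],[[0,0,-0.08],[0,0,0]],[[0.04,0,-0.1],[0,0,0]],[[0.09,0,-0.1],[0,0,0]],[[0.14,0,-0.1],[0,0,0]]])

```text
time: 45.55
tool_pos: [0.5753, -0.2059, 0.1616]
tool_rot: [0.001, 0.708, 0.706, 0.001]
wrist_force: [-0.3, 0.1, -0.3]
finger_gap: 0.0522
```

Request:
send_rows(targets=[[[0.05,0,0],[0,0,0]],[[0.1,0,0],[0,0,0]],[[0.15,0,0],[0,0,0]],[[0.2,0,0],[0,0,0]],[[0.25,0,0],[0,0,0]]])

```text
time: 46.05
tool_pos: [0.5749, 0.0454, 0.1609]
tool_rot: [0.0, 0.707, 0.707, 0.0]
wrist_force: [1.4, -0.5, 0.0]
finger_gap: 0.0521
```

```bash
python3 meas2.py; python3 -c "
from h import *
c=cam('side');crop(c,220,190,200,150,4,'s33.png')
c=cam('top');crop(c,300,180,190,130,4,'t33.png')
"
```

```text
top lids
(359, 229, 33, 32) [ 555.7 -228.2] semi [44.4 46. ]
(400, 223, 33, 31) [ 572.7 -345.1] semi [44.1 46.1]
dark z62
(458, 283, 20, 14) [ 425.  -488.8] semi [18.5 28.4]
(543, 190, 20, 21) [ 679.8 -753.9] semi [30.5 33. ]
(414, 169, 16, 10) [ 770.4 -372. ] semi [16.3 25.7]
dark z76
(458, 283, 20, 14) [ 424.6 -484.5] semi [18.2 28. ]
(543, 190, 20, 21) [ 676.6 -746.6] semi [30.2 32.6]
(414, 169, 16, 10) [ 766.2 -369. ] semi [16.1 25.4]
white z62
(369, 291, 16, 17) [ 401.9 -230.9] semi [21.9 22.2]
side lids
(338, 289, 35, 26) [ 573.9 -348.9] semi [45.6 46.8]
(316, 263, 33, 24) [ 557.1 -231.2] semi [46.1 46.9]
dark z62
(280, 278, 15, 17) [ 434.1 -210.5] semi [23.8 35. ]
(113, 208, 14, 10) [ 42.2 301. ] semi [19.7 28.6]
(411, 171, 14, 8) [1036.   117.1] semi [22.7 29.5]
dark z76
(280, 278, 15, 17) [ 429.9 -223.2] semi [23.5 34.5]
(113, 208, 14, 10) [ 42.7 282.1] semi [19.5 28.2]
(411, 171, 14, 8) [1024.5  100.5] semi [22.4 29.2]
white z62
(365, 415, 34, 20) [ 474.7 -699.5] semi [24.5 37.4]
(273, 288, 16, 12) [ 402.1 -233.6] semi [21.3 22.1]
(163, 275, 18, 19) [129.9 -83.5] semi [23.8 40. ]
(429, 204, 13, 8) [992.2 -70.4] semi [15.1 27.4]
(417, 191, 11, 9) [988.5   4.3] semi [16.2 24.4]
```

View pics/s33.png

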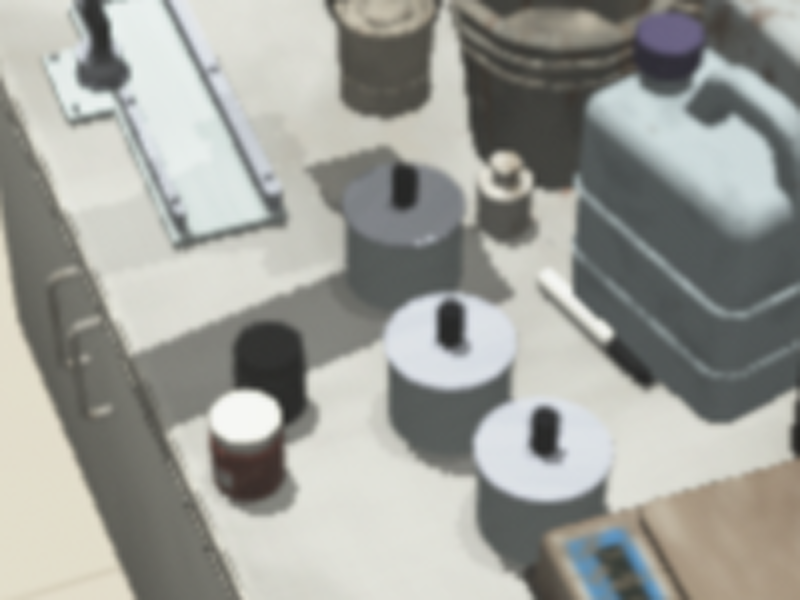

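View pics/t33.png

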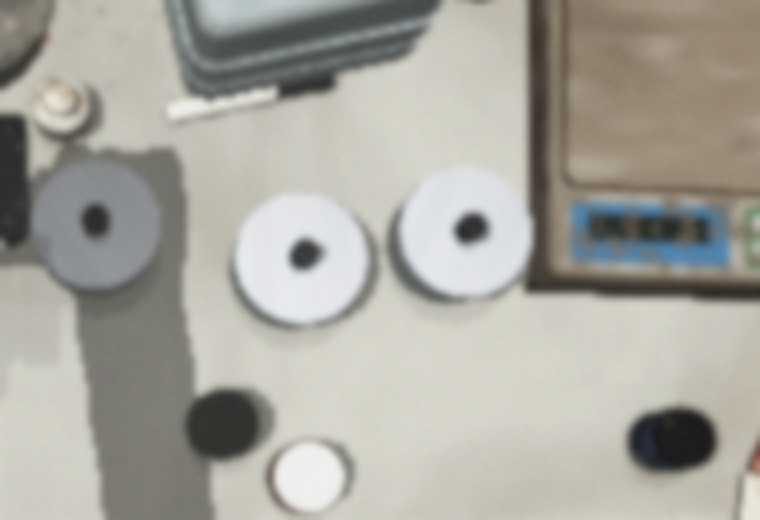

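```bash
python3 -c "
from h import *
c=cam('top');f=c['frame'].astype(int)
from meas2 import circ
circ(c,(f.sum(2)<200),.062,rng=(15,36),amin=40)
go([.440,-.173,.14],0)"
```

```text
(458, 283, 20, 14) [ 424.8 -488.7] semi [19.8 30. ]
(347, 278, 17, 16) [ 439.5 -170.3] semi [21.7 24.4]
(459, 235, 12, 5) [ 576.3 -486.5] semi [ 9.2 16.9]
(208, 207, 15, 11) [663.9 234.3] semi [19.3 25.6]
(413, 167, 18, 12) [ 773.7 -371.9] semi [20.3 30. ]
(413, 154, 19, 12) [ 809.  -374.8] semi [23.6 28.2]
(580, 135, 18, 8) [ 866.9 -873.4] semi [ 8.4 27.2]
t 46.3 pos [0.5751 0.043  0.1606] cur yaw 90.0 shift [-0.216  -0.1351  0.0207] turn [3.000e-02 2.000e-02 8.999e+01] j [-0.58  0.36  0.55  1.83 -0.22  1.01  1.64]
```

Request:
send_rows(targets=[[[-0.04,-0.026,0],[0,0,8.5]],[[-0.08,-0.05,0],[0,0,17]],[[-0.12,-0.075,0],[0,0,25.5]],[[-0.16,-0.1,0],[0,0,34]],[[-0.2,-0.125,0],[0,0,42.5]]], grip=0.9)

```text
time: 46.8
tool_pos: [0.4481, -0.1601, 0.1608]
tool_rot: [0.0, 0.917, 0.398, 0.0]
wrist_force: [1.2, 0.1, 0.3]
finger_gap: 0.0771
```

Request:
send_rows(targets=[[[0,0,0],[0,0,8.5]],[[0,0,0],[0,0,17]],[[0,0,0],[0,0,25.5]],[[0,0,0],[0,0,34]],[[0,0,0],[0,0,42.5]]])

```text
time: 47.3
tool_pos: [0.4492, -0.1588, 0.1608]
tool_rot: [0.0, 0.999, 0.038, 0.0]
wrist_force: [0.1, 0.1, -0.4]
finger_gap: 0.0781
```

```bash
python3 -c "
from h import *
go([.440,-.172,.05],0)"
```

```text
t 47.3 pos [ 0.4492 -0.1588  0.1608] cur yaw 4.4 shift [-0.0102  0.0124  0.1108] turn [ 0.   -0.03  4.37] j [-0.57  0.24  0.98  2.06 -0.25  0.96  0.61]
```

Request:
send_rows(targets=[[[-0.01,0.0125,0],[0,0,4]],[[-0.01,0.0125,0.03],[0,0,4]],[[-0.01,0.0125,0.07],[0,0,4]],[[-0.01,0.0125,0.095],[0,0,4]],[[-0.01,0.0125,0.095],[0,0,4]]])

```text
time: 47.8
tool_pos: [0.4377, -0.171, 0.0633]
tool_rot: [-0.0, 1.0, 0.006, -0.003]
wrist_force: [-0.5, -0.1, 0.8]
finger_gap: 0.0785
```

```bash
python3 -c "
from h import *
go([.440,-.172,.006],0)
c=cam('side');crop(c,240,220,90,90,6,'s34.png')"
```

```text
t 47.8 pos [ 0.4377 -0.171   0.0633] cur yaw 0.7 shift [0.0026 0.001  0.0573] turn [-0.02  0.37  0.73] j [-0.41  0.41  0.87  2.16 -0.45  0.77  0.76]
```

View pics/s34.png

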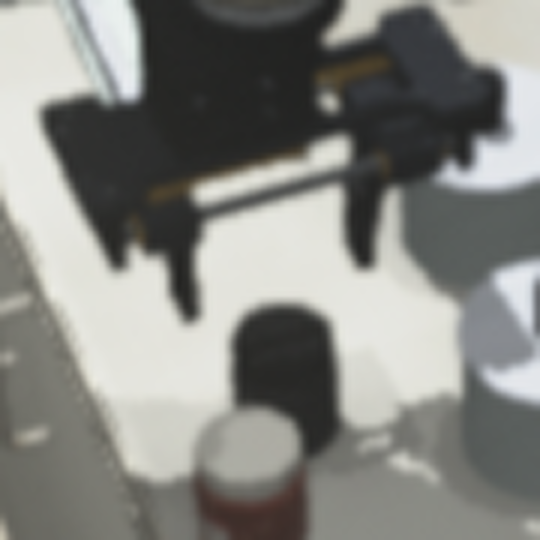

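```bash
python3 -c "
from h import *
s=manip.get_state();p=s['tool_pos'];c=cam('side');print(p)
for dz in (0,.02,.028,.036):
  print(dz,((proj(c,[p+np.array([a,0,dz]) for a in(-.04,.04)])-[240,220])*6).round(0).tolist())"
```

```text
[ 0.43944092 -0.17157356  0.0650635 ]
0 [[193.0, 349.0], [352.0, 303.0]]
0.02 [[191.0, 319.0], [351.0, 273.0]]
0.028 [[190.0, 307.0], [350.0, 261.0]]
0.036 [[189.0, 295.0], [350.0, 248.0]]
```

Request:
send_rows(targets=[[[0,0.001,0.025],[0,0,0]],[[0,0.001,0.045],[0,0,0]],[[0,0.001,0.054],[0,0,0]],[[0,0.001,0.054],[0,0,0]]])

```text
time: 48.3
tool_pos: [0.4414, -0.1714, 0.012]
tool_rot: [0.0, 1.0, 0.008, 0.0]
wrist_force: [-0.6, 0.4, -0.2]
finger_gap: 0.0783
```

```bash
python3 -c "
from h import *
go([.440,-.172,.010],0);print(manip.get_state()['wrist_force'])
c=cam('side');crop(c,240,220,90,90,6,'s35.png')"
```

```text
t 48.3 pos [ 0.4414 -0.1714  0.012 ] cur yaw 0.9 shift [-0.0014  0.0006  0.002 ] turn [ 0.   -0.03  0.94] j [-0.32  0.49  0.77  2.19 -0.57  0.66  0.87]
[-0.63150828  0.36014042 -0.15856586]
```

View pics/s35.png

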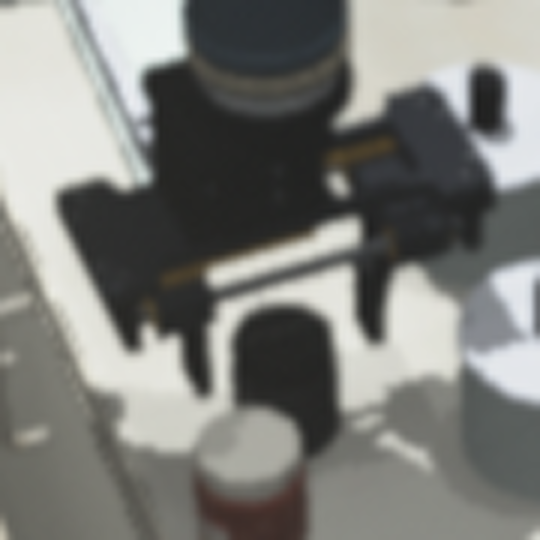

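Request:
send_rows(targets=[[[0,0,0.001],[0,0,0]],[[0,0,0.001],[0,0,0]],[[0,0,0.001],[0,0,0]],[[0,0,0.001],[0,0,0]],[[0,0,0.001],[0,0,0]]], grip=0, newtons=15)

```text
time: 48.85
tool_pos: [0.4413, -0.1709, 0.0108]
tool_rot: [-0.0, 1.0, 0.009, 0.0]
wrist_force: [-0.6, 0.9, 2.6]
finger_gap: 0.0515
```

Request:
send_rows(targets=[[[0,0,-0.01],[0,0,0]],[[0,0,-0.04],[0,0,0]],[[0,0,-0.08],[0,0,0]],[[0,-0.04,-0.1],[0,0,0]],[[0,-0.08,-0.1],[0,0,0]]])

```text
time: 49.35
tool_pos: [0.442, -0.0917, 0.1136]
tool_rot: [-0.0, 1.0, 0.006, 0.003]
wrist_force: [0.6, 1.1, -0.6]
finger_gap: 0.0515
```

```bash
python3 -c "
from h import *
go([.4771,.070,.10],-2);s=manip.get_state();print(s['wrist_force'],s['finger_gap'])
c=cam('side');crop(c,230,190,90,90,6,'s36.png')"
```

```text
t 49.35 pos [ 0.442  -0.0917  0.1136] cur yaw 0.7 shift [ 0.0371 -0.1612  0.0138] turn [-0.03 -0.37  2.74] j [-0.71  0.28  0.98  2.17 -0.31  0.84  0.48]
[ 0.63857595  1.09867867 -0.55648873] 0.0515351922194589
```

View pics/s36.png

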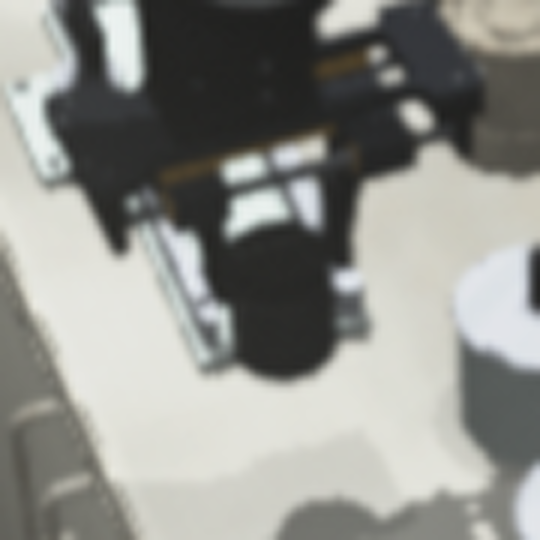

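Request:
send_rows(targets=[[[0.008,-0.046,0],[0,0,1.5]],[[0.016,-0.092,0],[0,0,2.7]],[[0.024,-0.138,0],[0,0,2.7]],[[0.032,-0.184,0],[0,0,2.7]],[[0.035,-0.231,0],[0,0,2.7]]])

```text
time: 49.9
tool_pos: [0.4712, 0.1423, 0.1111]
tool_rot: [-0.0, 1.0, -0.015, 0.0]
wrist_force: [0.9, -0.4, -1.6]
finger_gap: 0.0514
```

Request:
send_rows(targets=[[[0,0,0.02],[0,0,0]],[[0,0,0.03],[0,0,0]],[[0,0,0.03],[0,0,0]]])

```text
time: 50.2
tool_pos: [0.4693, 0.1391, 0.0795]
tool_rot: [0.001, 1.0, -0.016, -0.002]
wrist_force: [-0.3, -0.3, -0.7]
finger_gap: 0.0514
```

```bash
python3 -c "
from h import *
go([.4796,.140,.0215],-2);s=manip.get_state();print(s['wrist_force'],s['finger_gap'])
c=cam('side');crop(c,210,140,90,90,6,'s37.png')"
```

```text
t 50.2 pos [0.4693 0.1391 0.0795] cur yaw -1.8 shift [ 0.0104 -0.0013  0.058 ] turn [0.12 0.18 0.19] j [-1.07  0.41  0.88  2.11 -0.43  0.81  0.04]
[-0.31777027 -0.2561118  -0.67651985] 0.051358219391709675
```

View pics/s37.png

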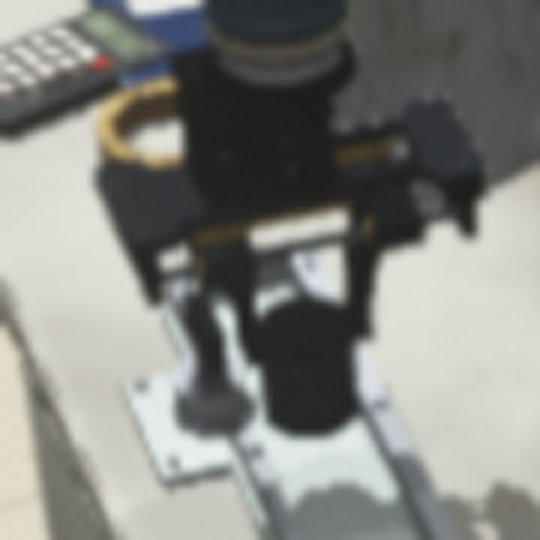

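Request:
send_rows(targets=[[[0.005,0.008,0],[0,0,0]],[[0.0095,0.013,0],[0,0,0]],[[0.0095,0.013,0.015],[0,0,0]],[[0.0095,0.013,0.035],[0,0,0]],[[0.0095,0.013,0.035],[0,0,0]]])

```text
time: 50.75
tool_pos: [0.4779, 0.1265, 0.0433]
tool_rot: [0.001, 1.0, -0.016, -0.002]
wrist_force: [-1.2, 0.2, -0.4]
finger_gap: 0.0514
```

```bash
python3 -c "
from h import *
go([.479,.126,.0215],-2);s=manip.get_state();print(s['wrist_force'],s['finger_gap'])
c=cam('side');crop(c,220,160,70,70,8,'s38.png')"
```

```text
t 50.75 pos [0.4779 0.1265 0.0433] cur yaw -1.8 shift [0.0013 0.0004 0.0218] turn [0.11 0.27 0.22] j [-0.98  0.48  0.81  2.12 -0.51  0.75  0.14]
[-1.23893342  0.16524328 -0.3553259 ] 0.05141685838149359
```

View pics/s38.png

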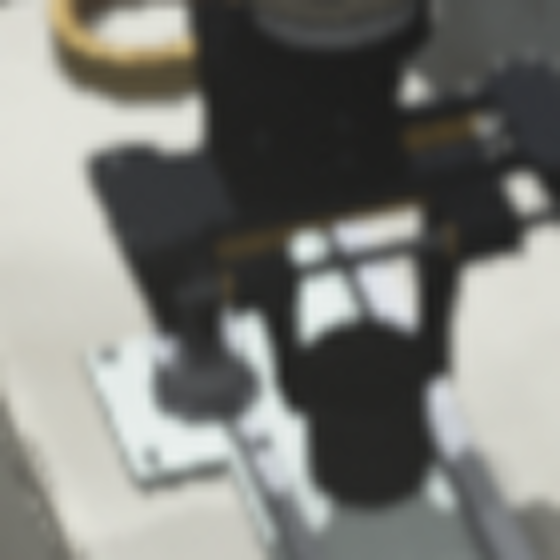

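Request:
send_rows(targets=[[[0.001,0,0.008],[0,0,0]],[[0.001,0,0.015],[0,0,0]],[[0.001,0,0.02],[0,0,0]],[[0.001,0,0.02],[0,0,0]]])

```text
time: 51.2
tool_pos: [0.4805, 0.1273, 0.025]
tool_rot: [0.0, 1.0, -0.015, -0.001]
wrist_force: [-0.4, 0.3, -0.7]
finger_gap: 0.0513
```

```bash
python3 -c "
from h import *
go([.479,.126,.0208],-2);s=manip.get_state();print(s['wrist_force'],s['finger_gap'])"
```

```text
t 51.2 pos [0.4805 0.1273 0.025 ] cur yaw -1.7 shift [-0.0014  0.0013  0.0042] turn [0.02 0.06 0.29] j [-0.95  0.51  0.78  2.13 -0.55  0.71  0.17]
[-0.41677397  0.25327923 -0.6962256 ] 0.051344466818279484
```

Request:
send_rows(targets=[[[-0.001,0,0.002],[0,0,0]],[[-0.001,0,0.004],[0,0,0]],[[-0.001,0,0.0045],[0,0,0]],[[-0.001,0,0.0045],[0,0,0]]])

```text
time: 51.6
tool_pos: [0.48, 0.1274, 0.0211]
tool_rot: [-0.0, 1.0, -0.015, 0.0]
wrist_force: [0.4, 0.7, -1.9]
finger_gap: 0.0514
```

```bash
python3 -c "
from h import *
go([.479,.126,.0208],-2);s=manip.get_state();print(s['wrist_force'],s['finger_gap'])"
```

```text
t 51.6 pos [0.48   0.1274 0.0211] cur yaw -1.7 shift [-0.001   0.0014  0.0003] turn [-0.01 -0.01  0.28] j [-0.94  0.51  0.77  2.13 -0.56  0.7   0.18]
[ 0.44672329  0.67023797 -1.92552123] 0.05137382703468416
```

Down 1 mm more, release, lift.

Request:
send_rows(targets=[[[0,0,0.001],[0,0,0]],[[0,0,0.001],[0,0,0]],[[0,0,0.001],[0,0,0]]])

```text
time: 51.9
tool_pos: [0.4801, 0.1278, 0.0208]
tool_rot: [-0.001, 1.0, -0.015, -0.0]
wrist_force: [-2.4, 1.3, 6.8]
finger_gap: 0.0516
```

Request:
send_rows(targets=[[[0,0,0],[0,0,0]],[[0,0,0],[0,0,0]],[[0,0,0],[0,0,0]],[[0,0,0],[0,0,0]]], grip=0.85)

```text
time: 52.3
tool_pos: [0.48, 0.1273, 0.02]
tool_rot: [0.0, 1.0, -0.015, -0.0]
wrist_force: [0.7, -0.0, -0.2]
finger_gap: 0.0713
```

Request:
send_rows(targets=[[[0,0,-0.03],[0,0,0]],[[0,0,-0.07],[0,0,0]],[[0,0,-0.11],[0,0,0]],[[-0.01,0.04,-0.12],[0,0,0]],[[-0.02,0.09,-0.12],[0,0,0]]])

```text
time: 52.8
tool_pos: [0.4594, 0.0398, 0.1419]
tool_rot: [-0.001, 1.0, -0.012, 0.002]
wrist_force: [-0.1, -0.2, 0.2]
finger_gap: 0.0739
```

Request:
send_rows(targets=[[[-0.01,0.05,0],[0,0,0]],[[-0.02,0.1,0],[0,0,0]],[[-0.03,0.15,0],[0,0,0]],[[-0.04,0.2,0],[0,0,0]],[[-0.05,0.25,0],[0,0,0]]])

```text
time: 53.3
tool_pos: [0.4005, -0.2061, 0.1402]
tool_rot: [-0.0, 1.0, -0.015, 0.001]
wrist_force: [1.5, -0.3, -1.1]
finger_gap: 0.074
```

```bash
python3 -c "
from h import *
go([.402,-.2325,.07],0);s=manip.get_state();print(s['wrist_force'],s['finger_gap'])
c=cam('side');crop(c,220,160,130,150,4,'s39.png')"
```

```text
t 53.3 pos [ 0.4005 -0.2061  0.1402] cur yaw -1.7 shift [0.0022 0.0264 0.0702] turn [-0.05 -0.06 -1.69] j [-0.53  0.24  1.08  2.14 -0.28  0.9   0.68]
[ 1.46433293 -0.2558347  -1.06127918] 0.07403288544359747
```

View pics/s39.png

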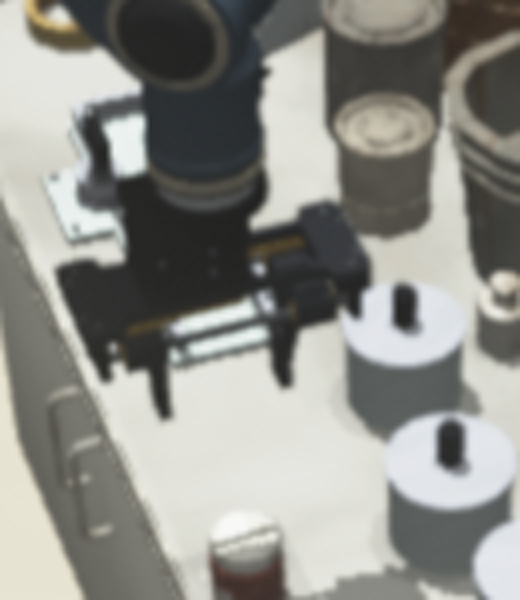

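Request:
send_rows(targets=[[[0.001,0.0255,0],[0,0,0]],[[0.001,0.0255,0.03],[0,0,0]],[[0.001,0.0255,0.07],[0,0,0]],[[0.001,0.0255,0.075],[0,0,0]],[[0.001,0.0255,0.075],[0,0,0]]])

```text
time: 53.85
tool_pos: [0.4005, -0.23, 0.0647]
tool_rot: [-0.0, 1.0, -0.015, -0.001]
wrist_force: [-0.4, -0.7, 0.8]
finger_gap: 0.0739
```

```bash
python3 -c "
from h import *
go([.402,-.2325,.01],0);s=manip.get_state();print(s['wrist_force'],s['finger_gap'])
c=cam('side');crop(c,230,230,90,90,6,'s40.png')"
```

```text
t 53.85 pos [ 0.4005 -0.23    0.0647] cur yaw -1.8 shift [0.0017 0.0024 0.0547] turn [-0.01  0.15 -1.77] j [-0.31  0.41  0.93  2.18 -0.47  0.77  0.9 ]
[-0.43770726 -0.74094355  0.83995542] 0.07392669993133694
```

View pics/s40.png

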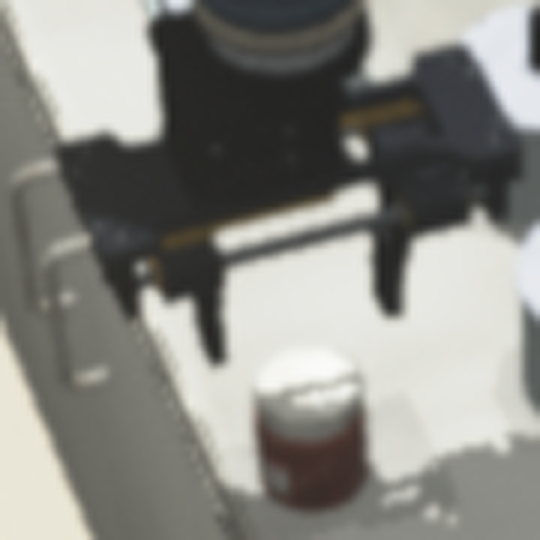

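Request:
send_rows(targets=[[[0.001,0.002,0.025],[0,0,0]],[[0.001,0.002,0.045],[0,0,0]],[[0.001,0.002,0.054],[0,0,0]],[[0.001,0.002,0.054],[0,0,0]]])

```text
time: 54.3
tool_pos: [0.4028, -0.2321, 0.0116]
tool_rot: [-0.0, 1.0, -0.015, 0.0]
wrist_force: [-0.3, -0.2, 1.1]
finger_gap: 0.0736
```

Request:
send_rows(targets=[[[0,0,0.001],[0,0,0]],[[0,0,0.001],[0,0,0]],[[0,0,0.001],[0,0,0]],[[0,0,0.001],[0,0,0]],[[0,0,0.001],[0,0,0]]], grip=0)

```text
time: 54.8
tool_pos: [0.4027, -0.2322, 0.0105]
tool_rot: [-0.0, 1.0, -0.015, 0.0]
wrist_force: [-0.4, 1.0, 5.7]
finger_gap: 0.0518
```

Request:
send_rows(targets=[[[0,0,0],[0,0,0]],[[0,0,-0.03],[0,0,0]],[[0,0,-0.07],[0,0,0]],[[0,0,-0.1],[0,0,0]],[[0.01,-0.045,-0.1],[0,0,0]]])

```text
time: 55.3
tool_pos: [0.4155, -0.1938, 0.1141]
tool_rot: [0.003, 1.0, -0.02, 0.005]
wrist_force: [1.4, 0.3, -2.4]
finger_gap: 0.0517
```

```bash
python3 -c "
from h import *
go([.4765,.056,.11],-2);s=manip.get_state();print(s['wrist_force'],s['finger_gap'])
c=cam('side');crop(c,220,180,110,120,5,'s41.png')"
```

```text
t 55.3 pos [ 0.4155 -0.1938  0.1141] cur yaw -2.3 shift [ 0.0508 -0.252   0.0033] turn [ 0.28 -0.54 -0.32] j [-0.51  0.31  1.04  2.16 -0.36  0.85  0.71]
[ 1.38892793  0.2996638  -2.35088579] 0.05170749763277816
```

View pics/s41.png

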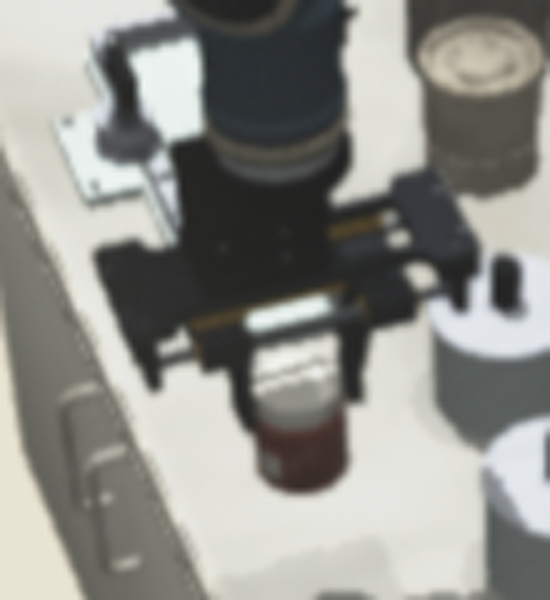

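Request:
send_rows(targets=[[[0.01,-0.048,0],[0,0,0]],[[0.02,-0.097,0],[0,0,0]],[[0.03,-0.146,0],[0,0,0]],[[0.04,-0.195,0],[0,0,0]],[[0.05,-0.243,0],[0,0,0]]])

```text
time: 55.85
tool_pos: [0.4705, 0.0564, 0.1098]
tool_rot: [-0.0, 1.0, -0.015, -0.0]
wrist_force: [1.6, -0.2, -1.1]
finger_gap: 0.0511
```

Request:
send_rows(targets=[[[0,0,0],[0,0,0]],[[0,0,0.02],[0,0,0]],[[0,0,0.04],[0,0,0]],[[0,0,0.04],[0,0,0]]])

```text
time: 56.25
tool_pos: [0.4682, 0.0534, 0.0679]
tool_rot: [0.001, 1.0, -0.015, -0.003]
wrist_force: [-0.4, -0.6, -0.8]
finger_gap: 0.0512
```

```bash
python3 -c "
from h import *
go([.477,.057,.0205],-2);s=manip.get_state();print(s['wrist_force'],s['finger_gap'])
c=cam('side');crop(c,220,160,90,90,6,'s42.png')"
```

```text
t 56.25 pos [0.4682 0.0534 0.0679] cur yaw -1.7 shift [ 0.0089 -0.0039  0.0474] turn [0.11 0.32 0.28] j [-0.94  0.42  0.93  2.16 -0.48  0.79  0.27]
[-0.36394407 -0.59896591 -0.78323173] 0.05123622984526092
```

View pics/s42.png

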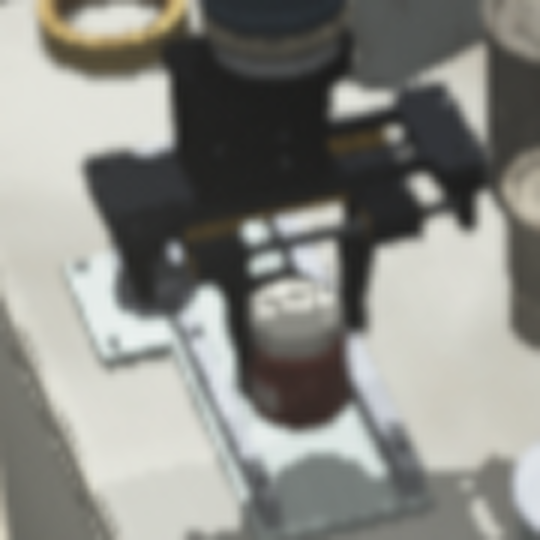

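Request:
send_rows(targets=[[[0.005,-0.002,0],[0,0,0]],[[0.0085,-0.003,0],[0,0,0]],[[0.0085,-0.003,0.015],[0,0,0]],[[0.0085,-0.003,0.03],[0,0,0]],[[0.0085,-0.003,0.03],[0,0,0]]])

```text
time: 56.8
tool_pos: [0.4791, 0.0567, 0.0395]
tool_rot: [0.0, 1.0, -0.015, -0.001]
wrist_force: [0.8, 0.3, -1.2]
finger_gap: 0.0516
```

```bash
python3 -c "
from h import *
go([.477,.057,.0205],-2);s=manip.get_state();print(s['wrist_force'],s['finger_gap'])
c=cam('side');crop(c,220,160,90,90,6,'s43.png')"
```

```text
t 56.8 pos [0.4791 0.0567 0.0395] cur yaw -1.7 shift [-0.002  -0.0002  0.019 ] turn [0.02 0.1  0.29] j [-0.88  0.48  0.87  2.16 -0.55  0.74  0.33]
[ 0.80390261  0.25562937 -1.22633026] 0.051631277010930975
```

View pics/s43.png

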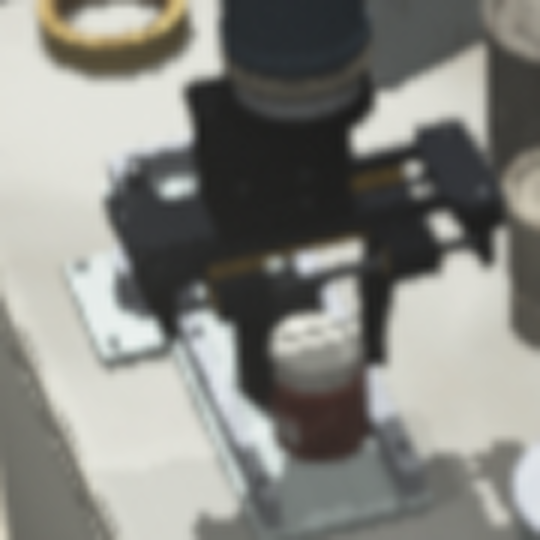

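Request:
send_rows(targets=[[[-0.002,0,0.007],[0,0,0]],[[-0.002,0,0.013],[0,0,0]],[[-0.002,0,0.017],[0,0,0]],[[-0.002,0,0.019],[0,0,0]],[[-0.002,0,0.019],[0,0,0]]])

```text
time: 57.35
tool_pos: [0.4775, 0.0567, 0.021]
tool_rot: [-0.0, 1.0, -0.015, -0.0]
wrist_force: [0.4, -0.0, -0.8]
finger_gap: 0.0515
```

```bash
python3 -c "
from h import *
go([.477,.057,.0205],-2);s=manip.get_state();print(s['wrist_force'],s['finger_gap'])"
```

```text
t 57.35 pos [0.4775 0.0567 0.021 ] cur yaw -1.7 shift [-0.0005 -0.0003  0.0005] turn [-0.    0.01  0.28] j [-0.85  0.51  0.83  2.17 -0.59  0.7   0.36]
[ 0.42318233 -0.03004852 -0.79915524] 0.051454056196237136
```

Request:
send_rows(targets=[[[0,0,0.0005],[0,0,0]],[[0,0,0.001],[0,0,0]],[[0,0,0.001],[0,0,0]]])

```text
time: 57.65
tool_pos: [0.4777, 0.0569, 0.0206]
tool_rot: [-0.0, 1.0, -0.015, 0.0]
wrist_force: [-1.4, 0.3, 4.0]
finger_gap: 0.0515
```

Request:
send_rows(targets=[[[0,0,0],[0,0,0]],[[0,0,0],[0,0,0]],[[0,0,0],[0,0,0]],[[0,0,0],[0,0,0]]], grip=0.85)

```text
time: 58.05
tool_pos: [0.4776, 0.0567, 0.02]
tool_rot: [0.0, 1.0, -0.015, 0.0]
wrist_force: [-0.1, -0.5, 0.1]
finger_gap: 0.0716
```

Request:
send_rows(targets=[[[0,0,-0.03],[0,0,0]],[[0,0,-0.07],[0,0,0]],[[0,0,-0.12],[0,0,0]],[[-0.01,0.04,-0.15],[0,0,0]],[[-0.02,0.09,-0.15],[0,0,0]]])

```text
time: 58.55
tool_pos: [0.4587, -0.0303, 0.1734]
tool_rot: [-0.001, 1.0, -0.012, 0.004]
wrist_force: [0.3, -0.8, 1.1]
finger_gap: 0.0744
```

Request:
send_rows(targets=[[[0,0.05,0],[0,0,0]],[[0,0.1,0],[0,0,0]],[[0,0.15,0],[0,0,0]],[[0,0.2,0],[0,0,0]],[[0,0.25,0],[0,0,0]]])

```text
time: 59.05
tool_pos: [0.4475, -0.2825, 0.1699]
tool_rot: [-0.0, 1.0, -0.015, 0.0]
wrist_force: [1.0, 1.2, -0.2]
finger_gap: 0.0736
```

```bash
python3 -c "
from h import *
c=cam('side');crop(c,210,160,160,150,4,'s44.png')
c=cam('top');crop(c,170,180,320,150,2.5,'t44.png');crop(c,180,240,130,70,6,'t45.png')"
```

```text
(no output)
```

View pics/s44.png

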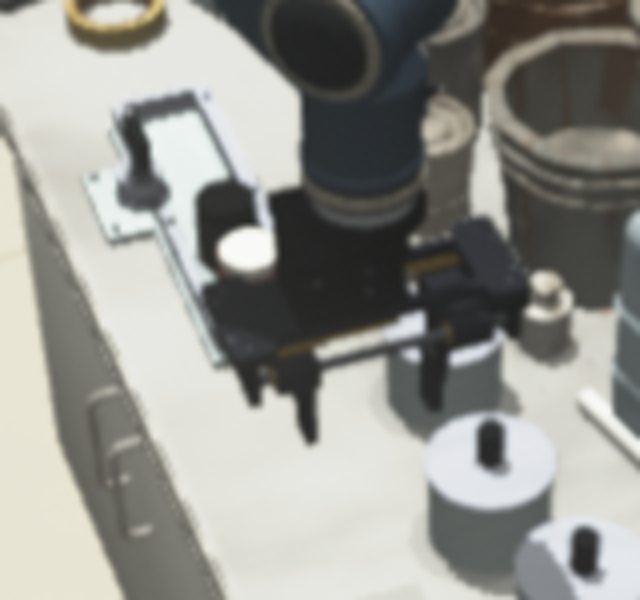

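View pics/t44.png

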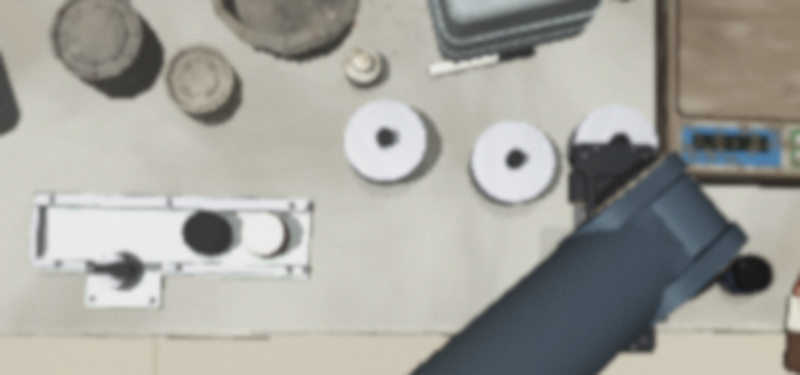

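View pics/t45.png

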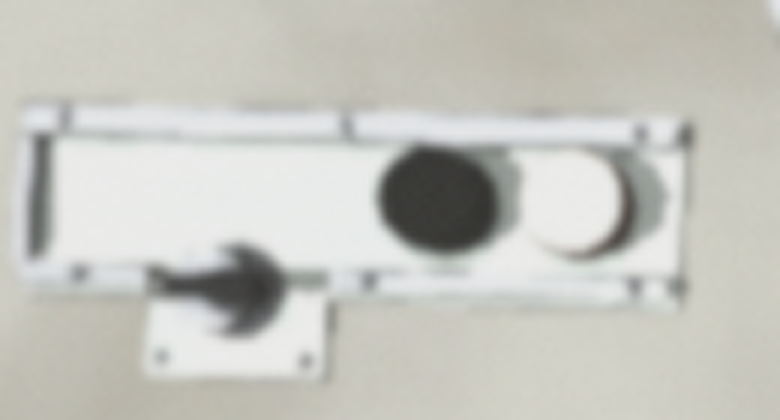

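```bash
python3 -c "
from h import *
c=cam('top');f=c['frame'].astype(int).sum(2)
for thr in (300,380,450):
  # bar's left (dot) half: columns left of the roller; row centroid of darkness per column -> line
  pts=[]
  for u in range(205,216):
    w=np.clip(thr+200-f[281:294,u],0,None); 
    pts.append((u,(w*np.arange(281,294)).sum()/w.sum()))
  P=plane(c,pts,.083)[:,:2]; v,s,x0,y0=cv2.fitLine(P.astype(np.float32),cv2.DIST_HUBER,0,.0005,.0005).ravel()
  print(thr,np.degrees(np.arctan2(s,v))%180, np.round([p[1] for p in pts],1))
crop(c,195,270,45,36,16,'t46.png')
d=cam('side');crop(d,230,175,40,40,15,'s46.png')
"
```

```text
300 83.955086 [286.1 286.3 286.7 287.  287.1 287.2 287.2 287.2 287.2 287.3 287.5]
380 82.9546 [286.3 286.4 286.7 287.  287.1 287.2 287.2 287.2 287.3 287.4 287.6]
450 82.82347 [286.4 286.4 286.7 287.  287.1 287.2 287.2 287.2 287.3 287.4 287.7]
```

View pics/t46.png

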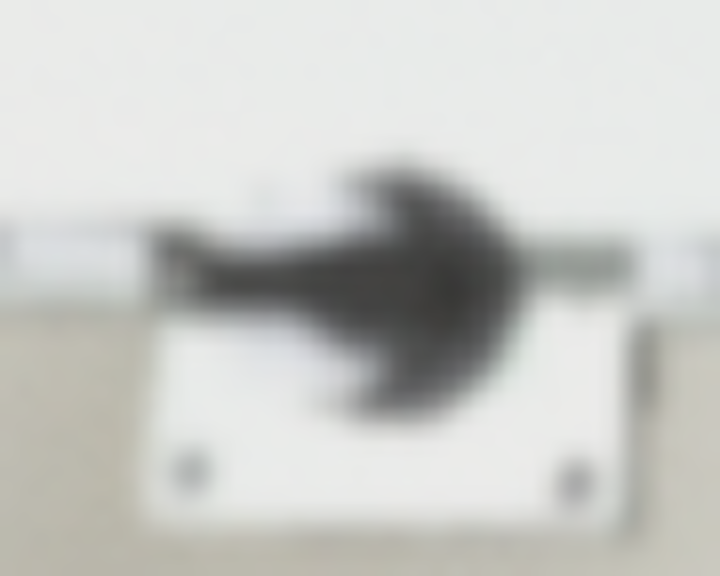

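View pics/s46.png

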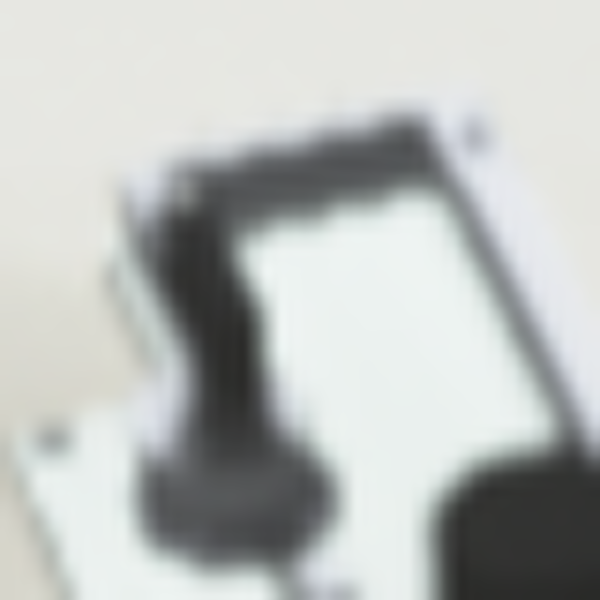

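```bash
python3 -c "
from h import *
s=manip.get_state();print(s['time'],s['wrist_force'],np.abs(s['qvel']).max());manip.job_done()"
```

```text
59.25 [ 1.21742587  2.33307975 -0.21257819] 0.07331810169400572
the job is handed in; nothing more can be done
```

I set up the lane, put everything back and handed the job in at about 59 s of the 210 s allowed.

**What I did:**
- **Finding the gauge:** it was in the right-hand tin. The left tin held the applicator and the middle one the check weight. I put each lid back before opening the next tin.
- **Setting the eccentric:** I stood the gauge in the infeed, then turned the handle until its bar lay along the lane.
- **Proving it:** I slid the gauge past the eccentric to lane y of about +57 mm. The wrist force stayed at about 7 N or less.
- **Putting back:** the gauge is upright in its own tin, and all three lids are on.
- **Jars:** only two squat jars were there. The white-capped one had been knocked about 4 cm aside, so I measured it again before picking it up. Both now stand in the infeed.

**Last checks:**
- **Pictures:** the final ones show both jars upright between the rails and the handle bar along the lane with its dot towards the outfeed. The left and middle tins are closed. The arm partly hid the right tin's lid there, but an earlier picture shows it seated.
- **Setting value:** about 1.22 from the tool's angle when I let go of the handle. A direct line fit to the bar in the final picture read 83–84° rather than the 88° of the lane. The dark rail end was in that fit, so I gave it little weight. It would not be decisive either way: taken at face value it means 1.29–1.31, still within 1.12–1.32.

**What disagreed:**
- **Fingertips:** in the pictures they sit about 20–28 mm above the reported tool position. My first grip on a lid closed on nothing for this reason, without moving the lid, and I allowed for it afterwards.
- **Cameras:** the two disagree by about 3 mm across the bench, so I used averages.

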